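# Re-packing the leaning surface plate

## Task

The surface plate leans because its front foot stands on a packing that is too thin: set the heel block before its front edge, lever that edge up with the pry bar over the block, leave the bar's own weight holding it while you pull the thin packing out and slide the thick one squarely under the foot in its place, then let the plate down level on it without shoving it from its place and lay the bar flat on the bench, clear of the plate. Put the thin packing and all the spare thin ones in the case and shut its lid.

Things in the scene. Friction and masses are not known exactly. Their poses are not given: they have to be found in the camera images.
- surface_plate: heavy loose iron surface plate (about 1.9 kg), 180 deep x 200 wide, top 60 and rim underside 34 above the bench when level. Origin: under its middle, at bench level; x from the front edge (x -90, where the thin packing's lug sticks out) to the back, z square to its top. Two screw feet at the back (x 75) are right; the front foot needs 16 mm under it, has 6: front edge now 22 up
- plate_foot (a point): middle of the underside of the plate's front foot, a half-round rib 40 wide along y, 25 in from the front edge. It stands as high as its packing is thick: 6 at the start, 16 when level; lifted clear of the thick packing above 18. No need to lift it over 30
- plate_pry (a point): where to lever: lower corner of the plate's front edge, 65 from the foot's middle to the plate's +y (robot's) side, clear of the lug. With the heel block's ridge 60 out from here and the bar's tip 15 in under the edge, the foot comes up to about 26 mm as the handle's end comes down on the bench, and the bar's own weight then holds it up when let go
- packing_thin_lug (a point): steel strip 100 x 36 x 6 mm with an upright pull lug (22 along, 14 across, 30 tall) standing on one end. Point: middle of the lug, 15 above the strip's top; x along the strip to its plain end (88 away; the lug end is 12 back), y across, z up; 0.19 kg; starts under the front foot, which bears on it 68 from the lug; lug about 43 out from the plate's edge
- packing_thick_lug (a point): steel strip 100 x 36 x 16 mm with an upright pull lug (22 along, 14 across, 30 tall) standing on one end. Point: middle of the lug, 15 above the strip's top; x along the strip to its plain end (88 away; the lug end is 12 back), y across, z up; 0.4 kg; the only thick one; lies among the spares, in any of their places
- pry_bar_grip (a point): dark steel pry bar, 320 long, 0.78 kg, flat underside: shaft 18 wide x 12 high, thicker handle 120 long, 24 wide x 18 high, bright chisel tip. Point: its balance point in the shaft, 6 above the underside, 184 from the tip's end and 136 from the handle's end; x to the tip, y across, z up. Starts flat on the bench before the plate
- pry_bar_tip (a point): lower edge of the bar's tip, on the line of its flat underside. The tip tapers over 45 mm from 12 to 6 thick, 22 wide. Enter it tip down by about 0.36 rad (handle high) over the ridge, then swing the handle down to 0.12 rad tip up: it then lies on the bench
- heel_block_mid (a point): heel block (fulcrum), loose, 0.4 kg: dark wood 56 (x) x 44 (y) x 22 high with a steel rod let into its top along y, whose crest, the ridge, is 30 above the bench. Point: its middle, 15 up; z up. The bar crosses the rod along x. Starts in front of the plate, left of the bar
- packing_case: open plywood case fixed to the bench, 124 (x) x 215 (y) x 62 high, walls and floor 6 thick. Origin: centre of its underside; x away from the robot to the hinge side. Four packings fit side by side along x, 44 apart, lugs best on the robot's side, clear of the lid. Holds nothing at the start
- case_lid_hinge (a point): middle of the lid's hinge line (along the case's y), on the case's rear top edge, 62.5 up. A helmet (0.27 m tall) stands close behind it. A fixed flexible shaft arches up to 0.25 m high over the bench between case and plate (in plan from x 0.62, y 0.12 by 0.45, -0.02 to 0.30, -0.20): carry things over it
- case_lid_edge (a point): middle of the lid's free edge, 124 from the hinge, half-way through its 8 mm. A dark finger lip, 70 wide, stands 10 out beyond it in the middle
- case_lid (a joint): angle of the plywood lid (124 x 215 x 8): 0 shut (its top then 70.5 above the bench), 1.57 upright; starts at 1.54 to 1.61. Stiff hinge: it stays where left; push its outer (far) face over and down with some 2 N, best near its right end, where the helmet leaves most room
- packing_spare0_lug (a point): steel strip 100 x 36 x 6 mm with an upright pull lug (22 along, 14 across, 30 tall) standing on one end. Point: middle of the lug, 15 above the strip's top; x along the strip to its plain end (88 away; the lug end is 12 back), y across, z up; 0.19 kg; a spare on the bench between robot and case; may be absent
- packing_spare1_lug (a point): steel strip 100 x 36 x 6 mm with an upright pull lug (22 along, 14 across, 30 tall) standing on one end. Point: middle of the lug, 15 above the strip's top; x along the strip to its plain end (88 away; the lug end is 12 back), y across, z up; 0.19 kg; a spare on the bench between robot and case; may be absent
- packing_spare2_lug (a point): steel strip 100 x 36 x 6 mm with an upright pull lug (22 along, 14 across, 30 tall) standing on one end. Point: middle of the lug, 15 above the strip's top; x along the strip to its plain end (88 away; the lug end is 12 back), y across, z up; 0.19 kg; a spare on the bench between robot and case; may be absent
Mind the look-alikes: they are no part of the job. Leave any orange or purple look-alike of the part that bears heel_block_mid alone.

How it is judged:
On the way, in this order (a step that is already met when the one before it is completed fails the run):
1. the bar, bearing on the heel block, has levered the plate's front foot to more than 18 mm above the bench (height (world z) of plate_foot above 0.018 m and contact force between pry_bar and surface_plate above 1 N and contact force between pry_bar and heel_block above 1 N), for 0.2 s.
2. the plate stands level with its front foot on the thick packing, and the bar no longer touches it (contact force between packing_thick and surface_plate above 2 N and angle between surface_plate's own z axis and vertical below 0.02 rad and x of plate_foot in the frame of packing_thick_lug between 0.035 and 0.086 m and y of plate_foot in the frame of packing_thick_lug between -0.014 and 0.014 m and contact force between pry_bar and surface_plate below 0.1 N), for 0.3 s.
At the end, for the whole second after the job is handed in: plate level (0.02 rad), its foot bearing on the thick packing, 35 to 86 mm from the lug and within 14 mm of the packing's centre line; bar flat and still on the bench, free of the plate; the thin packing and every spare inside the case below its rim; lid shut (under 0.05 rad) (all of step 2 and height (world z) of pry_bar_grip below 0.014 m and angle between pry_bar_grip's own x axis and vertical above 1.5 rad and linear speed of each of surface_plate, pry_bar below 0.02 m/s and value of joint case_lid below 0.05 rad and x of packing_thin_lug in the frame of packing_case between -0.062 and 0.062 m and y of packing_thin_lug in the frame of packing_case between -0.1075 and 0.1075 m and z of each of packing_thin_lug, packing_spare0_lug, packing_spare1_lug, packing_spare2_lug in the frame of packing_case below 0.06 m and x of packing_spare0_lug in the frame of packing_case between -0.062 and 0.062 m and y of packing_spare0_lug in the frame of packing_case between -0.1075 and 0.1075 m and x of packing_spare1_lug in the frame of packing_case between -0.062 and 0.062 m and y of packing_spare1_lug in the frame of packing_case between -0.1075 and 0.1075 m and x of packing_spare2_lug in the frame of packing_case between -0.062 and 0.062 m and y of packing_spare2_lug in the frame of packing_case between -0.1075 and 0.1075 m); the robot touches nothing.
It fails at once if the surface plate has been shoved more than 5 cm from where it stood (distance of surface_plate from where it was at the start of the episode above 0.05 m).
Of packing_spare0, packing_spare1, packing_spare2 only 1 to 3 are there at a start; the rules pass over those that are not, and their reading is None.
At some moment in a run one of packing_spare0, packing_spare1, packing_spare2 may be knocked a few centimetres aside while the robot is not near it.
Once in a run the grip may slacken for a moment while it holds something.
It also fails if it takes over 210 s, if anything falls off the work surface, if the arm or the gripper's body presses on something with over 40 N, if the wrist force passes 120 N, or if a joint passes its speed limit or range.

## Robot

A 7-joint arm with a two-finger parallel gripper is mounted at the origin on a cart in front of the work surface, level with it; the furniture and walls round the work are solid. World frame = base frame: x ahead of the robot, y to its left, z up, the work surface at z = 0. Lengths are in m, angles in rad, forces in N, time in s.
With the tool pointing down it reaches from about 0.375 to 0.925 m from the base axis. Payload 3.1 kg.
Tool frame: the origin (TCP) lies at the very end of the fingers, on their centre line; the grasp point (between the pads) lies 19 mm behind it (bot.grasp_offset is the z of the grasp point in the tool frame, in m); z points along the fingers, y is the line along which they close (so a half turn about z gives the same grasp; the last joint's range is limited). The gripper opens to 85 mm and grips with 20 to 120 N. Pads are 22 mm wide; open, the fingers measure 114 mm over their backs; the gripper's body (76 mm by 85 mm) begins 54 mm behind the grasp point. The pads swing forward as they close: fully open they stand 13 mm farther back than shut.
Start: joints at [-1.309, 0.383, 0.044, 1.598, -0.018, 1.161, -0.05], TCP at [0.229, 0.608, 0.199] pointing down, gripper open.
Joint ranges: [-2.61, 2.61], [-0.41, 2.15], [-1.48, 1.57], [0, 2.5], [-1.57, 4.71], [0.05, 1.97], [-2.85, 2.85]. Speed limits (rad/s): [2.79, 2.79, 3.14, 3.14, 3.14, 3.14, 3.14].

## Interface

Orientations are given as a unit quaternion [w, x, y, z].
In Python, from cell import bot gives the robot as it stands. The module is installed in compiled form; this text tells all that it offers.
- The arm moves only by the tool arm_command, never from a script. Its argument "deltas" is a list of rows, each an object of numbers: "hand": the gripper command: -1 is shut, 1 is fully open, values between are in proportion; "dx", "dy", "dz": the shift along the world's x, y, z in cm; "wx", "wy", "wz": the turn, a rotation vector about the world's x, y, z in rad. A call has exactly 8 rows; each row shifts and turns the commanded pose from where the row before left it; what a row does not reach is not made up. A row lasts 1/12 s, in which the tool goes at most 41.7 mm and 7.16 degrees, less where a joint would pass 70% of its speed; a pose out of reach is approached as far as the arm can. A call is refused whole if a number of a shift passes 4.17 or a number of a turn 0.125, either way. A call with a gripper value outside its range is refused whole. The fingers move at their own pace and stop on an object; "grip_force" is the grip in N (left out, the last holds). Time passes only in rows, so rows that do not move let the fingers close, or fill a call up. It gives the time, the measured TCP pose, the force, the opening and the grip force at its end, in the units of the state.
- bot.get_obs(): the state, without advancing time (a new reading comes with each control period).
- bot.read_camera(name): name is "side" or "top"; returns the picture (384x512x3 uint8, red, green, blue); there is no depth.
- bot.get_calibration(name): a dict with "fx", "fy", "cx", "cy" (pixels), "dist_coeffs" ([k1, k2, p1, p2, k3] as OpenCV has them; the pictures are not rectified), "rvec" (rotation vector, rad) and "tvec" (3), from world to camera coordinates, as OpenCV has them. Camera axes: x right, y down, z forward; pixel columns grow to the right and rows downward; lengths in m; the calibration is good to about 2 mm. A picture is of the moment at which its call begins. get_calibration takes no time and is no camera call.
- bot.sign_off(): hands the job in; it is judged then, once.
The state is a dict: "t": time; "joints": joint angles; "joint_velocities": joint speeds; "joint_efforts": joint torques, N m; "eef_pos": TCP position; "eef_rot": TCP orientation; "wrist_force": force on the tool from outside, world axes, zero at the start; "ft_torque": the same for the moment, N m; "opening": finger opening in m; "grasp_force": force on a finger pad.
Only numpy, scipy, OpenCV 4.12 (cv2) and the standard library are available. Lean on these libraries where they do the work, as an engineer would, in place of code of your own. Each camera call takes 0.05 s, during which the arm holds its last target. There are 200 camera calls.

## Working session

There is one attempt and no reset: what is moved stays moved. The work goes in short steps, Python scripts to look and compute and a tool call to move; the robot and the scene stay as the last step left them, time stands still between calls to the robot, and variables do not carry over. Pictures are saved under pics/ and viewed, at most 14 in all, crops included, and the job is handed in when it is done.

Besides the shell and the picture viewer there is one more tool, called after "Emit:" by a JSON object that holds its "op" and its "data", one argument or row to a line. arm_command: Moves the arm, as the interface text tells. Its arguments: {"type":"object","properties":{"deltas":{"type":"array"},"grip_force":{"type":"number"}},"required":["deltas"]}

```bash
mkdir -p pics; cat > h.py <<'E'
import numpy as np, cv2
from cell import bot
def cal(n):
    c=bot.get_calibration(n);K=np.array([[c['fx'],0,c['cx']],[0,c['fy'],c['cy']],[0,0,1.]])
    return K,np.array(c['dist_coeffs'],float),np.array(c['rvec'],float),np.array(c['tvec'],float)
def px(n,P):
    K,d,r,t=cal(n);return cv2.projectPoints(np.array(P,float).reshape(-1,1,3),r,t,K,d)[0].reshape(-1,2)
def world(n,uv,z):
    K,d,r,t=cal(n);R=cv2.Rodrigues(r)[0];u=cv2.undistortPoints(np.array(uv,float).reshape(-1,1,2),K,d).reshape(-1,2)
    D=np.c_[u,np.ones(len(u))]@R;o=-R.T@t;z=np.broadcast_to(z,len(u));return o+D*((z-o[2])/D[:,2])[:,None]
def snap(n,f,box=None,s=1.5):
    im=bot.read_camera(n)[:,:,::-1].copy();cv2.imwrite('pics/raw_'+f,im)
    if box: x0,y0,x1,y1=box;im=im[y0:y1,x0:x1]
    cv2.imwrite('pics/'+f,cv2.resize(im,None,fx=s,fy=s,interpolation=cv2.INTER_CUBIC));return im
E
python3 -c "
from h import *
np.set_printoptions(precision=3,suppress=True)
snap('top','a.png');snap('side','b.png')
for n in('top','side'):
  K,d,r,t=cal(n);print(n,K[0,0],-cv2.Rodrigues(r)[0].T@t)
print(bot.get_obs())"
```

```text
top 479.58563817217936 [ 0.349 -0.011  1.529]
side 386.82699243204837 [0.452 1.075 0.834]
{'t': 0.1, 'joints': array([-1.309,  0.384,  0.044,  1.599, -0.018,  1.161, -0.05 ]), 'joint_velocities': array([-0.   , -0.002, -0.   , -0.006, -0.001, -0.001, -0.   ]), 'joint_efforts': array([  0.003, -43.473,   1.029, -25.046,   0.011,   0.005,  -0.   ]), 'eef_pos': array([0.229, 0.607, 0.197]), 'eef_rot': array([-0.   ,  0.179,  0.984, -0.001]), 'wrist_force': array([ 0.294,  0.427, -0.675]), 'ft_torque': array([ 0.014, -0.007, -0.026]), 'grasp_force': 0.0, 'opening': 0.08536131822427402}
```

View pics/a.png

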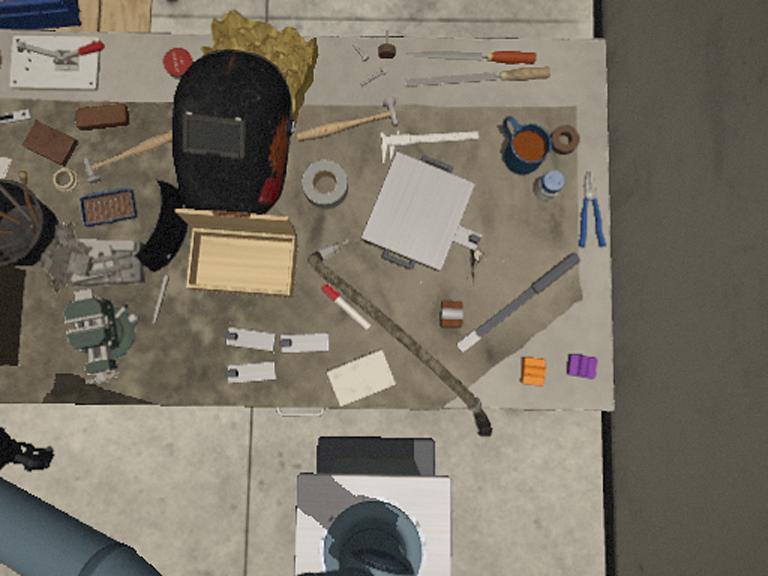

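View pics/b.png

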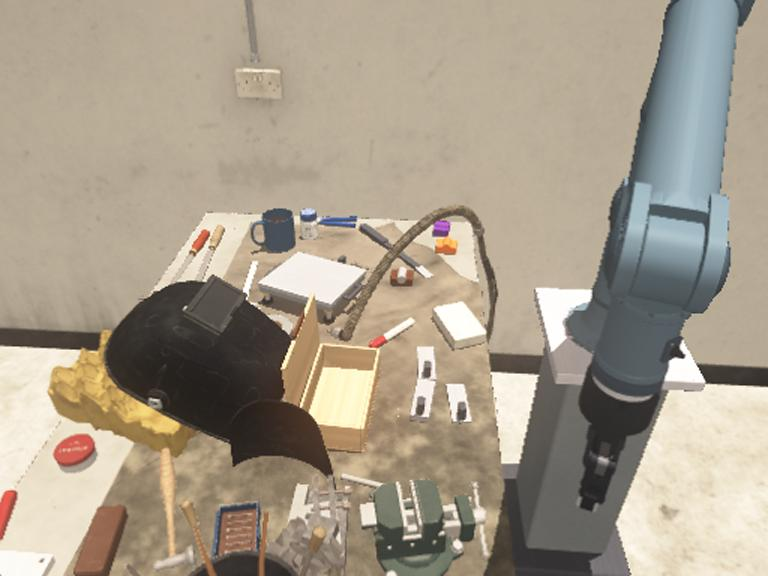

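```bash
python3 -c "
import cv2,numpy as np
a=cv2.imread('pics/raw_a.png')
p=cv2.resize(a[95:255,235:395],None,fx=3.5,fy=3.5,interpolation=cv2.INTER_CUBIC)
q=cv2.resize(a[210:260,145:225],None,fx=3,fy=3,interpolation=cv2.INTER_CUBIC)
b=cv2.imread('pics/raw_b.png')
s=cv2.resize(b[225:285,265:320],None,fx=4,fy=4,interpolation=cv2.INTER_CUBIC)
o=np.zeros((560,800,3),np.uint8);o[:,:560]=p;o[:150,560:800]=q;o[200:440,560:780]=s
cv2.imwrite('pics/c.png',o)"
```

```text
(no output)
```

View pics/c.png

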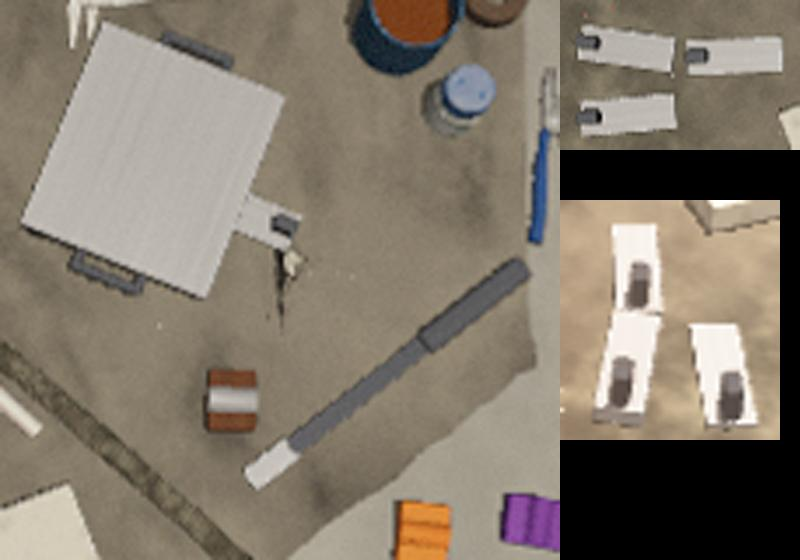

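```bash
python3 -c "
from h import *
np.set_printoptions(precision=4,suppress=True)
P=lambda L:[(235+u/3.5-.36,95+v/3.5-.36) for u,v in L]
S=lambda L:[(145+(u-560)/3-.33,210+v/3-.33) for u,v in L]
C=world('top',P([(103,22),(285,97),(205,298),(22,225)]),[.0605,.0482,.0482,.0605]);print('plate BR,FR,FL,BL\n',C,'sides',[np.linalg.norm(C[i]-C[i-1]) for i in range(4)])
ax=C[[0,3]].mean(0)-C[[1,2]].mean(0);print('mid',C.mean(0),'yaw x',np.degrees(np.arctan2(ax[1],ax[0])))
ay=C[2]-C[1];print('yaw y',np.degrees(np.arctan2(ay[1],ay[0])))
print('thin lug',world('top',P([(286,222)]),.036))
print('block corners',world('top',P([(208,371),(256,371),(257,431),(206,430)]),.022), world('top',P([(232,401)]),.030))
b=world('top',P([(254,478),(522,268)]),[.004,.018]);print('bar',b,np.linalg.norm((b[0]-b[1])[:2]),np.degrees(np.arctan2(*(b[0]-b[1])[1::-1])))
for nm,q,zl in(('A',[(581,25),(674,37),(672,73),(580,60),(588,42)],.016),('B',[(688,40),(781,37),(783,72),(690,75),(697,56)],.006),('C',[(581,101),(674,95),(676,129),(583,137),(590,117)],.006)):
  w=world('top',S(q),[zl]*4+[zl+.03]);d=w[[1,2]].mean(0)-w[[0,3]].mean(0);print(nm,'mid',w[:4].mean(0),'lug',w[4],'len',np.linalg.norm(d),'yaw',np.degrees(np.arctan2(d[1],d[0])))
print('case in top corners',world('top',[(x/1.5,y/1.5) for x,y in((193,229),(295,235),(292,296),(187,289))],.062))
"
```

```text
plate BR,FR,FL,BL
 [[ 0.8198 -0.0381  0.0605]
 [ 0.7562 -0.2036  0.0482]
 [ 0.5716 -0.1326  0.0482]
 [ 0.6327  0.0314  0.0605]] sides [np.float64(0.19954195288980703), np.float64(0.17772234395922357), np.float64(0.19784067893315957), np.float64(0.1754297323237816)]
mid [ 0.6951 -0.0857  0.0544] yaw x 69.26693486355353
yaw y 158.96122214216126
thin lug [[ 0.6439 -0.2062  0.036 ]]
block corners [[ 0.509  -0.1378  0.022 ]
 [ 0.5097 -0.181   0.022 ]
 [ 0.4556 -0.182   0.022 ]
 [ 0.4557 -0.1363  0.022 ]] [[ 0.4815 -0.1587  0.03  ]]
bar [[ 0.4143 -0.1814  0.004 ]
 [ 0.6082 -0.4222  0.018 ]] 0.30916428326338147 128.83814558796757
A mid [0.4231 0.2617 0.016 ] lug [0.4279 0.2965 0.046 ] len 0.098292818564648 yaw -96.74902266538763
B mid [0.4178 0.1483 0.006 ] lug [0.4157 0.1851 0.036 ] len 0.09829812184736791 yaw -87.22310606912708
C mid [0.3536 0.2589 0.006 ] lug [0.3513 0.2932 0.036 ] len 0.09779412431809072 yaw -84.8151957288798
case in top corners [[0.6465 0.3812 0.062 ]
 [0.6374 0.1692 0.062 ]
 [0.51   0.1715 0.062 ]
 [0.521  0.3875 0.062 ]]
```

Look-alikes for the heel block are brown wood with a rod at (452,314), orange at (533,371) and purple at (583,366). I choose the brown one. The thick packing is the strip at (250,340): the side view shows its taller end face. The thin spares are at (304,343) and (250,372).

Emit:
{"op": "arm_command", "data": {
  "deltas": [
    {"hand": 0.6,"dx": 1.05,"dy": -3.2,"dz": 2.2,"wz": -0.116},
    {"hand": 0.6,"dx": 1.05,"dy": -3.2,"dz": 2.2,"wz": -0.116},
    {"hand": 0.6,"dx": 1.05,"dy": -3.2,"dz": 2.2,"wz": -0.116},
    {"hand": 0.6,"dx": 1.05,"dy": -3.2,"dz": 2.2,"wz": -0.116},
    {"hand": 0.6,"dx": 1.05,"dy": -3.2,"dz": 2.2,"wz": -0.116},
    {"hand": 0.6,"dx": 1.05,"dy": -3.2,"dz": 2.2,"wz": -0.116},
    {"hand": 0.6,"dx": 1.05,"dy": -3.2,"dz": 2.2,"wz": -0.116},
    {"hand": 0.6,"dx": 1.05,"dy": -3.2,"dz": 2.2,"wz": -0.116}
  ]
}}

```text
$.deltas[0]: bad value
```

```bash
cat >> h.py <<'E'
def st():
    o=bot.get_obs();from scipy.spatial.transform import Rotation as R
    w,x,y,z=o['eef_rot'];M=R.from_quat([x,y,z,w]).as_matrix()
    print('t%.1f pos %s yawY %.1f zax %s F %s op %.4f gf %.1f j %s'%(o['t'],np.round(o['eef_pos'],4),np.degrees(np.arctan2(M[1,1],M[0,1])),np.round(M[:,2],3),np.round(o['wrist_force'],1),o['opening'],o['grasp_force'],np.round(o['joints'],2)))
E
python3 -c "
from h import *
st()
print(world('top',[(235+429/3.5-.36,95+340/3.5-.36)],.015))"
```

```text
t0.1 pos [0.2285 0.6075 0.1974] yawY 69.4 zax [-0.001 -0.002 -1.   ] F [ 0.3  0.4 -0.7] op 0.0854 gf 0.0 j [-1.31  0.38  0.04  1.6  -0.02  1.16 -0.05]
[[ 0.54129641 -0.3381534   0.015     ]]
```

Emit:
{"op": "arm_command", "data": {
  "deltas": [
    {"hand": 0.6,"dx": 1.05,"dy": -3.2,"dz": 2.2,"wx": 0,"wy": 0,"wz": -0.116},
    {"hand": 0.6,"dx": 1.05,"dy": -3.2,"dz": 2.2,"wx": 0,"wy": 0,"wz": -0.116},
    {"hand": 0.6,"dx": 1.05,"dy": -3.2,"dz": 2.2,"wx": 0,"wy": 0,"wz": -0.116},
    {"hand": 0.6,"dx": 1.05,"dy": -3.2,"dz": 2.2,"wx": 0,"wy": 0,"wz": -0.116},
    {"hand": 0.6,"dx": 1.05,"dy": -3.2,"dz": 2.2,"wx": 0,"wy": 0,"wz": -0.116},
    {"hand": 0.6,"dx": 1.05,"dy": -3.2,"dz": 2.2,"wx": 0,"wy": 0,"wz": -0.116},
    {"hand": 0.6,"dx": 1.05,"dy": -3.2,"dz": 2.2,"wx": 0,"wy": 0,"wz": -0.116},
    {"hand": 0.6,"dx": 1.05,"dy": -3.2,"dz": 2.2,"wx": 0,"wy": 0,"wz": -0.116}
  ]
}}

```text
t: 0.77
eef_pos: [0.3129, 0.3503, 0.3751]
eef_rot: [-0.0, 0.603, 0.798, -0.0]
wrist_force: [0.4, -0.1, 1.4]
opening: 0.0685
grasp_force: 0.0
```

```bash
python3 -c "
from h import *
st()"
```

```text
t0.8 pos [0.3129 0.3503 0.3751] yawY 15.9 zax [-0.001 -0.001 -1.   ] F [ 0.4 -0.1  1.4] op 0.0685 gf 0.0 j [-1.18 -0.09  0.24  1.77  0.02  1.46 -0.67]
```

Emit:
{"op": "arm_command", "data": {
  "deltas": [
    {"hand": 0.6,"dx": 1.05,"dy": -3.18,"dz": 0,"wx": 0,"wy": 0,"wz": -0.1155},
    {"hand": 0.6,"dx": 1.05,"dy": -3.18,"dz": 0,"wx": 0,"wy": 0,"wz": -0.1155},
    {"hand": 0.6,"dx": 1.05,"dy": -3.18,"dz": 0,"wx": 0,"wy": 0,"wz": -0.1155},
    {"hand": 0.6,"dx": 1.05,"dy": -3.18,"dz": 0,"wx": 0,"wy": 0,"wz": -0.1155},
    {"hand": 0.6,"dx": 1.05,"dy": -3.18,"dz": 0,"wx": 0,"wy": 0,"wz": -0.1155},
    {"hand": 0.6,"dx": 1.05,"dy": -3.18,"dz": 0,"wx": 0,"wy": 0,"wz": -0.1155},
    {"hand": 0.6,"dx": 1.05,"dy": -3.18,"dz": 0,"wx": 0,"wy": 0,"wz": -0.1155},
    {"hand": 0.6,"dx": 1.05,"dy": -3.18,"dz": 0,"wx": 0,"wy": 0,"wz": -0.1155}
  ]
}}

```text
t: 1.43
eef_pos: [0.3966, 0.0961, 0.3742]
eef_rot: [-0.0, 0.895, 0.446, -0.0]
wrist_force: [0.2, 0.2, 0.4]
opening: 0.0682
grasp_force: 0.0
```

Emit:
{"op": "arm_command", "data": {
  "deltas": [
    {"hand": 0.6,"dx": 1.05,"dy": -3.18,"dz": 0,"wx": 0,"wy": 0,"wz": -0.1155},
    {"hand": 0.6,"dx": 1.05,"dy": -3.18,"dz": 0,"wx": 0,"wy": 0,"wz": -0.1155},
    {"hand": 0.6,"dx": 1.05,"dy": -3.18,"dz": 0,"wx": 0,"wy": 0,"wz": -0.1155},
    {"hand": 0.6,"dx": 1.05,"dy": -3.18,"dz": 0,"wx": 0,"wy": 0,"wz": -0.1155},
    {"hand": 0.6,"dx": 1.05,"dy": -3.18,"dz": 0,"wx": 0,"wy": 0,"wz": -0.1155},
    {"hand": 0.6,"dx": 1.05,"dy": -3.18,"dz": 0,"wx": 0,"wy": 0,"wz": -0.1155},
    {"hand": 0.6,"dx": 1.05,"dy": -3.18,"dz": 0,"wx": 0,"wy": 0,"wz": -0.1155},
    {"hand": 0.6,"dx": 1.05,"dy": -3.18,"dz": 0,"wx": 0,"wy": 0,"wz": -0.1155}
  ]
}}

```text
t: 2.1
eef_pos: [0.4806, -0.158, 0.3744]
eef_rot: [-0.0, 1.0, 0.0, 0.0]
wrist_force: [0.3, -0.5, -0.8]
opening: 0.0685
grasp_force: 0.0
```

```bash
python3 -c "
from h import *
st();snap('side','d.png',(170,110,370,310),3)"
```

```text
t2.1 pos [ 0.4806 -0.158   0.3744] yawY -90.0 zax [ 0.     0.001 -1.   ] F [ 0.3 -0.5 -0.8] op 0.0685 gf 0.0 j [-0.59 -0.04  0.81  1.72  0.03  1.45 -1.35]
```

View pics/d.png

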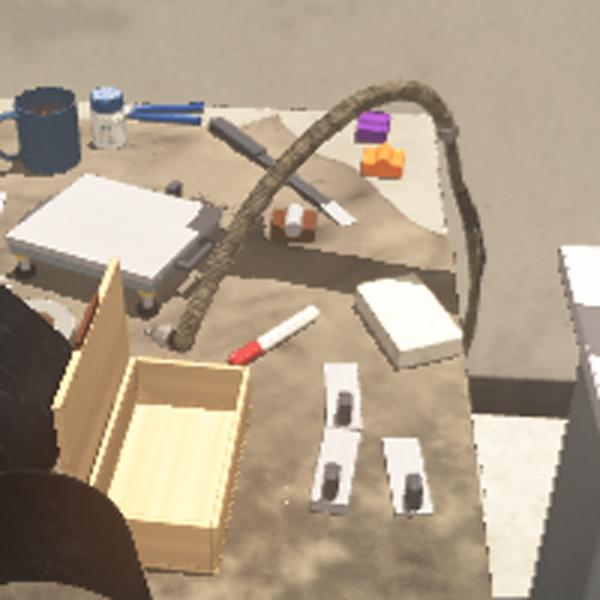

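Emit:
{"op": "arm_command", "data": {
  "deltas": [
    {"hand": 0.6,"dx": 0.1,"dy": -0.1,"dz": -4.1,"wx": 0,"wy": 0,"wz": 0},
    {"hand": 0.6,"dx": 0,"dy": 0,"dz": -4.1,"wx": 0,"wy": 0,"wz": 0},
    {"hand": 0.6,"dx": 0,"dy": 0,"dz": -4.1,"wx": 0,"wy": 0,"wz": 0},
    {"hand": 0.6,"dx": 0,"dy": 0,"dz": -4.1,"wx": 0,"wy": 0,"wz": 0},
    {"hand": 0.6,"dx": 0,"dy": 0,"dz": -4.1,"wx": 0,"wy": 0,"wz": 0},
    {"hand": 0.6,"dx": 0,"dy": 0,"dz": -4.1,"wx": 0,"wy": 0,"wz": 0},
    {"hand": 0.6,"dx": 0,"dy": 0,"dz": -4.1,"wx": 0,"wy": 0,"wz": 0},
    {"hand": 0.6,"dx": 0,"dy": 0,"dz": -4.1,"wx": 0,"wy": 0,"wz": 0}
  ]
}}

```text
t: 2.82
eef_pos: [0.4813, -0.1569, 0.0445]
eef_rot: [-0.0, 1.0, 0.003, -0.0]
wrist_force: [1.1, 0.8, 0.7]
opening: 0.068
grasp_force: 0.0
```

Emit:
{"op": "arm_command", "data": {
  "deltas": [
    {"hand": 0.6,"dx": 0,"dy": 0,"dz": -2.2,"wx": 0,"wy": 0,"wz": 0},
    {"hand": 0.6,"dx": 0,"dy": 0,"dz": -1.3,"wx": 0,"wy": 0,"wz": 0},
    {"hand": 0.6,"dx": 0,"dy": 0,"dz": -0.6,"wx": 0,"wy": 0,"wz": 0},
    {"hand": -1,"dx": 0,"dy": 0,"dz": 0,"wx": 0,"wy": 0,"wz": 0},
    {"hand": -1,"dx": 0,"dy": 0,"dz": 0,"wx": 0,"wy": 0,"wz": 0},
    {"hand": -1,"dx": 0,"dy": 0,"dz": 0,"wx": 0,"wy": 0,"wz": 0},
    {"hand": -1,"dx": 0,"dy": 0,"dz": 0,"wx": 0,"wy": 0,"wz": 0},
    {"hand": -1,"dx": 0,"dy": 0,"dz": 0,"wx": 0,"wy": 0,"wz": 0}
  ],
  "grip_force": 60
}}

```text
t: 3.48
eef_pos: [0.4833, -0.1576, 0.0071]
eef_rot: [-0.0, 1.0, 0.003, 0.002]
wrist_force: [-0.1, -0.6, 0.3]
opening: 0.0075
grasp_force: 0.0
```

```bash
python3 -c "
from h import *
st()"
```

```text
t3.5 pos [ 0.4833 -0.1576  0.0071] yawY -89.7 zax [ 0.003  0.    -1.   ] F [-0.1 -0.6  0.3] op 0.0075 gf 0.0 j [-0.35  0.47  0.68  2.1  -0.45  0.72 -0.94]
```

```bash
python3 -c "
from h import *
st();a=snap('side','e1.png',(220,130,320,210),6);b=snap('top','e2.png',(250,150,380,260),4)
A=cv2.imread('pics/e1.png');B=cv2.imread('pics/e2.png')
print(px('top',[.4833,-.1576,0.0]),px('side',[.4833,-.1576,0.0]),px('side',[.4815,-.1587,.03]))
cv2.imwrite('pics/e.png',np.vstack([cv2.resize(A,(500,400)),cv2.resize(B,(500,200))]) if 0 else np.hstack([cv2.resize(A,(400,320)),cv2.resize(B,(400,320))]))"
```

```text
t3.5 pos [ 0.4833 -0.1576  0.0071] yawY -89.7 zax [ 0.003  0.    -1.   ] F [-0.1 -0.6  0.3] op 0.0075 gf 0.0 j [-0.35  0.47  0.68  2.1  -0.45  0.72 -0.94]
[[299.64483076 209.4669473 ]] [[268.22451212 187.33801293]] [[268.90495132 180.66221427]]
```

View pics/e.png

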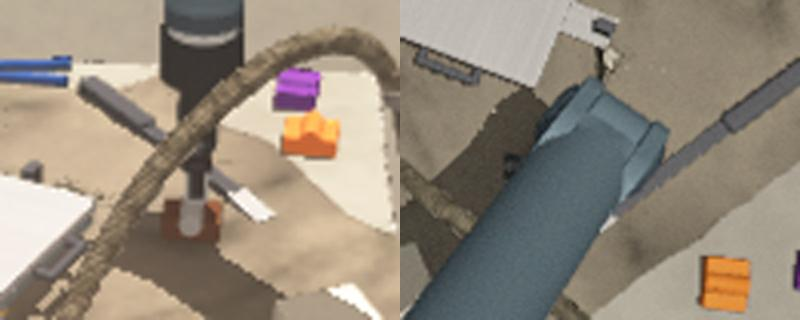

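Emit:
{"op": "arm_command", "data": {
  "deltas": [
    {"hand": -1,"dx": 0,"dy": 0,"dz": 0,"wx": 0,"wy": 0,"wz": 0},
    {"hand": -1,"dx": 0,"dy": 0,"dz": 1,"wx": 0,"wy": 0,"wz": 0},
    {"hand": -1,"dx": 0,"dy": 0,"dz": 2,"wx": 0,"wy": 0,"wz": 0},
    {"hand": -1,"dx": 0,"dy": 0,"dz": 4,"wx": 0,"wy": 0,"wz": 0},
    {"hand": -1,"dx": 0,"dy": 0,"dz": 4,"wx": 0,"wy": 0,"wz": 0},
    {"hand": -1,"dx": 0,"dy": -2,"dz": 3.5,"wx": 0,"wy": 0,"wz": 0},
    {"hand": -1,"dx": 0,"dy": -4,"dz": 0,"wx": 0,"wy": 0,"wz": 0},
    {"hand": 0.6,"dx": 0,"dy": -4,"dz": 0,"wx": 0,"wy": 0,"wz": 0}
  ]
}}

```text
t: 4.25
eef_pos: [0.4855, -0.2569, 0.1547]
eef_rot: [-0.0, 1.0, 0.006, 0.004]
wrist_force: [0.3, -1.3, -0.1]
opening: 0.0108
grasp_force: 0.0
```

```bash
python3 -c "
from h import *
st();a=snap('side','f1.png',(220,130,320,210),4);b=snap('top','f2.png',(255,165,355,245),4)
A=cv2.imread('pics/f1.png');B=cv2.imread('pics/f2.png')
cv2.imwrite('pics/f.png',np.hstack([A,B]))"
```

```text
t4.2 pos [ 0.4855 -0.2569  0.1547] yawY -89.3 zax [ 0.008  0.001 -1.   ] F [ 0.3 -1.3 -0.1] op 0.0108 gf 0.0 j [-0.32  0.32  0.87  1.92 -0.29  1.02 -0.89]
```

View pics/f.png

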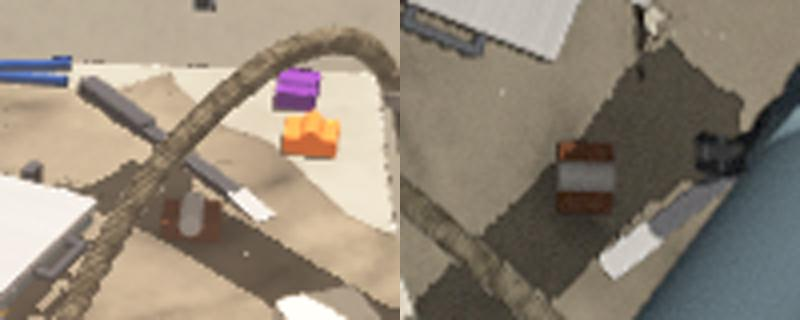

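```bash
python3 -c "
from h import *
st();print(px('top',[[.4855,-.2569,.1547],[.4855,-.2569,.21]]),px('side',[[.4855,-.2569,.1547],[.4855,-.2569,.21]]))
print(px('side',[[.4833,-.1576,.007],[.4833,-.2,.007],[.4833,-.23,.007]]))
B=cv2.imread('pics/raw_f1.png');cv2.imwrite('pics/g.png',np.hstack([cv2.resize(B[60:200,200:340],None,fx=3,fy=3),cv2.resize(cv2.imread('pics/raw_f2.png')[150:250,280:400],(380,420))]))"
```

```text
t4.3 pos [ 0.4802 -0.2668  0.1535] yawY -90.3 zax [ 0.003 -0.007 -1.   ] F [-0.9 -0.8  0.4] op 0.0258 gf 0.0 j [-0.31  0.32  0.88  1.92 -0.28  1.02 -0.89]
[[339.49713806 204.64260061]
 [343.09118082 202.71530259]] [[269.73852143 139.30155718]
 [270.13846242 126.01107604]]
[[268.26961453 185.82602121]
 [268.72122273 179.81658024]
 [269.02854184 175.72782779]]
```

View pics/g.png

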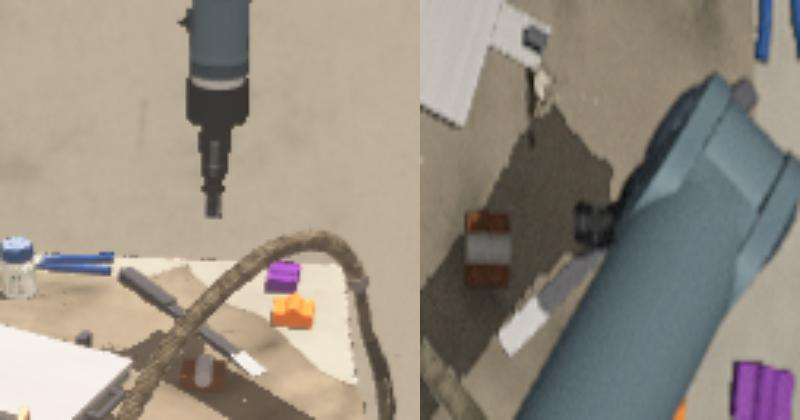

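```bash
python3 -c "
from h import *
B=cv2.imread('pics/raw_f1.png');E=cv2.imread('pics/raw_e1.png')
for r in range(118,146,2): print(r,B[r,264:277].mean(1).astype(int), )
print()
for r in range(164,194,2): print(r,E[r,258:282].mean(1).astype(int))
"
```

```text
118 [160 158 160  84  57  58  73  74  59  56  55 163 171]
120 [165 165 164 165  76  55  54  55  55  55 163 172 172]
122 [166 165 165  74  55  61  62  62  61  57  53 163 170]
124 [170 170 169 167 107  61  55  55  70  73 164 172 172]
126 [168 167 168 168 144  71  68  59  73 106 165 171 171]
128 [168 169 168 169 129  68  57  57  73 106 163 171 172]
130 [167 168 169 170 124  67  68  58  91 126 167 171 170]
132 [169 170 172 171 148 117 110 108 121  88 164 172 171]
134 [168 168 168 171 171 172 171 170 169 170 171 171 171]
136 [167 168 168 172 172 171 170 169 169 170 171 171 169]
138 [169 169 169 170 169 169 169 168 170 170 172 172 170]
140 [168 169 169 170 170 170 169 169 171 171 171 171 171]
142 [171 171 169 171 172 171 171 170 171 172 170 171 173]
144 [171 172 172 172 171 172 172 172 172 172 172 172 171]

164 [ 98 120 121 137 100 118 113 113 124  81  79  79  63  55  56  57 138 174
 175 175 174 172 168 162]
166 [108 121  98  95 104 114 107  96  92  75  89  98  89  66  63  61 168 174
 172 171 169 169 165 164]
168 [121 115  91 117 111 100  95  79  88 121  81  73  64  55  75 166 172 173
 172
[... 557 characters left out ...]
  66  65  66  96 123 132 132 132 130 122 123 123 124 139
 100 108 139 245 240 239]
182 [167 168 143  77  65  66  66 113 123 124 124 121 104  70  65 105 111 118
 165 167 166 112 118 238]
184 [ 87  87  70  68  67  66  73 111 130 135 132 128 104  70  65  65 104 127
 158 156 151 148 147 149]
186 [ 85  84  73  70  69  69  90 128 132 132 134 135 104  74  71  71  76 108
 128 129 133 142 146 151]
188 [ 76  76  71  69  69  69  69  93 125 129 129  99  72  69  69  69  69 119
 126 130 136 139 145 148]
190 [ 79  78  76  76  69  71  71  71  71  68  68  68  70  68  68  69  96 134
 142 143 148 152 155 159]
192 [ 85  84  83  82  81  80  79  77  76  76  77  77  79  79  80  81  82 152
 161 166 168 167 168 168]
```

Emit:
{"op": "arm_command", "data": {
  "deltas": [
    {"hand": -1,"dx": 2,"dy": 2,"dz": 0,"wx": 0,"wy": 0,"wz": 0},
    {"hand": -1,"dx": 2,"dy": 2,"dz": -2,"wx": 0,"wy": 0,"wz": 0},
    {"hand": -1,"dx": 1,"dy": 0,"dz": -4,"wx": 0,"wy": 0,"wz": 0},
    {"hand": -1,"dx": 0,"dy": 0,"dz": -3,"wx": 0,"wy": 0,"wz": 0},
    {"hand": -1,"dx": 0,"dy": 0,"dz": -2,"wx": 0,"wy": 0,"wz": 0},
    {"hand": -1,"dx": 0,"dy": 0,"dz": -1,"wx": 0,"wy": 0,"wz": 0},
    {"hand": -1,"dx": 0,"dy": 0,"dz": -0.5,"wx": 0,"wy": 0,"wz": 0},
    {"hand": -1,"dx": 0,"dy": 0,"dz": 0,"wx": 0,"wy": 0,"wz": 0}
  ]
}}

```text
t: 5.02
eef_pos: [0.5313, -0.2174, 0.0254]
eef_rot: [-0.0, 1.0, 0.003, -0.001]
wrist_force: [0.1, 0.0, -0.4]
opening: -0.0001
grasp_force: 0.0
```

```bash
python3 -c "
from h import *
print(bot.grasp_offset);snap('side','i.png',(240,130,300,210),6);st();B=cv2.imread('pics/raw_i.png')
p=bot.get_obs()['eef_pos'];print(px('side',[p]))
cv2.imwrite('pics/i.png',np.hstack([cv2.imread('pics/i.png'),cv2.resize(bot.read_camera('top')[150:250,270:360,::-1],(432,480))]))"
```

```text
-0.0187
t5.1 pos [ 0.5322 -0.2179  0.0265] yawY -89.7 zax [ 0.001 -0.    -1.   ] F [0.4 0.8 0. ] op -0.0001 gf 0.0 j [-0.26  0.56  0.71  1.93 -0.49  0.83 -0.85]
[[256.63292412 172.67554555]]
```

View pics/i.png

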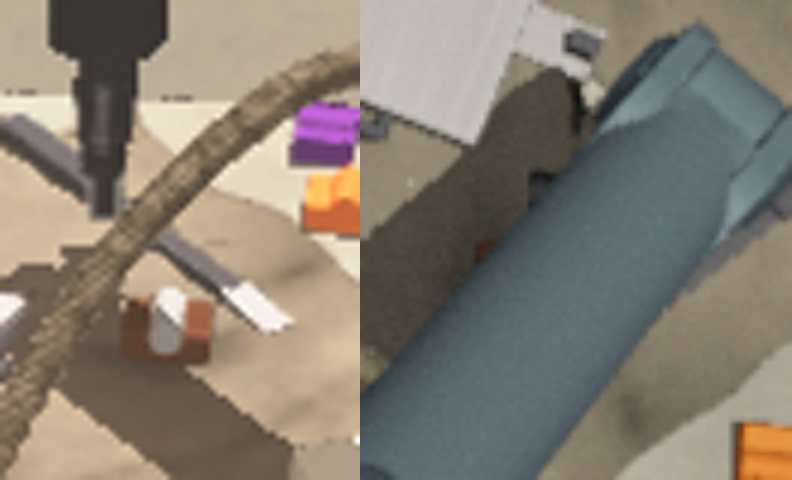

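Emit:
{"op": "arm_command", "data": {
  "deltas": [
    {"hand": -1,"dx": 0,"dy": 0,"dz": -0.5,"wx": 0,"wy": 0,"wz": 0},
    {"hand": -1,"dx": 0,"dy": 0,"dz": -0.5,"wx": 0,"wy": 0,"wz": 0},
    {"hand": -1,"dx": 0,"dy": 0,"dz": -0.4,"wx": 0,"wy": 0,"wz": 0},
    {"hand": -1,"dx": 0,"dy": 0,"dz": -0.3,"wx": 0,"wy": 0,"wz": 0},
    {"hand": -1,"dx": 0,"dy": 0,"dz": -0.3,"wx": 0,"wy": 0,"wz": 0},
    {"hand": -1,"dx": 0,"dy": 0,"dz": -0.2,"wx": 0,"wy": 0,"wz": 0},
    {"hand": -1,"dx": 0,"dy": 0,"dz": 0,"wx": 0,"wy": 0,"wz": 0},
    {"hand": -1,"dx": 0,"dy": 0,"dz": 0,"wx": 0,"wy": 0,"wz": 0}
  ]
}}

```text
t: 5.78
eef_pos: [0.5317, -0.2174, 0.0035]
eef_rot: [-0.0, 1.0, 0.003, -0.0]
wrist_force: [0.7, 1.1, -0.6]
opening: -0.0001
grasp_force: 0.0
```

```bash
python3 -c "
from h import *
B=bot.read_camera('side');st()
print(px('side',[bot.get_obs()['eef_pos']]))
for r in range(160,186,2): print(r,B[r,246:268].mean(1).astype(int))"
```

```text
t5.8 pos [ 0.5319 -0.2175  0.0037] yawY -89.7 zax [ 0. -0. -1.] F [-0.   0.3 -0.9] op 0.0000 gf 0.0 j [-0.24  0.59  0.68  1.94 -0.52  0.79 -0.83]
[[256.65857175 177.61482126]]
160 [190 191 118  92  73  70  71  73  57  63  71  73  57  54  56 179 187 185
 181 103 112 111]
162 [188 189 187 189 189 185 105  66  57  56  56  56  56  55  82 176 181 132
 115 142 126 114]
164 [183 181 181 183 182 180 181 183 103  75  58  56  55  75 100 135 100 119
 112 114 124  81]
166 [183 183 182 181 182 182 181 184 167  88  60  59  58 119  98  95 104 115
 106  97  91  75]
168 [183 186 185 185 185 185 188 188 169 103  62  63 106 115  91 117 112 100
  95  79  89 123]
170 [184 184 185 185 188 186 187 188 166  91 101 101 122 146 128 123 110  87
  88 101  99 127]
172 [183 186 188 188 190 110  95  94  96  96 119 105  90 106 101  90  89 103
 173 178 154  95]
174 [ 95  95  95  95  95  95  95 113 116  96 112 118  95  95  79  85 176 182
 182 182 184 184]
176 [ 97  97  97  96  96  96 104  90 118 114 113 134 102  90 110 176 182 181
 181 180 181 181]
178 [ 94  95  96  95 125  98 107 102 124 128 110 102  93 107  92 165 172 171
 171 172 191 233]
180 [ 96  94  95 107  99 116 138 108 101 111  90  90  88  89  88  69  66 103
 107 145 213 234]
182 [ 93  97 104 128 105 102  95  89  77  89 111  89  87  88  82  67  66  66
  66 113 123 125]
184 [ 94 101 118 116 106 107 102  90  77  86  88  88  88  88  71  68  66  66
  72 111 131 135]
```

Emit:
{"op": "arm_command", "data": {
  "deltas": [
    {"hand": -1,"dx": 0,"dy": 0,"dz": -0.2,"wx": 0,"wy": 0,"wz": 0},
    {"hand": -1,"dx": 0,"dy": 0,"dz": -0.2,"wx": 0,"wy": 0,"wz": 0},
    {"hand": -1,"dx": 0,"dy": 0,"dz": -0.2,"wx": 0,"wy": 0,"wz": 0},
    {"hand": -1,"dx": 0,"dy": 0,"dz": -0.1,"wx": 0,"wy": 0,"wz": 0},
    {"hand": -1,"dx": 0,"dy": 0,"dz": -0.1,"wx": 0,"wy": 0,"wz": 0},
    {"hand": -1,"dx": 0,"dy": 0,"dz": -0.1,"wx": 0,"wy": 0,"wz": 0},
    {"hand": -1,"dx": 0,"dy": 0,"dz": 0,"wx": 0,"wy": 0,"wz": 0},
    {"hand": -1,"dx": 0,"dy": 0,"dz": 0,"wx": 0,"wy": 0,"wz": 0}
  ]
}}

```text
t: 6.5
eef_pos: [0.5318, -0.2174, -0.0054]
eef_rot: [-0.0, 1.0, 0.003, -0.0]
wrist_force: [0.4, -0.6, -0.2]
opening: -0.0003
grasp_force: 0.0
```

Emit:
{"op": "arm_command", "data": {
  "deltas": [
    {"hand": -1,"dx": 0,"dy": 0,"dz": -0.2,"wx": 0,"wy": 0,"wz": 0},
    {"hand": -1,"dx": 0,"dy": 0,"dz": -0.2,"wx": 0,"wy": 0,"wz": 0},
    {"hand": -1,"dx": 0,"dy": 0,"dz": -0.2,"wx": 0,"wy": 0,"wz": 0},
    {"hand": -1,"dx": 0,"dy": 0,"dz": -0.1,"wx": 0,"wy": 0,"wz": 0},
    {"hand": -1,"dx": 0,"dy": 0,"dz": -0.1,"wx": 0,"wy": 0,"wz": 0},
    {"hand": -1,"dx": 0,"dy": 0,"dz": -0.1,"wx": 0,"wy": 0,"wz": 0},
    {"hand": -1,"dx": 0,"dy": 0,"dz": -0.1,"wx": 0,"wy": 0,"wz": 0},
    {"hand": -1,"dx": 0,"dy": 0,"dz": 0,"wx": 0,"wy": 0,"wz": 0}
  ]
}}

```text
t: 7.17
eef_pos: [0.5317, -0.2173, -0.0156]
eef_rot: [-0.0, 1.0, 0.003, -0.0]
wrist_force: [-0.4, 0.4, 0.3]
opening: -0.0001
grasp_force: 0.0
```

Emit:
{"op": "arm_command", "data": {
  "deltas": [
    {"hand": -1,"dx": 0,"dy": 0,"dz": -0.1,"wx": 0,"wy": 0,"wz": 0},
    {"hand": -1,"dx": 0,"dy": 0,"dz": -0.1,"wx": 0,"wy": 0,"wz": 0},
    {"hand": -1,"dx": 0,"dy": 0,"dz": -0.1,"wx": 0,"wy": 0,"wz": 0},
    {"hand": -1,"dx": 0,"dy": 0,"dz": -0.1,"wx": 0,"wy": 0,"wz": 0},
    {"hand": -1,"dx": 0,"dy": 0,"dz": 0,"wx": 0,"wy": 0,"wz": 0},
    {"hand": -1,"dx": 0,"dy": 0,"dz": 0,"wx": 0,"wy": 0,"wz": 0},
    {"hand": -1,"dx": 0,"dy": 0,"dz": 0,"wx": 0,"wy": 0,"wz": 0},
    {"hand": -1,"dx": 0,"dy": 0,"dz": 0,"wx": 0,"wy": 0,"wz": 0}
  ]
}}

```text
t: 7.83
eef_pos: [0.5319, -0.2174, -0.0193]
eef_rot: [0.0, 1.0, 0.003, 0.0]
wrist_force: [-0.1, -0.4, -0.0]
opening: 0.0
grasp_force: 0.0
```

```bash
python3 -c "
from h import *
B=bot.read_camera('side');st()
print(px('side',[bot.get_obs()['eef_pos']]))
for r in range(166,182,1): print(r,B[r,250:264].mean(1).astype(int))"
```

```text
t7.9 pos [ 0.5319 -0.2174 -0.0193] yawY -89.7 zax [ 0.  0. -1.] F [ 0.2  0.5 -0.7] op -0.0002 gf 0.0 j [-0.21  0.63  0.66  1.94 -0.55  0.76 -0.8 ]
[[256.61279483 182.44638469]]
166 [182 182 181 122  63  60  61  64  55 119  98  95 105 115]
167 [184 185 188 124  63  56  56  56  60  98 109  95 100 109]
168 [185 186 188 128  66  59  59  65 105 115  91 116 111 100]
169 [186 188 189 160  98  63  60 115 112 131 136 103 108 119]
170 [187 185 186 188 167  88 101 101 123 147 128 123 110  88]
171 [189 117  96  96 116  82  96 101 110 127 130 128  96  94]
172 [190 187 109  95 116 100 118 105  90 106 102  90  89 103]
173 [182 183 107  94 119 123 106  99 120 103  91  81  97 176]
174 [ 95  95  95 114 115  96 112 117  96  94  78  85 176 182]
175 [ 95  96  96  85 101 124 120 103 115  88  80 178 185 182]
176 [ 96  96 104  90 118 114 113 134 102  90 110 177 182 181]
177 [ 97 109 100 119 106 124 135 106  98  92 137 170 176 176]
178 [125  99 106 102 123 128 111 103  92 107  91  88 166 171]
179 [111  88 101 116 114 116 100  86  90  89  89  81 134 140]
180 [ 99 116 139 108 101 111  91  90  89  89  89  69  66 103]
181 [123 115  91  89  94  80  90  87  87  88  80  69  67  66]
```

Emit:
{"op": "arm_command", "data": {
  "deltas": [
    {"hand": -1,"dx": 0,"dy": 0,"dz": -0.1,"wx": 0,"wy": 0,"wz": 0},
    {"hand": -1,"dx": 0,"dy": 0,"dz": -0.1,"wx": 0,"wy": 0,"wz": 0},
    {"hand": -1,"dx": 0,"dy": 0,"dz": -0.1,"wx": 0,"wy": 0,"wz": 0},
    {"hand": -1,"dx": 0,"dy": 0,"dz": -0.1,"wx": 0,"wy": 0,"wz": 0},
    {"hand": -1,"dx": 0,"dy": 0,"dz": -0.1,"wx": 0,"wy": 0,"wz": 0},
    {"hand": -1,"dx": 0,"dy": 0,"dz": -0.1,"wx": 0,"wy": 0,"wz": 0},
    {"hand": -1,"dx": 0,"dy": 0,"dz": 0,"wx": 0,"wy": 0,"wz": 0},
    {"hand": -1,"dx": 0,"dy": 0,"dz": 0,"wx": 0,"wy": 0,"wz": 0}
  ]
}}

```text
t: 8.55
eef_pos: [0.5318, -0.2174, -0.0254]
eef_rot: [-0.0, 1.0, 0.003, -0.0]
wrist_force: [-0.1, 1.7, -0.2]
opening: 0.0002
grasp_force: 0.0
```

Emit:
{"op": "arm_command", "data": {
  "deltas": [
    {"hand": -1,"dx": 0,"dy": 0,"dz": -0.1,"wx": 0,"wy": 0,"wz": 0},
    {"hand": -1,"dx": 0,"dy": 0,"dz": -0.1,"wx": 0,"wy": 0,"wz": 0},
    {"hand": -1,"dx": 0,"dy": 0,"dz": -0.1,"wx": 0,"wy": 0,"wz": 0},
    {"hand": -1,"dx": 0,"dy": 0,"dz": 0,"wx": 0,"wy": 0,"wz": 0},
    {"hand": -1,"dx": 0,"dy": 0,"dz": 0,"wx": 0,"wy": 0,"wz": 0},
    {"hand": -1,"dx": 0,"dy": 0,"dz": 0,"wx": 0,"wy": 0,"wz": 0},
    {"hand": -1,"dx": 0,"dy": 0,"dz": 0,"wx": 0,"wy": 0,"wz": 0},
    {"hand": -1,"dx": 0,"dy": 0,"dz": 0,"wx": 0,"wy": 0,"wz": 0}
  ]
}}

```text
t: 9.22
eef_pos: [0.5319, -0.2174, -0.0283]
eef_rot: [-0.0, 1.0, 0.003, 0.0]
wrist_force: [0.3, -0.3, 0.0]
opening: -0.0001
grasp_force: 0.0
```

```bash
python3 -c "
from h import *
snap('side','k.png',(220,100,320,210),5);st()"
```

```text
t9.3 pos [ 0.5318 -0.2174 -0.0283] yawY -89.7 zax [ 0. -0. -1.] F [-0.3 -0.1  0.2] op 0.0002 gf 0.0 j [-0.2   0.64  0.64  1.94 -0.56  0.74 -0.79]
```

View pics/k.png

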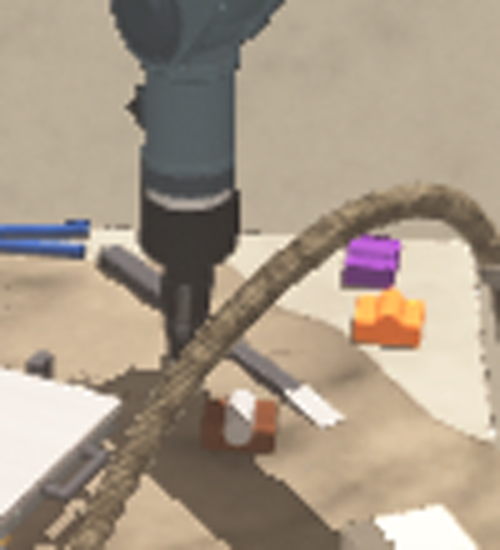

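Emit:
{"op": "arm_command", "data": {
  "deltas": [
    {"hand": -1,"dx": 0,"dy": 0,"dz": -0.1,"wx": 0,"wy": 0,"wz": 0},
    {"hand": -1,"dx": 0,"dy": 0,"dz": -0.1,"wx": 0,"wy": 0,"wz": 0},
    {"hand": -1,"dx": 0,"dy": 0,"dz": -0.1,"wx": 0,"wy": 0,"wz": 0},
    {"hand": -1,"dx": 0,"dy": 0,"dz": -0.1,"wx": 0,"wy": 0,"wz": 0},
    {"hand": -1,"dx": 0,"dy": 0,"dz": 0,"wx": 0,"wy": 0,"wz": 0},
    {"hand": -1,"dx": 0,"dy": 0,"dz": 0,"wx": 0,"wy": 0,"wz": 0},
    {"hand": -1,"dx": 0,"dy": 0,"dz": 0,"wx": 0,"wy": 0,"wz": 0},
    {"hand": -1,"dx": 0,"dy": 0,"dz": 0,"wx": 0,"wy": 0,"wz": 0}
  ]
}}

```text
t: 9.93
eef_pos: [0.5318, -0.2175, -0.0324]
eef_rot: [0.0, 1.0, 0.003, -0.0]
wrist_force: [0.2, -1.2, 0.1]
opening: -0.0002
grasp_force: 0.1
```

Emit:
{"op": "arm_command", "data": {
  "deltas": [
    {"hand": -1,"dx": 0,"dy": 0,"dz": -0.1,"wx": 0,"wy": 0,"wz": 0},
    {"hand": -1,"dx": 0,"dy": 0,"dz": -0.1,"wx": 0,"wy": 0,"wz": 0},
    {"hand": -1,"dx": 0,"dy": 0,"dz": -0.1,"wx": 0,"wy": 0,"wz": 0},
    {"hand": -1,"dx": 0,"dy": 0,"dz": -0.1,"wx": 0,"wy": 0,"wz": 0},
    {"hand": -1,"dx": 0,"dy": 0,"dz": 0,"wx": 0,"wy": 0,"wz": 0},
    {"hand": -1,"dx": 0,"dy": 0,"dz": 0,"wx": 0,"wy": 0,"wz": 0},
    {"hand": -1,"dx": 0,"dy": 0,"dz": 0,"wx": 0,"wy": 0,"wz": 0},
    {"hand": -1,"dx": 0,"dy": 0,"dz": 0,"wx": 0,"wy": 0,"wz": 0}
  ]
}}

```text
t: 10.6
eef_pos: [0.5319, -0.2173, -0.0325]
eef_rot: [-0.002, 1.0, 0.003, -0.0]
wrist_force: [-7.5, 4.2, 26.7]
opening: 0.0001
grasp_force: 13.3
```

```bash
python3 -c "
from h import *
st();B=bot.read_camera('side')
for r in range(160,184,2): print(r,B[r,246:262].mean(1).astype(int))"
```

```text
t10.6 pos [ 0.5319 -0.2173 -0.0325] yawY -89.7 zax [-0.     0.004 -1.   ] F [-7.5  4.2 26.7] op 0.0001 gf 13.3 j [-0.2   0.65  0.64  1.94 -0.57  0.74 -0.79]
160 [190 190 118  92  72  69  59  57  56  63  77  84  60  55  56  56]
162 [189 188 188 189 189 185 100  61  55  67  83  85  59  55  56  56]
164 [184 182 182 183 182 179 150  72  56  75  84  81  60  56  59 133]
166 [183 182 182 180 182 182 156  79  64  99 104  91  66 119  98  95]
168 [183 185 185 185 185 186 188  99  58  66  72  73 107 115  90 117]
170 [184 184 185 185 188 189 187 125  64  56 100 101 122 146 128 123]
172 [180 181 187 189 190 189 115  95  72  94 119 104  89 105 100  91]
174 [ 96  96  94  95  96  95  95 114 115  96 112 117  96  95  79  84]
176 [ 96  97  97  95  96  95 104  90 117 114 112 134 102  90 110 176]
178 [ 93  95  96  94 125  98 107 102 123 128 111 103  91 108  92  88]
180 [ 96  95  96 107  98 116 138 108 101 112  90  89  88  88  88  69]
182 [ 94  97 103 127 105 100  94  88  77  88 112  89  87  87  81  67]
```

Emit:
{"op": "arm_command", "data": {
  "deltas": [
    {"hand": -1,"dx": 0,"dy": 0,"dz": 2,"wx": 0,"wy": 0,"wz": 0},
    {"hand": 0.6,"dx": 0,"dy": 0,"dz": 4,"wx": 0,"wy": 0,"wz": 0},
    {"hand": 0.6,"dx": -1,"dy": 0,"dz": 4,"wx": 0,"wy": 0,"wz": 0},
    {"hand": 0.6,"dx": -2,"dy": 3,"dz": 0,"wx": 0,"wy": 0,"wz": 0},
    {"hand": 0.6,"dx": -2,"dy": 2.85,"dz": 0,"wx": 0,"wy": 0,"wz": 0},
    {"hand": 0.6,"dx": 0,"dy": 0,"dz": -1,"wx": 0,"wy": 0,"wz": 0},
    {"hand": 0.6,"dx": 0,"dy": 0,"dz": -2,"wx": 0,"wy": 0,"wz": 0},
    {"hand": 0.6,"dx": 0,"dy": 0,"dz": 0,"wx": 0,"wy": 0,"wz": 0}
  ]
}}

```text
t: 11.32
eef_pos: [0.4791, -0.1567, 0.0312]
eef_rot: [-0.001, 1.0, 0.004, -0.003]
wrist_force: [-1.4, 0.5, 0.2]
opening: 0.0681
grasp_force: 0.0
```

Emit:
{"op": "arm_command", "data": {
  "deltas": [
    {"hand": 0.6,"dx": 0,"dy": 0,"dz": -2,"wx": 0,"wy": 0,"wz": 0},
    {"hand": 0.6,"dx": 0,"dy": 0,"dz": -2,"wx": 0,"wy": 0,"wz": 0},
    {"hand": 0.6,"dx": 0,"dy": 0,"dz": -1.5,"wx": 0,"wy": 0,"wz": 0},
    {"hand": 0.6,"dx": 0,"dy": 0,"dz": -0.9,"wx": 0,"wy": 0,"wz": 0},
    {"hand": -1,"dx": 0,"dy": 0,"dz": 0,"wx": 0,"wy": 0,"wz": 0},
    {"hand": -1,"dx": 0,"dy": 0,"dz": 0,"wx": 0,"wy": 0,"wz": 0},
    {"hand": -1,"dx": 0,"dy": 0,"dz": 0,"wx": 0,"wy": 0,"wz": 0},
    {"hand": -1,"dx": 0,"dy": 0,"dz": 0,"wx": 0,"wy": 0,"wz": 0}
  ]
}}

```text
t: 11.98
eef_pos: [0.4822, -0.1592, -0.0298]
eef_rot: [0.0, 1.0, 0.003, 0.0]
wrist_force: [-0.1, 0.2, -3.6]
opening: 0.0431
grasp_force: 62.3
```

```bash
python3 -c "
from h import *
st()"
```

```text
t12.0 pos [ 0.4822 -0.1592 -0.0298] yawY -89.7 zax [ 0.001 -0.    -1.   ] F [-0.1  0.2 -3.6] op 0.0431 gf 62.3 j [-0.32  0.55  0.66  2.1  -0.55  0.66 -0.86]
```

Emit:
{"op": "arm_command", "data": {
  "deltas": [
    {"hand": -1,"dx": 0,"dy": 0,"dz": 2,"wx": 0,"wy": 0,"wz": 0},
    {"hand": -1,"dx": 0,"dy": 0,"dz": 4,"wx": 0,"wy": 0,"wz": 0},
    {"hand": -1,"dx": 1,"dy": -0.4,"dz": 0,"wx": 0,"wy": 0,"wz": 0.12},
    {"hand": -1,"dx": 1,"dy": -0.4,"dz": 0,"wx": 0,"wy": 0,"wz": 0.12},
    {"hand": -1,"dx": 1,"dy": -0.4,"dz": 0,"wx": 0,"wy": 0,"wz": 0.12},
    {"hand": -1,"dx": 1,"dy": -0.4,"dz": 0,"wx": 0,"wy": 0,"wz": 0.12},
    {"hand": -1,"dx": 1,"dy": -0.4,"dz": 0,"wx": 0,"wy": 0,"wz": 0.12},
    {"hand": -1,"dx": 1,"dy": -0.4,"dz": 0,"wx": 0,"wy": 0,"wz": 0.12}
  ]
}}

```text
t: 12.65
eef_pos: [0.5418, -0.1829, 0.0298]
eef_rot: [-0.0, 0.934, 0.358, -0.0]
wrist_force: [0.7, 0.9, -3.9]
opening: 0.0428
grasp_force: 63.2
```

Emit:
{"op": "arm_command", "data": {
  "deltas": [
    {"hand": -1,"dx": 1,"dy": -0.4,"dz": 0,"wx": 0,"wy": 0,"wz": 0.12},
    {"hand": -1,"dx": 1,"dy": -0.4,"dz": 0,"wx": 0,"wy": 0,"wz": 0.12},
    {"hand": -1,"dx": 1,"dy": -0.4,"dz": 0,"wx": 0,"wy": 0,"wz": 0.12},
    {"hand": -1,"dx": 1,"dy": -0.4,"dz": 0,"wx": 0,"wy": 0,"wz": 0.12},
    {"hand": -1,"dx": 0,"dy": 0,"dz": -2,"wx": 0,"wy": 0,"wz": 0},
    {"hand": -1,"dx": 0,"dy": 0,"dz": -2,"wx": 0,"wy": 0,"wz": 0},
    {"hand": -1,"dx": 0,"dy": 0,"dz": -1.2,"wx": 0,"wy": 0,"wz": 0},
    {"hand": -1,"dx": 0,"dy": 0,"dz": 0,"wx": 0,"wy": 0,"wz": 0}
  ]
}}

```text
t: 13.32
eef_pos: [0.5778, -0.1975, -0.0259]
eef_rot: [-0.003, 0.824, 0.567, -0.003]
wrist_force: [-1.6, 0.2, -3.7]
opening: 0.043
grasp_force: 62.9
```

```bash
python3 -c "
from h import *
st()"
```

```text
t13.3 pos [ 0.5778 -0.1975 -0.0259] yawY -20.9 zax [-0.008  0.002 -1.   ] F [-1.6  0.2 -3.7] op 0.0430 gf 62.9 j [-0.05  0.63  0.4   1.84 -0.34  0.75  0.16]
```

Emit:
{"op": "arm_command", "data": {
  "deltas": [
    {"hand": -1,"dx": 0,"dy": 0,"dz": 0,"wx": 0,"wy": 0,"wz": 0},
    {"hand": -1,"dx": 0,"dy": 0,"dz": 0,"wx": 0,"wy": 0,"wz": 0},
    {"hand": -1,"dx": 0,"dy": 0,"dz": -0.3,"wx": 0,"wy": 0,"wz": 0},
    {"hand": -1,"dx": 0,"dy": 0,"dz": -0.2,"wx": 0,"wy": 0,"wz": 0},
    {"hand": -1,"dx": 0,"dy": 0,"dz": -0.1,"wx": 0,"wy": 0,"wz": 0},
    {"hand": -1,"dx": 0,"dy": 0,"dz": 0,"wx": 0,"wy": 0,"wz": 0},
    {"hand": -1,"dx": 0,"dy": 0,"dz": 0,"wx": 0,"wy": 0,"wz": 0},
    {"hand": -1,"dx": 0,"dy": 0,"dz": 0,"wx": 0,"wy": 0,"wz": 0}
  ]
}}

```text
t: 13.98
eef_pos: [0.582, -0.1989, -0.0282]
eef_rot: [0.0, 0.824, 0.567, 0.0]
wrist_force: [-1.2, 0.1, -4.0]
opening: 0.0429
grasp_force: 63.0
```

Emit:
{"op": "arm_command", "data": {
  "deltas": [
    {"hand": -1,"dx": 0,"dy": 0,"dz": -0.15,"wx": 0,"wy": 0,"wz": 0},
    {"hand": -1,"dx": 0,"dy": 0,"dz": 0,"wx": 0,"wy": 0,"wz": 0},
    {"hand": 0.3,"dx": 0,"dy": 0,"dz": 0,"wx": 0,"wy": 0,"wz": 0},
    {"hand": 0.3,"dx": 0,"dy": 0,"dz": 0,"wx": 0,"wy": 0,"wz": 0},
    {"hand": 0.3,"dx": 0,"dy": 0,"dz": 0,"wx": 0,"wy": 0,"wz": 0},
    {"hand": 0.3,"dx": 0,"dy": 0,"dz": 1.5,"wx": 0,"wy": 0,"wz": 0},
    {"hand": 0.3,"dx": 0,"dy": 0,"dz": 3.5,"wx": 0,"wy": 0,"wz": 0},
    {"hand": 0.3,"dx": 0,"dy": 0,"dz": 3,"wx": 0,"wy": 0,"wz": 0}
  ]
}}

```text
t: 14.65
eef_pos: [0.5812, -0.1989, 0.0516]
eef_rot: [-0.0, 0.824, 0.567, -0.001]
wrist_force: [0.4, -0.1, 0.4]
opening: 0.0554
grasp_force: 0.0
```

Emit:
{"op": "arm_command", "data": {
  "deltas": [
    {"hand": 0.2,"dx": -0.6,"dy": -1.4,"dz": 0,"wx": 0,"wy": 0,"wz": 0.116},
    {"hand": 0.2,"dx": -0.6,"dy": -1.4,"dz": 0,"wx": 0,"wy": 0,"wz": 0.116},
    {"hand": 0.2,"dx": -0.6,"dy": -1.4,"dz": 0,"wx": 0,"wy": 0,"wz": 0.116},
    {"hand": 0.2,"dx": -0.6,"dy": -1.4,"dz": 0,"wx": 0,"wy": 0,"wz": 0.116},
    {"hand": 0.2,"dx": -0.6,"dy": -1.4,"dz": 0,"wx": 0,"wy": 0,"wz": 0.116},
    {"hand": 0.2,"dx": -0.6,"dy": -1.4,"dz": 0,"wx": 0,"wy": 0,"wz": 0.116},
    {"hand": 0.2,"dx": -0.6,"dy": -1.4,"dz": 0,"wx": 0,"wy": 0,"wz": 0.116},
    {"hand": 0.2,"dx": -0.6,"dy": -1.4,"dz": 0,"wx": 0,"wy": 0,"wz": 0.116}
  ]
}}

```text
t: 15.32
eef_pos: [0.534, -0.3122, 0.0519]
eef_rot: [0.001, 0.48, 0.877, -0.0]
wrist_force: [0.3, 1.1, -1.2]
opening: 0.0515
grasp_force: 0.0
```

Emit:
{"op": "arm_command", "data": {
  "deltas": [
    {"hand": 0.2,"dx": -0.7,"dy": -1,"dz": 0,"wx": 0,"wy": 0,"wz": 0.116},
    {"hand": 0.2,"dx": 0,"dy": 0,"dz": -2,"wx": 0,"wy": 0,"wz": 0},
    {"hand": 0.2,"dx": 0,"dy": 0,"dz": -2,"wx": 0,"wy": 0,"wz": 0},
    {"hand": 0.2,"dx": 0,"dy": 0,"dz": -1,"wx": 0,"wy": 0,"wz": 0},
    {"hand": 0.2,"dx": 0,"dy": 0,"dz": 0,"wx": 0,"wy": 0,"wz": 0},
    {"hand": 0.2,"dx": 0,"dy": 0,"dz": 0,"wx": 0,"wy": 0,"wz": 0},
    {"hand": 0.2,"dx": 0,"dy": 0,"dz": 0,"wx": 0,"wy": 0,"wz": 0},
    {"hand": 0.2,"dx": 0,"dy": 0,"dz": 0,"wx": 0,"wy": 0,"wz": 0}
  ]
}}

```text
t: 15.98
eef_pos: [0.5282, -0.3214, 0.0017]
eef_rot: [0.001, 0.431, 0.902, -0.0]
wrist_force: [0.6, -0.5, 0.3]
opening: 0.0513
grasp_force: 0.0
```

```bash
python3 -c "
from h import *
st();snap('side','l1.png',(170,100,320,220),2);snap('top','l2.png',(255,120,405,240),2)
A=cv2.imread('pics/raw_l1.png')[100:220,170:320];B=cv2.imread('pics/raw_l2.png')[120:240,255:405]
cv2.imwrite('pics/l.png',cv2.resize(np.hstack([A,B]),(800,320),interpolation=cv2.INTER_CUBIC))"
```

```text
t16.0 pos [ 0.5282 -0.3214  0.0017] yawY 38.9 zax [ 0.002 -0.001 -1.   ] F [ 0.6 -0.5  0.3] op 0.0513 gf 0.0 j [ 0.3   0.57  0.22  1.81 -0.17  0.78  1.29]
```

View pics/l.png

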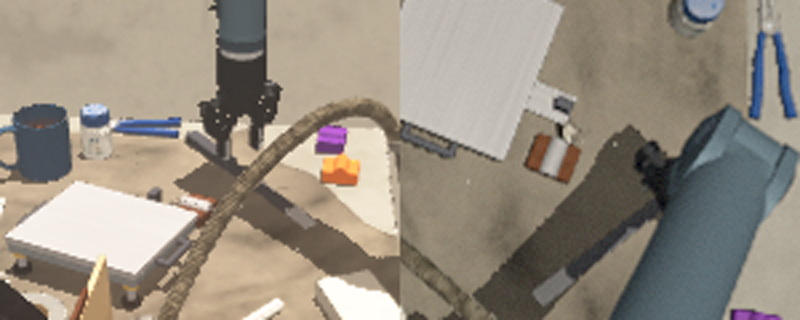

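Emit:
{"op": "arm_command", "data": {
  "deltas": [
    {"hand": 0.2,"dx": 0,"dy": 0,"dz": -1.5,"wx": 0,"wy": 0,"wz": 0},
    {"hand": 0.2,"dx": 0,"dy": 0,"dz": -1.2,"wx": 0,"wy": 0,"wz": 0},
    {"hand": 0.2,"dx": 0,"dy": 0,"dz": -0.45,"wx": 0,"wy": 0,"wz": 0},
    {"hand": 0.2,"dx": 0,"dy": 0,"dz": 0,"wx": 0,"wy": 0,"wz": 0},
    {"hand": -1,"dx": 0,"dy": 0,"dz": 0,"wx": 0,"wy": 0,"wz": 0},
    {"hand": -1,"dx": 0,"dy": 0,"dz": 0,"wx": 0,"wy": 0,"wz": 0},
    {"hand": -1,"dx": 0,"dy": 0,"dz": 0,"wx": 0,"wy": 0,"wz": 0},
    {"hand": -1,"dx": 0,"dy": 0,"dz": 0,"wx": 0,"wy": 0,"wz": 0}
  ],
  "grip_force": 110
}}

```text
t: 16.75
eef_pos: [0.5288, -0.3203, -0.0301]
eef_rot: [0.001, 0.431, 0.902, 0.001]
wrist_force: [1.8, 2.0, 4.4]
opening: 0.0145
grasp_force: 108.6
```

```bash
python3 -c "
from h import *
st()
B=cv2.imread('pics/raw_l2.png')
def p(u,v):return (255+(u-400)/2.667-.3,120+v/2.667-.3)
print('block corners/rod',world('top',[p(541,133),p(580,150),p(566,184),p(527,166)],.022), world('top',[p(553,158)],.03))
cv2.imwrite('pics/m.png',cv2.resize(B[160:200,295:335],(480,480),interpolation=cv2.INTER_CUBIC))"
```

```text
t16.8 pos [ 0.5288 -0.3203 -0.0301] yawY 38.9 zax [ 0.003  0.    -1.   ] F [1.8 2.  4.4] op 0.0145 gf 108.6 j [ 0.31  0.61  0.21  1.82 -0.18  0.73  1.3 ]
block corners/rod [[ 0.60906492 -0.18012036  0.022     ]
 [ 0.58928083 -0.22648929  0.022     ]
 [ 0.54820722 -0.2098599   0.022     ]
 [ 0.56904442 -0.16359722  0.022     ]] [[ 0.57792618 -0.1934624   0.03      ]]
```

View pics/m.png

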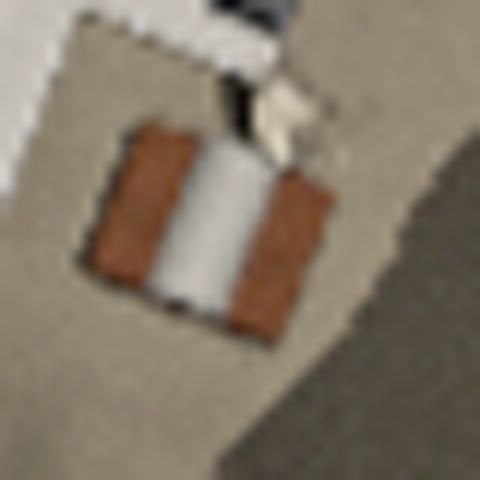

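Emit:
{"op": "arm_command", "data": {
  "deltas": [
    {"hand": -1,"dx": 0,"dy": 0,"dz": 3,"wx": 0,"wy": 0,"wz": 0},
    {"hand": -1,"dx": 0,"dy": 0,"dz": 4,"wx": 0,"wy": 0,"wz": 0},
    {"hand": -1,"dx": 0,"dy": 0,"dz": 3.9,"wx": 0,"wy": 0,"wz": 0},
    {"hand": -1,"dx": -0.1,"dy": -0.48,"dz": 0,"wx": 0,"wy": 0,"wz": -0.116},
    {"hand": -1,"dx": -0.1,"dy": -0.48,"dz": 0,"wx": 0,"wy": 0,"wz": -0.116},
    {"hand": -1,"dx": -0.1,"dy": -0.48,"dz": 0,"wx": 0,"wy": 0,"wz": -0.116},
    {"hand": -1,"dx": -0.1,"dy": -0.48,"dz": 0,"wx": 0,"wy": 0,"wz": -0.116},
    {"hand": -1,"dx": -0.1,"dy": -0.48,"dz": 0,"wx": 0,"wy": 0,"wz": -0.116}
  ]
}}

```text
t: 17.42
eef_pos: [0.5186, -0.3439, 0.0751]
eef_rot: [-0.003, 0.673, 0.739, -0.001]
wrist_force: [-0.7, 0.0, -8.0]
opening: 0.0145
grasp_force: 109.5
```

Emit:
{"op": "arm_command", "data": {
  "deltas": [
    {"hand": -1,"dx": -0.1,"dy": -0.48,"dz": 0,"wx": 0,"wy": 0,"wz": -0.116},
    {"hand": -1,"dx": -0.1,"dy": -0.48,"dz": 0,"wx": 0,"wy": 0,"wz": -0.116},
    {"hand": -1,"dx": -0.1,"dy": -0.48,"dz": 0,"wx": 0,"wy": 0,"wz": -0.116},
    {"hand": -1,"dx": -0.1,"dy": -0.48,"dz": 0,"wx": 0,"wy": 0,"wz": -0.116},
    {"hand": -1,"dx": 0,"dy": 0,"dz": 0,"wx": 0,"wy": 0,"wz": 0},
    {"hand": -1,"dx": 0,"dy": 0,"dz": 0,"wx": 0,"wy": 0,"wz": 0},
    {"hand": -1,"dx": 0,"dy": 0,"dz": 0,"wx": 0,"wy": 0,"wz": 0},
    {"hand": -1,"dx": 0,"dy": 0,"dz": 0,"wx": 0,"wy": 0,"wz": 0}
  ]
}}

```text
t: 18.08
eef_pos: [0.5174, -0.3629, 0.0768]
eef_rot: [-0.001, 0.823, 0.568, -0.0]
wrist_force: [-0.1, 0.2, -7.7]
opening: 0.0145
grasp_force: 109.5
```

```bash
cat >> h.py <<'E'
X=np.array([.358,.934,0]);Y=np.array([-.934,.358,0])
E
python3 -c "
from h import *
st();o=bot.get_obs()['eef_pos'];G=o+[0,0,.030]
cv2.imwrite('pics/n_top.png',bot.read_camera('top')[:,:,::-1]);cv2.imwrite('pics/n_side.png',bot.read_camera('side')[:,:,::-1])
tip=G+.179*X+[0,0,.003];print('pred tip top',px('top',[tip,tip+.011*Y,tip-.011*Y,tip-.04*X]),'side',px('side',[tip]))
A=cv2.imread('pics/n_top.png');B=cv2.imread('pics/n_side.png')
u,v=px('top',[tip])[0].astype(int);a,b=px('side',[tip])[0].astype(int)
cv2.imwrite('pics/n.png',np.hstack([cv2.resize(A[v-30:v+40,u-35:u+35],(400,400),interpolation=2),cv2.resize(B[b-35:b+35,a-35:a+35],(400,400),interpolation=2)]));print(u,v,a,b)"
```

```text
t18.1 pos [ 0.5174 -0.3629  0.0768] yawY -20.8 zax [-0.001  0.001 -1.   ] F [-0.1  0.2 -7.7] op 0.0145 gf 109.5 j [ 0.17  0.52  0.48  1.76 -0.29  0.94  0.41]
pred tip top [[316.09713695 173.79424834]
 [314.77604952 177.16952995]
 [317.41626935 170.42447555]
 [328.63730896 178.72404308]] side [[243.38130683 156.49165075]]
316 173 243 156
```

View pics/n.png

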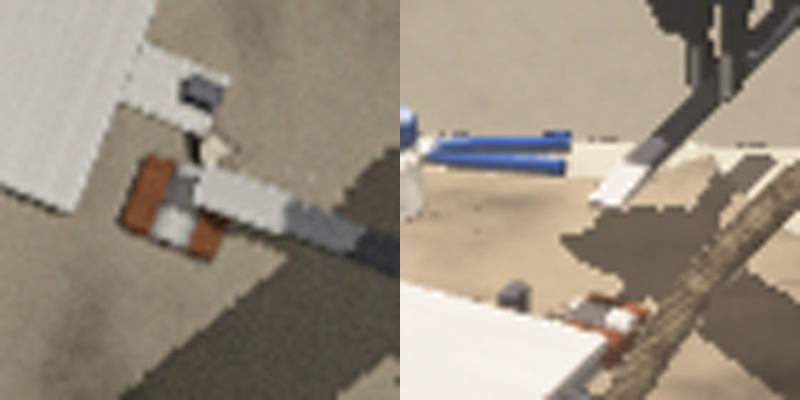

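Emit:
{"op": "arm_command", "data": {
  "deltas": [
    {"hand": -1,"dx": 0,"dy": 0,"dz": 0,"wx": -0.112,"wy": 0.043,"wz": 0},
    {"hand": -1,"dx": 0,"dy": 0,"dz": 0,"wx": -0.112,"wy": 0.043,"wz": 0},
    {"hand": -1,"dx": 0,"dy": 0,"dz": 0,"wx": -0.112,"wy": 0.043,"wz": 0},
    {"hand": -1,"dx": 0,"dy": 0,"dz": 0,"wx": 0,"wy": 0,"wz": 0},
    {"hand": -1,"dx": 0,"dy": 0,"dz": 0,"wx": 0,"wy": 0,"wz": 0},
    {"hand": -1,"dx": 0,"dy": 0,"dz": 0,"wx": 0,"wy": 0,"wz": 0},
    {"hand": -1,"dx": 0,"dy": 0,"dz": 0,"wx": 0,"wy": 0,"wz": 0},
    {"hand": -1,"dx": 0,"dy": 0,"dz": 0,"wx": 0,"wy": 0,"wz": 0}
  ]
}}

```text
t: 18.85
eef_pos: [0.5167, -0.366, 0.0783]
eef_rot: [0.101, 0.811, 0.556, -0.147]
wrist_force: [-0.2, -0.4, -8.4]
opening: 0.0145
grasp_force: 109.6
```

```bash
python3 -c "
from h import *
np.set_printoptions(precision=4,suppress=True)
st();o=bot.get_obs()['eef_pos']
cv2.imwrite('pics/o_top.png',bot.read_camera('top')[:,:,::-1]);cv2.imwrite('pics/o_side.png',bot.read_camera('side')[:,:,::-1])
A=cv2.imread('pics/o_top.png');B=cv2.imread('pics/o_side.png')
G=o+[0,0,.030];tip=G+.179*np.array([.358*.936,.934*.936,-.352])
print('tip pred',tip,px('top',[tip]),px('side',[tip]))
print('old tip',world('top',[(316.1,175)],[.110]),'block',world('top',[(312.1,178.8)],.026))
u,v=px('top',[tip])[0].astype(int);a,b=px('side',[tip])[0].astype(int);print(u,v,a,b)
cv2.imwrite('pics/o.png',np.hstack([cv2.resize(A[v-30:v+40,u-35:u+35],(400,400),interpolation=2),cv2.resize(B[b-35:b+35,a-35:a+35],(400,400),interpolation=2)]))"
```

```text
t18.9 pos [ 0.5167 -0.366   0.0783] yawY -21.1 zax [-0.127 -0.328 -0.936] F [-0.2 -0.4 -8.4] op 0.0145 gf 109.6 j [-0.16  0.56  0.66  1.82  0.04  0.85  0.02]
tip pred [ 0.5766 -0.2095  0.0453] [[317.8225 178.7023]] [[245.1532 169.246 ]]
old tip [[ 0.5778 -0.1957  0.11  ]] block [[ 0.579  -0.1941  0.026 ]]
317 178 245 169
```

View pics/o.png

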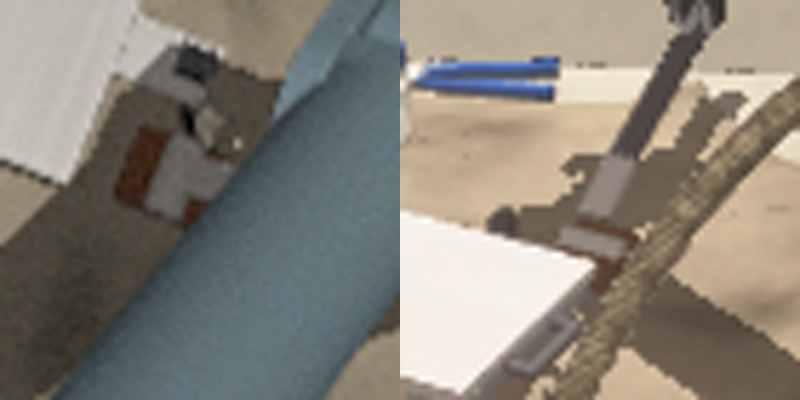

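Emit:
{"op": "arm_command", "data": {
  "deltas": [
    {"hand": -1,"dx": 0.6,"dy": 1.56,"dz": -0.63,"wx": 0,"wy": 0,"wz": 0},
    {"hand": -1,"dx": 0.6,"dy": 1.56,"dz": -0.63,"wx": 0,"wy": 0,"wz": 0},
    {"hand": -1,"dx": 0.6,"dy": 1.56,"dz": -0.63,"wx": 0,"wy": 0,"wz": 0},
    {"hand": -1,"dx": 0,"dy": 0,"dz": -0.4,"wx": 0,"wy": 0,"wz": 0},
    {"hand": -1,"dx": 0,"dy": 0,"dz": -0.3,"wx": 0,"wy": 0,"wz": 0},
    {"hand": -1,"dx": 0,"dy": 0,"dz": -0.1,"wx": 0,"wy": 0,"wz": 0},
    {"hand": -1,"dx": 0,"dy": 0,"dz": 0,"wx": 0,"wy": 0,"wz": 0},
    {"hand": -1,"dx": 0,"dy": 0,"dz": 0,"wx": 0,"wy": 0,"wz": 0}
  ]
}}

```text
t: 19.62
eef_pos: [0.5348, -0.3192, 0.0513]
eef_rot: [0.101, 0.811, 0.557, -0.148]
wrist_force: [0.4, 0.1, -7.2]
opening: 0.0144
grasp_force: 109.6
```

```bash
cat >> h.py <<'E'
from scipy.spatial.transform import Rotation as Ro
PRY=np.array([.6039,-.1429,0])
def bar(L=.179):
    o=bot.get_obs();w,x,y,z=o['eef_rot'];M=Ro.from_quat([x,y,z,w]).as_matrix();zz=M[:,2];yy=M[:,1]
    bx=np.cross(yy,zz); bx=bx*np.sign(bx@X); G=o['eef_pos']-(.0325-.0024)*zz; tip=G+L*bx
    d=tip-PRY;print('tip X %.1f Y %.1f z %.1f mm pitch %.3f yaw %.1f'%(d@X*1e3,d@Y*1e3,tip[2]*1e3,-np.arcsin(bx[2]),np.degrees(np.arctan2(bx[1],bx[0]))));s=(-57-d@X*1e3)
    print('underside at ridge %.1f, top at edge %.1f'%(tip[2]*1e3+s*bx[2]/np.hypot(bx[0],bx[1]),tip[2]*1e3-d@X*1e3*bx[2]/np.hypot(bx[0],bx[1])+8.5), 'F',np.round(o['wrist_force'],1),'tau',np.round(o['ft_torque'],2),'op',round(o['opening'],4),'t',o['t'])
E
python3 -c "
from h import *
bar()"
```

```text
tip X -11.3 Y 1.0 z 16.3 mm pitch 0.361 yaw 68.9
underside at ridge 33.5, top at edge 20.5 F [ 0.4  0.1 -7.2] tau [ 0.9  -0.34 -0.02] op 0.0144 t 19.6167
```

Emit:
{"op": "arm_command", "data": {
  "deltas": [
    {"hand": -1,"dx": 0,"dy": 0,"dz": -0.12,"wx": 0,"wy": 0,"wz": 0},
    {"hand": -1,"dx": 0,"dy": 0,"dz": -0.1,"wx": 0,"wy": 0,"wz": 0},
    {"hand": -1,"dx": 0.23,"dy": 0.61,"dz": -0.245,"wx": 0,"wy": 0,"wz": 0},
    {"hand": -1,"dx": 0.23,"dy": 0.61,"dz": -0.245,"wx": 0,"wy": 0,"wz": 0},
    {"hand": -1,"dx": 0.23,"dy": 0.61,"dz": -0.245,"wx": 0,"wy": 0,"wz": 0},
    {"hand": -1,"dx": 0.23,"dy": 0.61,"dz": -0.245,"wx": 0,"wy": 0,"wz": 0},
    {"hand": -1,"dx": 0,"dy": 0,"dz": 0,"wx": 0,"wy": 0,"wz": 0},
    {"hand": -1,"dx": 0,"dy": 0,"dz": 0,"wx": 0,"wy": 0,"wz": 0}
  ]
}}

```text
t: 20.28
eef_pos: [0.546, -0.2907, 0.0381]
eef_rot: [0.101, 0.81, 0.559, -0.147]
wrist_force: [-0.1, 0.8, -6.9]
opening: 0.0145
grasp_force: 109.7
```

```bash
python3 -c "
from h import *
bar()"
```

```text
tip X 19.4 Y 1.9 z 3.4 mm pitch 0.359 yaw 69.3
underside at ridge 32.1, top at edge 19.2 F [-0.1  0.8 -6.9] tau [ 1.11 -0.44  0.02] op 0.0145 t 20.2833
```

Emit:
{"op": "arm_command", "data": {
  "deltas": [
    {"hand": -1,"dx": 0,"dy": 0,"dz": -0.69,"wx": 0.056,"wy": -0.0215,"wz": 0},
    {"hand": -1,"dx": 0,"dy": 0,"dz": -0.69,"wx": 0.056,"wy": -0.0215,"wz": 0},
    {"hand": -1,"dx": 0.03,"dy": 0.07,"dz": -0.61,"wx": 0.056,"wy": -0.0215,"wz": 0},
    {"hand": -1,"dx": 0.03,"dy": 0.07,"dz": -0.61,"wx": 0.056,"wy": -0.0215,"wz": 0},
    {"hand": -1,"dx": 0,"dy": 0,"dz": 0,"wx": 0,"wy": 0,"wz": 0},
    {"hand": -1,"dx": 0,"dy": 0,"dz": 0,"wx": 0,"wy": 0,"wz": 0},
    {"hand": -1,"dx": 0,"dy": 0,"dz": 0,"wx": 0,"wy": 0,"wz": 0},
    {"hand": -1,"dx": 0,"dy": 0,"dz": 0,"wx": 0,"wy": 0,"wz": 0}
  ]
}}

```text
t: 20.95
eef_pos: [0.5456, -0.2913, 0.013]
eef_rot: [0.034, 0.822, 0.566, -0.05]
wrist_force: [0.1, 3.5, -4.4]
opening: 0.0143
grasp_force: 110.0
```

```bash
python3 -c "
from h import *
bar()"
```

```text
tip X 21.9 Y 1.7 z 21.4 mm pitch 0.120 yaw 69.1
underside at ridge 30.9, top at edge 32.5 F [ 0.1  3.5 -4.4] tau [ 0.77 -0.06 -0.06] op 0.0143 t 20.95
```

Emit:
{"op": "arm_command", "data": {
  "deltas": [
    {"hand": -1,"dx": 0.05,"dy": 0.13,"dz": -0.6,"wx": 0.056,"wy": -0.0215,"wz": 0},
    {"hand": -1,"dx": 0.05,"dy": 0.13,"dz": -0.6,"wx": 0.056,"wy": -0.0215,"wz": 0},
    {"hand": -1,"dx": 0.08,"dy": 0.2,"dz": -0.57,"wx": 0.056,"wy": -0.0215,"wz": 0},
    {"hand": -1,"dx": 0.08,"dy": 0.2,"dz": -0.57,"wx": 0.056,"wy": -0.0215,"wz": 0},
    {"hand": -1,"dx": 0,"dy": 0,"dz": 0,"wx": 0,"wy": 0,"wz": 0},
    {"hand": -1,"dx": 0,"dy": 0,"dz": 0,"wx": 0,"wy": 0,"wz": 0},
    {"hand": -1,"dx": 0,"dy": 0,"dz": 0,"wx": 0,"wy": 0,"wz": 0},
    {"hand": -1,"dx": 0,"dy": 0,"dz": 0,"wx": 0,"wy": 0,"wz": 0}
  ]
}}

```text
t: 21.62
eef_pos: [0.5473, -0.2868, -0.0103]
eef_rot: [-0.033, 0.822, 0.566, 0.048]
wrist_force: [-2.9, 0.5, -2.1]
opening: 0.0144
grasp_force: 110.2
```

```bash
python3 -c "
from h import *
bar()
bot_im=bot.read_camera('side');cv2.imwrite('pics/p_side.png',bot_im[:,:,::-1])
A=cv2.imread('pics/b.png');a=cv2.imread('pics/raw_b.png');b=cv2.imread('pics/p_side.png')
# plate shift check: sample top/edge rows in columns
for c in (190,200,210,220): print(c,a[165:200:2,c].mean(1).astype(int),'|',b[165:200:2,c].mean(1).astype(int))"
```

```text
tip X 19.7 Y 1.7 z 40.3 mm pitch -0.116 yaw 69.1
underside at ridge 31.3, top at edge 46.5 F [-2.9  0.5 -2.1] tau [-0.38  0.67 -0.01] op 0.0144 t 21.6167
190 [ 81  96 180 179 184 241 240 241 240 240 238 239 240 240 242 137 114  91] | [ 82  96 174 241 241 240 240 241 240 240 238 240 240 240 240 185 127 114]
200 [180 184 242 240 241 241 241 240 239 239 238 239 238 239 240 241 140 122] | [242 242 241 241 240 240 240 238 240 239 239 239 239 240 240 240 242 135]
210 [184 184 182 242 241 240 241 239 240 238 239 238 239 239 239 239 237 233] | [184 250 241 239 241 240 240 240 239 240 238 238 240 239 239 239 236 235]
220 [170 177 180 178 198 241 239 240 240 241 241 239 239 238 240 239 239 240] | [169 177 231 240 238 240 240 240 241 241 239 240 240 239 240 238 239 240]
```

Emit:
{"op": "arm_command", "data": {
  "deltas": [
    {"hand": -1,"dx": 0,"dy": 0,"dz": -0.12,"wx": 0.008,"wy": -0.003,"wz": 0},
    {"hand": -1,"dx": 0,"dy": 0,"dz": 0,"wx": 0,"wy": 0,"wz": 0},
    {"hand": -0.3,"dx": 0,"dy": 0,"dz": 0,"wx": 0,"wy": 0,"wz": 0},
    {"hand": -0.1,"dx": 0,"dy": 0,"dz": 0,"wx": 0,"wy": 0,"wz": 0},
    {"hand": -0.1,"dx": 0,"dy": 0,"dz": 0,"wx": 0,"wy": 0,"wz": 0},
    {"hand": -0.1,"dx": 0,"dy": 0,"dz": 0,"wx": 0,"wy": 0,"wz": 0},
    {"hand": -0.1,"dx": -0.04,"dy": -0.1,"dz": 1,"wx": 0,"wy": 0,"wz": 0},
    {"hand": -0.1,"dx": -0.1,"dy": -0.3,"dz": 3,"wx": 0,"wy": 0,"wz": 0}
  ]
}}

```text
t: 22.33
eef_pos: [0.5437, -0.2856, 0.0248]
eef_rot: [-0.041, 0.822, 0.566, 0.051]
wrist_force: [0.8, 0.3, 0.2]
opening: 0.0381
grasp_force: 0.0
```

Emit:
{"op": "arm_command", "data": {
  "deltas": [
    {"hand": -0.1,"dx": -0.1,"dy": -0.3,"dz": 3,"wx": 0,"wy": 0,"wz": 0},
    {"hand": -0.1,"dx": 0,"dy": 0,"dz": 3,"wx": -0.108,"wy": 0.0415,"wz": 0},
    {"hand": -0.1,"dx": 0,"dy": 0,"dz": 0,"wx": 0,"wy": 0,"wz": 0},
    {"hand": -0.1,"dx": 0,"dy": 0,"dz": 0,"wx": 0,"wy": 0,"wz": 0},
    {"hand": -0.1,"dx": 0,"dy": 0,"dz": 0,"wx": 0,"wy": 0,"wz": 0},
    {"hand": -0.1,"dx": 0,"dy": 0,"dz": 0,"wx": 0,"wy": 0,"wz": 0},
    {"hand": -0.1,"dx": 0,"dy": 0,"dz": 0,"wx": 0,"wy": 0,"wz": 0},
    {"hand": -0.1,"dx": 0,"dy": 0,"dz": 0,"wx": 0,"wy": 0,"wz": 0}
  ]
}}

```text
t: 23.0
eef_pos: [0.544, -0.293, 0.087]
eef_rot: [-0.005, 0.824, 0.566, 0.004]
wrist_force: [-0.6, 0.3, -0.4]
opening: 0.0387
grasp_force: 0.0
```

```bash
python3 -c "
from h import *
np.set_printoptions(precision=4,suppress=True)
st();b=bot.read_camera('side');t=bot.read_camera('top')[:,:,::-1];cv2.imwrite('pics/q_top.png',t);cv2.imwrite('pics/q_side.png',b[:,:,::-1])
for c in (190,200,210,220): print(c,b[165:200:2,c].mean(1).astype(int))
# lug: dark blob near (316,158)
g=t[148:170,300:332].mean(2);print(g.astype(int)[::1,4:30:1])
print('lug',world('top',[(316.1,158.7)],.036))"
```

```text
t23.0 pos [ 0.544 -0.293  0.087] yawY -21.1 zax [ 0.002  0.013 -1.   ] F [-0.6  0.3 -0.4] op 0.0387 gf 0.0 j [ 0.11  0.47  0.4   1.78 -0.24  0.94  0.25]
190 [ 82  96 218 240 240 240 240 241 239 241 238 240 239 239 240 220 127 109]
200 [242 242 240 241 240 239 240 239 240 239 239 239 239 239 240 240 242 135]
210 [186 242 242 240 240 240 240 240 238 240 239 238 240 239 239 239 236 235]
220 [170 177 249 240 238 240 240 240 242 241 239 239 240 239 239 239 239 240]
[[179 135 130 134 135 137 137 133 134 131 129 131 129 129 130 131 126 119
  115 113 117 116 108 119 122 125]
 [148 136 133 134 134 133 133 133 132 134 131 130 130 130 133 130 128 122
  116 117 119 114 113 118 121 126]
 [153 164 177 148 123 129 134 133 129 132 129 134 133 132 134 133 132 131
  123 117 122 120 118 116 122 125]
 [171 186 200 177 168 152 130 135 132 130 133 133 132 136 133 133 135 132
  127 122 117 121 118 117 122 124]
 [181 185 187 189 199 183 163 158 143 135 134 134 132 135 131 135 134 133
  127 122 121 126 118 119 120 122]
 [189 187 185 186 186 186 189 183 172 175 149 121 131 136 136 135 138 133
  126 120 120 12
[... 1095 characters left out ...]
  69  71  67]
 [134 135 129 133 125 119 138 171 170 195 194 194 185 196 129 125 131 135
  139  95  70  71  70  72  70  74]
 [131 135 132 134 133 132 132 116 129 173 170 182 175 154 109 120 131 136
  122  80  70  69  70  70  71  73]
 [132 133 134 135 136 132 133 129 132  77  56 126 149 137 138 120 118 137
   88  65  69  67  73  70  71  74]
 [129 131 130 134 132 134 132 134 135  82  41  36  97 161 186 153 113 115
   78  68  71  72  72  74  70  64]
 [135 134 136 135 127 133 131 134 138  86  37  23 155 176 192 188 121  70
   60  65  72  68  69  71  70  76]
 [134 137 128 119 114 132 134 131 134 109  51  23 171 177 181 186 118  73
   59  65  71  69  67  74  70  76]]
lug [[ 0.6419 -0.2054  0.036 ]]
```

Emit:
{"op": "arm_command", "data": {
  "deltas": [
    {"hand": -0.1,"dx": 2.45,"dy": 2.2,"dz": 0,"wx": -0.01,"wy": 0,"wz": -0.06},
    {"hand": -0.1,"dx": 2.45,"dy": 2.2,"dz": 0,"wx": 0,"wy": 0,"wz": 0},
    {"hand": -0.1,"dx": 2.45,"dy": 2.2,"dz": 0,"wx": 0,"wy": 0,"wz": 0},
    {"hand": -0.1,"dx": 2.45,"dy": 2.1,"dz": 0,"wx": 0,"wy": 0,"wz": 0},
    {"hand": -0.1,"dx": 0,"dy": 0,"dz": -2.5,"wx": 0,"wy": 0,"wz": 0},
    {"hand": -0.1,"dx": 0,"dy": 0,"dz": -2,"wx": 0,"wy": 0,"wz": 0},
    {"hand": -0.1,"dx": 0,"dy": 0,"dz": 0,"wx": 0,"wy": 0,"wz": 0},
    {"hand": -0.1,"dx": 0,"dy": 0,"dz": 0,"wx": 0,"wy": 0,"wz": 0}
  ]
}}

```text
t: 23.77
eef_pos: [0.6417, -0.2051, 0.0412]
eef_rot: [-0.001, 0.841, 0.542, 0.001]
wrist_force: [0.0, -0.2, 0.7]
opening: 0.0385
grasp_force: 0.0
```

```bash
python3 -c "
from h import *
st()"
```

```text
t23.8 pos [ 0.6417 -0.2051  0.0412] yawY -24.4 zax [ 0.     0.002 -1.   ] F [ 0.  -0.2  0.7] op 0.0385 gf 0.0 j [-0.02  0.62  0.37  1.66 -0.27  0.92  0.02]
```

Emit:
{"op": "arm_command", "data": {
  "deltas": [
    {"hand": -0.1,"dx": 0,"dy": 0,"dz": -2.5,"wx": 0,"wy": 0,"wz": 0},
    {"hand": -0.1,"dx": 0,"dy": 0,"dz": -2.5,"wx": 0,"wy": 0,"wz": 0},
    {"hand": -0.1,"dx": 0,"dy": 0,"dz": -1.4,"wx": 0,"wy": 0,"wz": 0},
    {"hand": -0.1,"dx": 0,"dy": 0,"dz": 0,"wx": 0,"wy": 0,"wz": 0},
    {"hand": -1,"dx": 0,"dy": 0,"dz": 0,"wx": 0,"wy": 0,"wz": 0},
    {"hand": -1,"dx": 0,"dy": 0,"dz": 0,"wx": 0,"wy": 0,"wz": 0},
    {"hand": -1,"dx": 0,"dy": 0,"dz": 0,"wx": 0,"wy": 0,"wz": 0},
    {"hand": -1,"dx": 0,"dy": 0,"dz": 0,"wx": 0,"wy": 0,"wz": 0}
  ],
  "grip_force": 60
}}

```text
t: 24.43
eef_pos: [0.6454, -0.2059, -0.0187]
eef_rot: [0.002, 0.84, 0.542, 0.004]
wrist_force: [-0.6, -0.0, 2.3]
opening: 0.0132
grasp_force: 61.5
```

Emit:
{"op": "arm_command", "data": {
  "deltas": [
    {"hand": -1,"dx": -0.6,"dy": -1.38,"dz": 0.1,"wx": 0,"wy": 0,"wz": 0},
    {"hand": -1,"dx": -0.6,"dy": -1.38,"dz": 0.1,"wx": 0,"wy": 0,"wz": 0},
    {"hand": -1,"dx": -0.6,"dy": -1.38,"dz": 0,"wx": 0,"wy": 0,"wz": 0},
    {"hand": -1,"dx": -0.6,"dy": -1.38,"dz": 0,"wx": 0,"wy": 0,"wz": 0},
    {"hand": -1,"dx": 0,"dy": 0,"dz": 0,"wx": 0,"wy": 0,"wz": 0},
    {"hand": -1,"dx": 0,"dy": 0,"dz": 2,"wx": 0,"wy": 0,"wz": 0},
    {"hand": -1,"dx": 0,"dy": 0,"dz": 4,"wx": 0,"wy": 0,"wz": 0},
    {"hand": -1,"dx": 0,"dy": 0,"dz": 4,"wx": 0,"wy": 0,"wz": 0}
  ]
}}

```text
t: 25.1
eef_pos: [0.6166, -0.2596, 0.0791]
eef_rot: [-0.002, 0.841, 0.542, 0.0]
wrist_force: [0.9, 0.1, -1.5]
opening: 0.0126
grasp_force: 60.9
```

```bash
python3 -c "
from h import *
st();b=bot.read_camera('side')
for c in (190,200,210,220): print(c,b[165:200:2,c].mean(1).astype(int))"
```

```text
t25.1 pos [ 0.6166 -0.2596  0.0791] yawY -24.4 zax [-0.002  0.004 -1.   ] F [ 0.9  0.1 -1.5] op 0.0126 gf 60.9 j [ 0.05  0.56  0.39  1.65 -0.25  0.98  0.1 ]
190 [ 82  97 218 240 241 240 240 241 239 241 239 240 240 240 240 220 128 110]
200 [242 242 240 242 240 240 240 239 240 239 239 239 239 239 240 240 243 134]
210 [185 242 242 240 241 240 240 240 238 240 239 238 240 239 239 239 236 235]
220 [169 173 249 240 238 240 240 241 242 241 239 239 240 239 239 239 239 240]
```

Emit:
{"op": "arm_command", "data": {
  "deltas": [
    {"hand": -1,"dx": 0,"dy": 0,"dz": 4,"wx": 0,"wy": 0,"wz": 0},
    {"hand": -1,"dx": 0,"dy": 0,"dz": 4,"wx": 0,"wy": 0,"wz": 0},
    {"hand": -1,"dx": 0,"dy": 0,"dz": 4,"wx": 0,"wy": 0,"wz": 0},
    {"hand": -1,"dx": 0,"dy": 0,"dz": 4,"wx": 0,"wy": 0,"wz": 0},
    {"hand": -1,"dx": 0,"dy": 0,"dz": 4,"wx": 0,"wy": 0,"wz": -0.119},
    {"hand": -1,"dx": -0.5,"dy": 2,"dz": 2,"wx": 0,"wy": 0,"wz": -0.119},
    {"hand": -1,"dx": -0.5,"dy": 3,"dz": 0,"wx": 0,"wy": 0,"wz": -0.119},
    {"hand": -1,"dx": -0.5,"dy": 3.7,"dz": 0,"wx": 0,"wy": 0,"wz": -0.119}
  ]
}}

```text
t: 25.82
eef_pos: [0.6047, -0.1775, 0.3038]
eef_rot: [0.003, 0.947, 0.322, 0.004]
wrist_force: [0.9, 0.5, -3.0]
opening: 0.0129
grasp_force: 61.0
```

Emit:
{"op": "arm_command", "data": {
  "deltas": [
    {"hand": -1,"dx": -0.5,"dy": 3.7,"dz": 0,"wx": 0,"wy": 0,"wz": -0.119},
    {"hand": -1,"dx": -0.5,"dy": 3.7,"dz": 0,"wx": 0,"wy": 0,"wz": -0.119},
    {"hand": -1,"dx": -0.5,"dy": 3.7,"dz": 0,"wx": 0,"wy": 0,"wz": -0.119},
    {"hand": -1,"dx": -0.5,"dy": 3.7,"dz": 0,"wx": 0,"wy": 0,"wz": -0.119},
    {"hand": -1,"dx": -0.5,"dy": 3.7,"dz": 0,"wx": 0,"wy": 0,"wz": -0.119},
    {"hand": -1,"dx": -0.5,"dy": 3.7,"dz": 0,"wx": 0,"wy": 0,"wz": -0.119},
    {"hand": -1,"dx": -0.5,"dy": 3.7,"dz": 0,"wx": 0,"wy": 0,"wz": 0},
    {"hand": -1,"dx": -0.5,"dy": 3.7,"dz": 0,"wx": 0,"wy": 0,"wz": 0}
  ]
}}

```text
t: 26.48
eef_pos: [0.565, 0.1175, 0.3007]
eef_rot: [0.002, 1.0, -0.013, 0.001]
wrist_force: [1.1, 0.4, -1.7]
opening: 0.0127
grasp_force: 61.0
```

Emit:
{"op": "arm_command", "data": {
  "deltas": [
    {"hand": -1,"dx": -0.5,"dy": 3.7,"dz": 0,"wx": 0,"wy": 0,"wz": 0},
    {"hand": -1,"dx": -0.5,"dy": 3.7,"dz": 0,"wx": 0,"wy": 0,"wz": 0},
    {"hand": -1,"dx": -0.5,"dy": 3.7,"dz": 0,"wx": 0,"wy": 0,"wz": 0},
    {"hand": -1,"dx": -0.5,"dy": 3.7,"dz": 0,"wx": 0,"wy": 0,"wz": 0},
    {"hand": -1,"dx": 0,"dy": 3.7,"dz": 0,"wx": 0,"wy": 0,"wz": 0},
    {"hand": -1,"dx": 0,"dy": 0,"dz": 0,"wx": 0,"wy": 0,"wz": 0},
    {"hand": -1,"dx": 0,"dy": 0,"dz": 0,"wx": 0,"wy": 0,"wz": 0},
    {"hand": -1,"dx": 0,"dy": 0,"dz": 0,"wx": 0,"wy": 0,"wz": 0}
  ]
}}

```text
t: 27.15
eef_pos: [0.5458, 0.3006, 0.3003]
eef_rot: [0.003, 1.0, -0.012, 0.001]
wrist_force: [0.9, -1.9, -2.3]
opening: 0.0127
grasp_force: 60.9
```

```bash
python3 -c "
from h import *
st()
b=bot.read_camera('side');cv2.imwrite('pics/r_side.png',b[:,:,::-1]);t=bot.read_camera('top');cv2.imwrite('pics/r_top.png',t[:,:,::-1])
a=cv2.imread('pics/raw_a.png');d=np.abs(t[:,:,::-1].astype(int)-a).sum(2)[205:265,135:230]>60;print('spare area diff',d.sum())
"
```

```text
t27.1 pos [0.5458 0.3006 0.3003] yawY -91.4 zax [ 0.003 -0.006 -1.   ] F [ 0.9 -1.9 -2.3] op 0.0127 gf 60.9 j [-0.82  0.27  0.31  1.55 -0.08  1.33 -2.1 ]
spare area diff 2360
```

Emit:
{"op": "arm_command", "data": {
  "deltas": [
    {"hand": -1,"dx": -0.2,"dy": 3.45,"dz": 0,"wx": 0,"wy": 0,"wz": -0.01},
    {"hand": -1,"dx": 0,"dy": 0,"dz": -2,"wx": 0,"wy": 0,"wz": 0},
    {"hand": -1,"dx": 0,"dy": 0,"dz": -4,"wx": 0,"wy": 0,"wz": 0},
    {"hand": -1,"dx": 0,"dy": 0,"dz": -4,"wx": 0,"wy": 0,"wz": 0},
    {"hand": -1,"dx": 0,"dy": 0,"dz": -4,"wx": 0,"wy": 0,"wz": 0},
    {"hand": -1,"dx": 0,"dy": 0,"dz": -4,"wx": 0,"wy": 0,"wz": 0},
    {"hand": -1,"dx": 0,"dy": 0,"dz": -3,"wx": 0,"wy": 0,"wz": 0},
    {"hand": -1,"dx": 0,"dy": 0,"dz": 0,"wx": 0,"wy": 0,"wz": 0}
  ]
}}

```text
t: 27.92
eef_pos: [0.5386, 0.33, 0.0832]
eef_rot: [0.007, 1.0, -0.019, -0.004]
wrist_force: [-2.1, -0.7, -2.7]
opening: 0.0124
grasp_force: 60.9
```

```bash
python3 -c "
from h import *
st();o=bot.get_obs()['eef_pos']
b=bot.read_camera('side');cv2.imwrite('pics/r_side.png',b[:,:,::-1]);u,v=px('side',[o+[0,0,.02]])[0].astype(int);print(u,v)
np.set_printoptions(precision=4,suppress=True)
# strip corners predicted in side view
L=o+[0,0,.0325];zb=L[2]-.0138
print(px('side',[[L[0]-.012,L[1]+.018,zb],[L[0]+.088,L[1]+.018,zb],[.5227,.38,.062],[.52,.3875,.062]]))
"
```

```text
t27.9 pos [0.5386 0.33   0.0832] yawY -92.1 zax [-0.009 -0.014 -1.   ] F [-2.1 -0.7 -2.7] op 0.0124 gf 60.9 j [-0.82  0.49  0.26  1.73 -0.14  0.96 -2.12]
240 256
[[244.6872 262.0489]
 [207.0301 259.9781]
 [245.1911 281.8516]
 [245.963  284.1015]]
```

Emit:
{"op": "arm_command", "data": {
  "deltas": [
    {"hand": -1,"dx": 0.2,"dy": 0.3,"dz": 0,"wx": 0,"wy": 0,"wz": 0},
    {"hand": -1,"dx": 0,"dy": 0,"dz": -2.5,"wx": 0,"wy": 0,"wz": 0},
    {"hand": -1,"dx": 0,"dy": 0,"dz": -2.5,"wx": 0,"wy": 0,"wz": 0},
    {"hand": -1,"dx": 0,"dy": 0,"dz": -2.5,"wx": 0,"wy": 0,"wz": 0},
    {"hand": -1,"dx": 0,"dy": 0,"dz": -1.2,"wx": 0,"wy": 0,"wz": 0},
    {"hand": -1,"dx": 0,"dy": 0,"dz": -0.6,"wx": 0,"wy": 0,"wz": 0},
    {"hand": -1,"dx": 0,"dy": 0,"dz": 0,"wx": 0,"wy": 0,"wz": 0},
    {"hand": -1,"dx": 0,"dy": 0,"dz": 0,"wx": 0,"wy": 0,"wz": 0}
  ]
}}

```text
t: 28.63
eef_pos: [0.5478, 0.3402, 0.0004]
eef_rot: [0.001, 1.0, -0.017, 0.003]
wrist_force: [-0.5, 0.3, -1.8]
opening: 0.0127
grasp_force: 61.0
```

Emit:
{"op": "arm_command", "data": {
  "deltas": [
    {"hand": -1,"dx": -0.4,"dy": -0.3,"dz": 0,"wx": 0,"wy": 0,"wz": 0},
    {"hand": -1,"dx": 0,"dy": 0,"dz": -0.6,"wx": 0,"wy": 0,"wz": 0},
    {"hand": -1,"dx": 0,"dy": 0,"dz": -0.4,"wx": 0,"wy": 0,"wz": 0},
    {"hand": -1,"dx": 0,"dy": 0,"dz": -0.2,"wx": 0,"wy": 0,"wz": 0},
    {"hand": -1,"dx": 0,"dy": 0,"dz": 0,"wx": 0,"wy": 0,"wz": 0},
    {"hand": -1,"dx": 0,"dy": 0,"dz": 0,"wx": 0,"wy": 0,"wz": 0},
    {"hand": -1,"dx": 0,"dy": 0,"dz": 0,"wx": 0,"wy": 0,"wz": 0},
    {"hand": -1,"dx": 0,"dy": 0,"dz": 0,"wx": 0,"wy": 0,"wz": 0}
  ]
}}

```text
t: 29.3
eef_pos: [0.5455, 0.3368, -0.012]
eef_rot: [0.001, 1.0, -0.018, 0.005]
wrist_force: [4.0, -1.3, 2.9]
opening: 0.0129
grasp_force: 61.1
```

Emit:
{"op": "arm_command", "data": {
  "deltas": [
    {"hand": -0.3,"dx": 0,"dy": 0,"dz": 0,"wx": 0,"wy": 0,"wz": 0},
    {"hand": -0.3,"dx": 0,"dy": 0,"dz": 0,"wx": 0,"wy": 0,"wz": 0},
    {"hand": -0.3,"dx": 0,"dy": 0,"dz": 0,"wx": 0,"wy": 0,"wz": 0},
    {"hand": -0.3,"dx": 0,"dy": 0,"dz": 2,"wx": 0,"wy": 0,"wz": 0},
    {"hand": -0.3,"dx": 0,"dy": 0,"dz": 4,"wx": 0,"wy": 0,"wz": 0},
    {"hand": -0.3,"dx": 0,"dy": 0,"dz": 4,"wx": 0,"wy": 0,"wz": 0},
    {"hand": -0.3,"dx": 0,"dy": 0,"dz": 4,"wx": 0,"wy": 0,"wz": 0},
    {"hand": -0.3,"dx": 0,"dy": 0,"dz": 0,"wx": 0,"wy": 0,"wz": 0}
  ]
}}

```text
t: 29.97
eef_pos: [0.5467, 0.3396, 0.1352]
eef_rot: [-0.003, 1.0, -0.017, 0.007]
wrist_force: [1.8, 0.9, 2.0]
opening: 0.03
grasp_force: 0.0
```

```bash
cat >> h.py <<'E'
def strips():
    im=bot.read_camera('top');sub=im[200:270,135:235].astype(int)
    m=((sub.min(2)>150)&(sub.max(2)-sub.min(2)<25)).astype(np.uint8)
    n,l,s,c=cv2.connectedComponentsWithStats(m)
    for i in range(1,n):
        if s[i,4]>80:
            p=np.argwhere(l==i)[:,::-1].astype(np.float32);r=cv2.minAreaRect(p+[135,200]);b=world('top',cv2.boxPoints(r),.006)
            print('area',s[i,4],'cen',np.round(b.mean(0),4),'sides',np.round([np.linalg.norm(b[0]-b[1]),np.linalg.norm(b[1]-b[2])],3),'ang',np.round(np.degrees(np.arctan2(*(b[0]-b[1])[1::-1])),1),np.round(np.degrees(np.arctan2(*(b[1]-b[2])[1::-1])),1))
E
python3 -c "
from h import *
st();strips()
a=cv2.imread('pics/raw_a.png')[:,:,::-1].copy();bot_read=bot.read_camera
class F: pass
import h
h.bot=type('o',(),{'read_camera':lambda s,n:a,'get_calibration':lambda s,n:bot.get_calibration(n)})();print('initial');strips()
t=bot_read('side');cv2.imwrite('pics/s.png',cv2.resize(t[210:300,200:330,::-1],(780,540),interpolation=2))"
```

```text
t30.0 pos [0.5467 0.3396 0.1352] yawY -91.9 zax [ 0.014  0.005 -1.   ] F [1.8 0.9 2. ] op 0.0300 gf 0.0 j [-0.84  0.43  0.27  1.69 -0.13  1.02 -2.13]Traceback (most recent call last):
  File "<string>", line 3, in <module>
    st();strips()
         ~~~~~~^^
  File "h.py", line 33, in strips
    p=np.argwhere(l==i)[:,::-1].astype(np.float32);r=cv2.minAreaRect(p+[135,200]);b=world('top',cv2.boxPoints(r),.006)
                                                     ~~~~~~~~~~~~~~~^^^^^^^^^^^^^
cv2.error: OpenCV(4.12.0) /io/opencv/modules/imgproc/src/convhull.cpp:143: error: (-215:Assertion failed) total >= 0 && (depth == CV_32F || depth == CV_32S) in function 'convexHull'
```

Emit:
{"op": "arm_command", "data": {
  "deltas": [
    {"hand": -0.1,"dx": -0.93,"dy": -1.1,"dz": 1.5,"wx": 0,"wy": 0,"wz": 0.118},
    {"hand": -0.1,"dx": -0.93,"dy": -1.1,"dz": 1.5,"wx": 0,"wy": 0,"wz": 0.118},
    {"hand": -0.1,"dx": -0.93,"dy": -1.1,"dz": 0,"wx": 0,"wy": 0,"wz": 0.118},
    {"hand": -0.1,"dx": -0.93,"dy": -1.1,"dz": 0,"wx": 0,"wy": 0,"wz": 0.118},
    {"hand": -0.1,"dx": -0.93,"dy": -1.1,"dz": 0,"wx": 0,"wy": 0,"wz": 0.118},
    {"hand": -0.1,"dx": -0.93,"dy": -1.1,"dz": 0,"wx": 0,"wy": 0,"wz": 0.118},
    {"hand": -0.1,"dx": -0.93,"dy": -1.1,"dz": 0,"wx": 0,"wy": 0,"wz": 0.118},
    {"hand": -0.1,"dx": -0.93,"dy": -1.1,"dz": 0,"wx": 0,"wy": 0,"wz": 0.118}
  ]
}}

```text
t: 30.68
eef_pos: [0.4645, 0.247, 0.1539]
eef_rot: [0.001, 0.897, 0.443, -0.0]
wrist_force: [0.1, 0.0, 0.6]
opening: 0.0382
grasp_force: 0.0
```

```bash
sed -i "s/p+\[135,200\]/p+np.float32([135,200])/" h.py
python3 -c "
from h import *
import h
st();strips()
t=bot.read_camera('side');cv2.imwrite('pics/s.png',cv2.resize(t[210:300,190:330,::-1],(780,500),interpolation=2));cv2.imwrite('pics/raw_s.png',t[:,:,::-1])
b=bot
a=cv2.imread('pics/raw_a.png')[:,:,::-1].copy()
h.bot=type('o',(),{'read_camera':lambda s,n:a,'get_calibration':lambda s,n:b.get_calibration(n)})();print('initial');strips()"
```

```text
t30.7 pos [0.4645 0.247  0.1539] yawY -37.5 zax [ 0.    -0.002 -1.   ] F [0.1 0.  0.6] op 0.0382 gf 0.0 j [-0.7   0.2   0.14  1.94 -0.03  1.   -1.19]
area 253 cen [0.419  0.1384 0.006 ] sides [0.076 0.036] ang 94.7 5.3
initial
area 303 cen [0.4249 0.2643 0.006 ] sides [0.037 0.099] ang 174.7 83.2
area 311 cen [0.4186 0.1498 0.006 ] sides [0.098 0.036] ang 93.5 4.1
area 308 cen [0.355  0.2601 0.006 ] sides [0.098 0.037] ang 95.9 7.0
```

Emit:
{"op": "arm_command", "data": {
  "deltas": [
    {"hand": -0.1,"dx": -0.81,"dy": -1.02,"dz": 0,"wx": 0,"wy": 0,"wz": 0.118},
    {"hand": -0.1,"dx": -0.81,"dy": -1.02,"dz": 0,"wx": 0,"wy": 0,"wz": 0.118},
    {"hand": -0.1,"dx": -0.81,"dy": -1.02,"dz": 0,"wx": 0,"wy": 0,"wz": 0.118},
    {"hand": -0.1,"dx": -0.81,"dy": -1.02,"dz": 0,"wx": 0,"wy": 0,"wz": 0.118},
    {"hand": -0.1,"dx": -0.81,"dy": -1.02,"dz": 0,"wx": 0,"wy": 0,"wz": 0.118},
    {"hand": -0.1,"dx": -0.8,"dy": -1,"dz": -2,"wx": 0,"wy": 0,"wz": 0.118},
    {"hand": -0.1,"dx": 0,"dy": 0,"dz": -4,"wx": 0,"wy": 0,"wz": 0},
    {"hand": -0.1,"dx": 0,"dy": 0,"dz": -3,"wx": 0,"wy": 0,"wz": 0}
  ]
}}

```text
t: 31.45
eef_pos: [0.4184, 0.1873, 0.0646]
eef_rot: [-0.0, 0.691, 0.722, 0.003]
wrist_force: [-0.6, -0.5, -1.3]
opening: 0.0381
grasp_force: 0.0
```

```bash
python3 -c "
from h import *
st();strips()
t=bot.read_camera('side')
s=t[225:300,265:330].astype(int)
m=(s.max(2)<75).astype(np.uint8);n,l,q,c=cv2.connectedComponentsWithStats(m)
print([(q[i,4],(c[i]+[265,225]).round(1).tolist()) for i in range(1,n) if q[i,4]>6])
print(px('side',[[.416,.186,.036],[.4279,.2965,.046],[.3513,.2932,.036],[.416,.186,.021],[.4279,.2965,.03],[.3513,.2932,.021]]).round(1))"
```

```text
t31.4 pos [0.4184 0.1873 0.0646] yawY 2.5 zax [ 0.003  0.004 -1.   ] F [-0.6 -0.5 -1.3] op 0.0381 gf 0.0 j [-0.61  0.2   0.1   2.16 -0.03  0.77 -0.44]
area 162 cen [0.4208 0.1252 0.006 ] sides [0.048 0.035] ang 90.9 1.5
[]
[[285.8 241.5]
 [281.6 265.1]
 [308.7 268.3]
 [285.6 245.1]
 [281.4 269.2]
 [308.3 272.1]]
```

Emit:
{"op": "arm_command", "data": {
  "deltas": [
    {"hand": -0.1,"dx": -0.1,"dy": -0.1,"dz": -3,"wx": 0,"wy": 0,"wz": 0},
    {"hand": -0.1,"dx": 0,"dy": 0,"dz": -3,"wx": 0,"wy": 0,"wz": 0},
    {"hand": -0.1,"dx": 0,"dy": 0,"dz": -2,"wx": 0,"wy": 0,"wz": 0},
    {"hand": -0.1,"dx": 0,"dy": 0,"dz": -0.6,"wx": 0,"wy": 0,"wz": 0},
    {"hand": -1,"dx": 0,"dy": 0,"dz": 0,"wx": 0,"wy": 0,"wz": 0},
    {"hand": -1,"dx": 0,"dy": 0,"dz": 0,"wx": 0,"wy": 0,"wz": 0},
    {"hand": -1,"dx": 0,"dy": 0,"dz": 0,"wx": 0,"wy": 0,"wz": 0},
    {"hand": -1,"dx": 0,"dy": 0,"dz": 0,"wx": 0,"wy": 0,"wz": 0}
  ]
}}

```text
t: 32.22
eef_pos: [0.4193, 0.187, -0.0184]
eef_rot: [0.0, 0.69, 0.723, 0.004]
wrist_force: [0.5, -0.9, -0.5]
opening: 0.0125
grasp_force: 61.9
```

Emit:
{"op": "arm_command", "data": {
  "deltas": [
    {"hand": -1,"dx": 0,"dy": 0,"dz": 3,"wx": 0,"wy": 0,"wz": 0},
    {"hand": -1,"dx": 0,"dy": 0,"dz": 4,"wx": 0,"wy": 0,"wz": 0},
    {"hand": -1,"dx": 0,"dy": 0,"dz": 4,"wx": 0,"wy": 0,"wz": 0},
    {"hand": -1,"dx": 0,"dy": 0,"dz": 2.5,"wx": 0,"wy": 0,"wz": 0.123},
    {"hand": -1,"dx": 1,"dy": 0.77,"dz": 0,"wx": 0,"wy": 0,"wz": 0.123},
    {"hand": -1,"dx": 1,"dy": 0.77,"dz": 0,"wx": 0,"wy": 0,"wz": 0.123},
    {"hand": -1,"dx": 1,"dy": 0.77,"dz": 0,"wx": 0,"wy": 0,"wz": 0.123},
    {"hand": -1,"dx": 1,"dy": 0.77,"dz": 0,"wx": 0,"wy": 0,"wz": 0.123}
  ]
}}

```text
t: 32.88
eef_pos: [0.4585, 0.2173, 0.1166]
eef_rot: [-0.0, 0.436, 0.9, 0.003]
wrist_force: [0.7, 0.1, -1.6]
opening: 0.0128
grasp_force: 61.9
```

Emit:
{"op": "arm_command", "data": {
  "deltas": [
    {"hand": -1,"dx": 1,"dy": 0.77,"dz": 0,"wx": 0,"wy": 0,"wz": 0.123},
    {"hand": -1,"dx": 1,"dy": 0.77,"dz": 0,"wx": 0,"wy": 0,"wz": 0.123},
    {"hand": -1,"dx": 1,"dy": 0.77,"dz": 0,"wx": 0,"wy": 0,"wz": 0.123},
    {"hand": -1,"dx": 1,"dy": 0.77,"dz": 0,"wx": 0,"wy": 0,"wz": 0.123},
    {"hand": -1,"dx": 1,"dy": 0.77,"dz": 0,"wx": 0,"wy": 0,"wz": 0.123},
    {"hand": -1,"dx": 1,"dy": 0.77,"dz": 0,"wx": 0,"wy": 0,"wz": 0.123},
    {"hand": -1,"dx": 2,"dy": 1.5,"dz": 0,"wx": 0,"wy": 0,"wz": 0.123},
    {"hand": -1,"dx": 0,"dy": 0,"dz": 0,"wx": 0,"wy": 0,"wz": 0}
  ]
}}

```text
t: 33.55
eef_pos: [0.5415, 0.2814, 0.1166]
eef_rot: [0.001, 0.022, 1.0, 0.004]
wrist_force: [-0.2, 1.0, -1.6]
opening: 0.0127
grasp_force: 61.9
```

Emit:
{"op": "arm_command", "data": {
  "deltas": [
    {"hand": -1,"dx": 0,"dy": 0,"dz": 0,"wx": 0,"wy": 0,"wz": 0},
    {"hand": -1,"dx": 0,"dy": 0,"dz": 0,"wx": 0,"wy": 0,"wz": 0},
    {"hand": -1,"dx": 0,"dy": 0,"dz": 0,"wx": 0,"wy": 0,"wz": 0},
    {"hand": -1,"dx": 0,"dy": 0,"dz": 0,"wx": 0,"wy": 0,"wz": 0},
    {"hand": -1,"dx": 0,"dy": 0,"dz": 0,"wx": 0,"wy": 0,"wz": 0},
    {"hand": -1,"dx": 0,"dy": 0,"dz": 0,"wx": 0,"wy": 0,"wz": 0},
    {"hand": -1,"dx": 0,"dy": 0,"dz": 0,"wx": 0,"wy": 0,"wz": 0},
    {"hand": -1,"dx": 0,"dy": 0,"dz": 0,"wx": 0,"wy": 0,"wz": 0}
  ]
}}

```text
t: 34.22
eef_pos: [0.5379, 0.2781, 0.1152]
eef_rot: [-0.002, 0.024, 1.0, 0.002]
wrist_force: [-0.0, 0.2, -1.9]
opening: 0.0127
grasp_force: 61.9
```

```bash
python3 -c "
from h import *
st();strips()"
```

```text
t34.2 pos [0.5379 0.2781 0.1152] yawY 87.3 zax [-0.003  0.004 -1.   ] F [-0.   0.2 -1.9] op 0.0127 gf 61.9 j [-0.48  0.39 -0.07  1.78  0.03  0.98  0.96]
```

Emit:
{"op": "arm_command", "data": {
  "deltas": [
    {"hand": -1,"dx": 0.3,"dy": 0,"dz": -3,"wx": 0,"wy": 0,"wz": 0},
    {"hand": -1,"dx": 0,"dy": 0,"dz": -3,"wx": 0,"wy": 0,"wz": 0},
    {"hand": -1,"dx": 0,"dy": 0,"dz": -3,"wx": 0,"wy": 0,"wz": 0},
    {"hand": -1,"dx": 0,"dy": 0,"dz": -2,"wx": 0,"wy": 0,"wz": 0},
    {"hand": -1,"dx": 0,"dy": 0,"dz": -1,"wx": 0,"wy": 0,"wz": 0},
    {"hand": -1,"dx": 0,"dy": 0,"dz": -0.5,"wx": 0,"wy": 0,"wz": 0},
    {"hand": -1,"dx": 0,"dy": 0,"dz": 0,"wx": 0,"wy": 0,"wz": 0},
    {"hand": -1,"dx": 0,"dy": 0,"dz": 0,"wx": 0,"wy": 0,"wz": 0}
  ]
}}

```text
t: 34.93
eef_pos: [0.5433, 0.2779, -0.009]
eef_rot: [0.0, 0.024, 1.0, 0.002]
wrist_force: [5.0, -1.6, -4.9]
opening: 0.0127
grasp_force: 63.6
```

Emit:
{"op": "arm_command", "data": {
  "deltas": [
    {"hand": -1,"dx": 0,"dy": 0,"dz": -0.2,"wx": 0,"wy": 0,"wz": 0},
    {"hand": -1,"dx": 0,"dy": 0,"dz": -0.1,"wx": 0,"wy": 0,"wz": 0},
    {"hand": -1,"dx": 0,"dy": 0,"dz": 0,"wx": 0,"wy": 0,"wz": 0},
    {"hand": -1,"dx": 0,"dy": 0,"dz": 0,"wx": 0,"wy": 0,"wz": 0},
    {"hand": -1,"dx": 0,"dy": 0,"dz": 0,"wx": 0,"wy": 0,"wz": 0},
    {"hand": -1,"dx": 0,"dy": 0,"dz": 0,"wx": 0,"wy": 0,"wz": 0},
    {"hand": -1,"dx": 0,"dy": 0,"dz": 0,"wx": 0,"wy": 0,"wz": 0},
    {"hand": -1,"dx": 0,"dy": 0,"dz": 0,"wx": 0,"wy": 0,"wz": 0}
  ]
}}

```text
t: 35.6
eef_pos: [0.5434, 0.2787, -0.0111]
eef_rot: [0.0, 0.024, 1.0, 0.003]
wrist_force: [5.9, -1.3, -0.8]
opening: 0.0123
grasp_force: 64.1
```

```bash
python3 -c "
from h import *
st();o=bot.get_obs()['eef_pos']
t=bot.read_camera('side');cv2.imwrite('pics/s.png',cv2.resize(t[205:305,185:325,::-1],(784,560),interpolation=2));cv2.imwrite('pics/raw_s.png',t[:,:,::-1])"
```

```text
t35.6 pos [ 0.5434  0.2787 -0.0111] yawY 87.2 zax [ 0.001  0.006 -1.   ] F [ 5.9 -1.3 -0.8] op 0.0123 gf 64.1 j [-0.49  0.57 -0.06  1.82  0.04  0.75  0.95]
```

View pics/s.png

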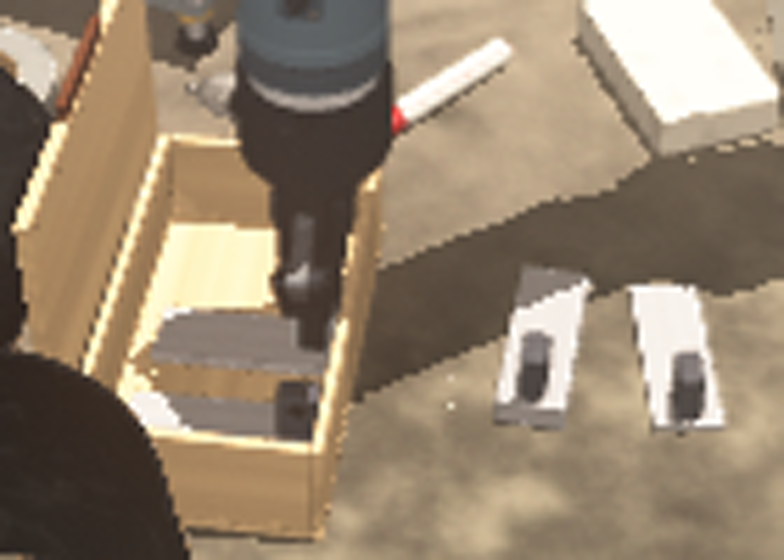

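Emit:
{"op": "arm_command", "data": {
  "deltas": [
    {"hand": -0.3,"dx": 0,"dy": 0,"dz": 0,"wx": 0,"wy": 0,"wz": 0},
    {"hand": -0.3,"dx": 0,"dy": 0,"dz": 0,"wx": 0,"wy": 0,"wz": 0},
    {"hand": -0.3,"dx": 0,"dy": 0,"dz": 0,"wx": 0,"wy": 0,"wz": 0},
    {"hand": -0.3,"dx": 0,"dy": 0,"dz": 2,"wx": 0,"wy": 0,"wz": 0},
    {"hand": -0.3,"dx": 0,"dy": 0,"dz": 4,"wx": 0,"wy": 0,"wz": 0},
    {"hand": -0.3,"dx": 0,"dy": 0,"dz": 4,"wx": 0,"wy": 0,"wz": 0},
    {"hand": -0.1,"dx": 0,"dy": 0,"dz": 3,"wx": 0,"wy": 0,"wz": 0},
    {"hand": -0.1,"dx": 0,"dy": 0,"dz": 0,"wx": 0,"wy": 0,"wz": -0.119}
  ]
}}

```text
t: 36.32
eef_pos: [0.5437, 0.2822, 0.1249]
eef_rot: [0.002, 0.083, 0.997, 0.006]
wrist_force: [0.9, 1.1, 0.4]
opening: 0.0387
grasp_force: 0.0
```

Emit:
{"op": "arm_command", "data": {
  "deltas": [
    {"hand": -0.1,"dx": -1.9,"dy": 0.16,"dz": 0,"wx": 0,"wy": 0,"wz": -0.119},
    {"hand": -0.1,"dx": -1.9,"dy": 0.16,"dz": 0,"wx": 0,"wy": 0,"wz": -0.119},
    {"hand": -0.1,"dx": -1.9,"dy": 0.16,"dz": 0,"wx": 0,"wy": 0,"wz": -0.119},
    {"hand": -0.1,"dx": -1.9,"dy": 0.16,"dz": 0,"wx": 0,"wy": 0,"wz": -0.119},
    {"hand": -0.1,"dx": -1.9,"dy": 0.16,"dz": 0,"wx": 0,"wy": 0,"wz": -0.119},
    {"hand": -0.1,"dx": -1.9,"dy": 0.16,"dz": 0,"wx": 0,"wy": 0,"wz": -0.119},
    {"hand": -0.1,"dx": -1.9,"dy": 0.16,"dz": 0,"wx": 0,"wy": 0,"wz": -0.119},
    {"hand": -0.1,"dx": -1.9,"dy": 0.16,"dz": 0,"wx": 0,"wy": 0,"wz": -0.119}
  ]
}}

```text
t: 36.98
eef_pos: [0.3849, 0.2909, 0.1164]
eef_rot: [-0.002, 0.532, 0.847, 0.001]
wrist_force: [0.0, -0.7, -0.1]
opening: 0.0381
grasp_force: 0.0
```

Emit:
{"op": "arm_command", "data": {
  "deltas": [
    {"hand": -0.1,"dx": -1.9,"dy": 0.16,"dz": 0,"wx": 0,"wy": 0,"wz": -0.119},
    {"hand": -0.1,"dx": -1.9,"dy": 0.16,"dz": 0,"wx": 0,"wy": 0,"wz": -0.119},
    {"hand": -0.1,"dx": -0.2,"dy": 0,"dz": 0,"wx": 0,"wy": 0,"wz": -0.119},
    {"hand": -0.1,"dx": 0,"dy": 0,"dz": -2,"wx": 0,"wy": 0,"wz": 0},
    {"hand": -0.1,"dx": 0,"dy": 0,"dz": -4,"wx": 0,"wy": 0,"wz": 0},
    {"hand": -0.1,"dx": 0,"dy": 0,"dz": -2,"wx": 0,"wy": 0,"wz": 0},
    {"hand": -0.1,"dx": 0,"dy": 0,"dz": 0,"wx": 0,"wy": 0,"wz": 0},
    {"hand": -0.1,"dx": 0,"dy": 0,"dz": 0,"wx": 0,"wy": 0,"wz": 0}
  ]
}}

```text
t: 37.65
eef_pos: [0.346, 0.293, 0.036]
eef_rot: [-0.001, 0.672, 0.74, -0.0]
wrist_force: [0.4, -0.1, 0.6]
opening: 0.0386
grasp_force: 0.0
```

```bash
python3 -c "
from h import *
st()"
```

```text
t37.6 pos [0.346 0.293 0.036] yawY 5.5 zax [-0.002  0.    -1.   ] F [ 0.4 -0.1  0.6] op 0.0386 gf 0.0 j [-0.82  0.25  0.03  2.18 -0.01  0.71 -0.68]
```

Emit:
{"op": "arm_command", "data": {
  "deltas": [
    {"hand": -0.1,"dx": 0.5,"dy": 0.2,"dz": 0,"wx": 0,"wy": 0,"wz": 0},
    {"hand": -0.1,"dx": 0,"dy": 0,"dz": -2.5,"wx": 0,"wy": 0,"wz": 0},
    {"hand": -0.1,"dx": 0,"dy": 0,"dz": -2.2,"wx": 0,"wy": 0,"wz": 0},
    {"hand": -0.1,"dx": 0,"dy": 0,"dz": -1,"wx": 0,"wy": 0,"wz": 0},
    {"hand": -1,"dx": 0,"dy": 0,"dz": 0,"wx": 0,"wy": 0,"wz": 0},
    {"hand": -1,"dx": 0,"dy": 0,"dz": 0,"wx": 0,"wy": 0,"wz": 0},
    {"hand": -1,"dx": 0,"dy": 0,"dz": 0,"wx": 0,"wy": 0,"wz": 0},
    {"hand": -1,"dx": 0,"dy": 0,"dz": 0,"wx": 0,"wy": 0,"wz": 0}
  ]
}}

```text
t: 38.32
eef_pos: [0.3549, 0.2971, -0.0186]
eef_rot: [-0.0, 0.673, 0.74, 0.004]
wrist_force: [0.1, -0.7, -1.1]
opening: 0.0126
grasp_force: 61.1
```

Emit:
{"op": "arm_command", "data": {
  "deltas": [
    {"hand": -1,"dx": 0,"dy": 0,"dz": 3,"wx": 0,"wy": 0,"wz": 0},
    {"hand": -1,"dx": 0,"dy": 0,"dz": 4,"wx": 0,"wy": 0,"wz": 0},
    {"hand": -1,"dx": 0,"dy": 0,"dz": 4,"wx": 0,"wy": 0,"wz": 0},
    {"hand": -1,"dx": 0,"dy": 0,"dz": 2.5,"wx": 0,"wy": 0,"wz": 0.119},
    {"hand": -1,"dx": 1.6,"dy": -0.62,"dz": 0,"wx": 0,"wy": 0,"wz": 0.119},
    {"hand": -1,"dx": 1.6,"dy": -0.62,"dz": 0,"wx": 0,"wy": 0,"wz": 0.119},
    {"hand": -1,"dx": 1.6,"dy": -0.62,"dz": 0,"wx": 0,"wy": 0,"wz": 0.119},
    {"hand": -1,"dx": 1.6,"dy": -0.62,"dz": 0,"wx": 0,"wy": 0,"wz": 0.119}
  ]
}}

```text
t: 38.98
eef_pos: [0.4186, 0.2712, 0.1163]
eef_rot: [-0.001, 0.423, 0.906, 0.003]
wrist_force: [0.2, 0.3, -0.8]
opening: 0.0128
grasp_force: 61.0
```

Emit:
{"op": "arm_command", "data": {
  "deltas": [
    {"hand": -1,"dx": 1.6,"dy": -0.62,"dz": 0,"wx": 0,"wy": 0,"wz": 0.119},
    {"hand": -1,"dx": 1.6,"dy": -0.62,"dz": 0,"wx": 0,"wy": 0,"wz": 0.119},
    {"hand": -1,"dx": 1.6,"dy": -0.62,"dz": 0,"wx": 0,"wy": 0,"wz": 0.119},
    {"hand": -1,"dx": 1.6,"dy": -0.62,"dz": 0,"wx": 0,"wy": 0,"wz": 0.119},
    {"hand": -1,"dx": 1.6,"dy": -0.62,"dz": 0,"wx": 0,"wy": 0,"wz": 0.119},
    {"hand": -1,"dx": 1.6,"dy": -0.62,"dz": 0,"wx": 0,"wy": 0,"wz": 0.119},
    {"hand": -1,"dx": 1.6,"dy": -0.62,"dz": 0,"wx": 0,"wy": 0,"wz": 0.119},
    {"hand": -1,"dx": 1.4,"dy": -0.6,"dz": 0,"wx": 0,"wy": 0,"wz": 0}
  ]
}}

```text
t: 39.65
eef_pos: [0.5449, 0.2213, 0.1158]
eef_rot: [-0.001, 0.022, 1.0, 0.002]
wrist_force: [-0.4, 0.5, -2.3]
opening: 0.0128
grasp_force: 61.0
```

Emit:
{"op": "arm_command", "data": {
  "deltas": [
    {"hand": -1,"dx": 0,"dy": 0,"dz": 0,"wx": 0,"wy": 0,"wz": 0},
    {"hand": -1,"dx": 0,"dy": 0,"dz": 0,"wx": 0,"wy": 0,"wz": 0},
    {"hand": -1,"dx": 0,"dy": 0,"dz": 0,"wx": 0,"wy": 0,"wz": 0},
    {"hand": -1,"dx": 0,"dy": 0,"dz": 0,"wx": 0,"wy": 0,"wz": 0},
    {"hand": -1,"dx": 0,"dy": 0,"dz": 0,"wx": 0,"wy": 0,"wz": 0},
    {"hand": -1,"dx": 0,"dy": 0,"dz": 0,"wx": 0,"wy": 0,"wz": 0},
    {"hand": -1,"dx": 0,"dy": 0,"dz": 0,"wx": 0,"wy": 0,"wz": 0},
    {"hand": -1,"dx": 0,"dy": 0,"dz": 0,"wx": 0,"wy": 0,"wz": 0}
  ]
}}

```text
t: 40.32
eef_pos: [0.5436, 0.2222, 0.1152]
eef_rot: [-0.002, 0.023, 1.0, 0.002]
wrist_force: [1.0, 0.2, -2.3]
opening: 0.0128
grasp_force: 61.0
```

```bash
python3 -c "
from h import *
st();strips()"
```

```text
t40.3 pos [0.5436 0.2222 0.1152] yawY 87.3 zax [-0.004  0.004 -1.   ] F [ 1.   0.2 -2.3] op 0.0128 gf 61.0 j [-0.45  0.36 -0.01  1.82 -0.    0.96  1.07]
```

Lower C into its slot, release and rise.

Emit:
{"op": "arm_command", "data": {
  "deltas": [
    {"hand": -1,"dx": 0.15,"dy": 0,"dz": -3,"wx": 0,"wy": 0,"wz": 0},
    {"hand": -1,"dx": 0,"dy": 0,"dz": -3,"wx": 0,"wy": 0,"wz": 0},
    {"hand": -1,"dx": 0,"dy": 0,"dz": -3,"wx": 0,"wy": 0,"wz": 0},
    {"hand": -1,"dx": 0,"dy": 0,"dz": -2,"wx": 0,"wy": 0,"wz": 0},
    {"hand": -1,"dx": 0,"dy": 0,"dz": -1.1,"wx": 0,"wy": 0,"wz": 0},
    {"hand": -1,"dx": 0,"dy": 0,"dz": -0.5,"wx": 0,"wy": 0,"wz": 0},
    {"hand": -1,"dx": 0,"dy": 0,"dz": 0,"wx": 0,"wy": 0,"wz": 0},
    {"hand": -1,"dx": 0,"dy": 0,"dz": 0,"wx": 0,"wy": 0,"wz": 0}
  ]
}}

```text
t: 41.03
eef_pos: [0.547, 0.2226, -0.0097]
eef_rot: [-0.0, 0.024, 1.0, 0.003]
wrist_force: [0.4, 0.5, -1.6]
opening: 0.0129
grasp_force: 61.0
```

Emit:
{"op": "arm_command", "data": {
  "deltas": [
    {"hand": -1,"dx": 0,"dy": 0,"dz": 0,"wx": 0,"wy": 0,"wz": 0},
    {"hand": -0.3,"dx": 0,"dy": 0,"dz": 0,"wx": 0,"wy": 0,"wz": 0},
    {"hand": -0.3,"dx": 0,"dy": 0,"dz": 0,"wx": 0,"wy": 0,"wz": 0},
    {"hand": -0.3,"dx": 0,"dy": 0,"dz": 0,"wx": 0,"wy": 0,"wz": 0},
    {"hand": -0.3,"dx": 0,"dy": 0,"dz": 2,"wx": 0,"wy": 0,"wz": 0},
    {"hand": -0.3,"dx": 0,"dy": 0,"dz": 4,"wx": 0,"wy": 0,"wz": 0},
    {"hand": -0.1,"dx": 0,"dy": 0,"dz": 4,"wx": 0,"wy": 0,"wz": 0},
    {"hand": -0.1,"dx": 0,"dy": 0,"dz": 3,"wx": 0,"wy": 0,"wz": 0}
  ]
}}

```text
t: 41.7
eef_pos: [0.5469, 0.2226, 0.1228]
eef_rot: [0.0, 0.024, 1.0, 0.003]
wrist_force: [0.8, 0.6, 0.9]
opening: 0.0384
grasp_force: 0.0
```

```bash
python3 -c "
from h import *
st();strips()"
```

```text
t41.7 pos [0.5469 0.2226 0.1228] yawY 87.3 zax [ 0.     0.006 -1.   ] F [0.8 0.6 0.9] op 0.0384 gf 0.0 j [-0.45  0.35 -0.01  1.81 -0.    0.98  1.07]
```

Emit:
{"op": "arm_command", "data": {
  "deltas": [
    {"hand": -0.1,"dx": -1,"dy": 0.65,"dz": 0,"wx": 0,"wy": 0,"wz": 0.125},
    {"hand": -0.1,"dx": -1,"dy": 0.65,"dz": 0,"wx": 0,"wy": 0,"wz": 0.125},
    {"hand": -0.1,"dx": -1,"dy": 0.65,"dz": 0,"wx": 0,"wy": 0,"wz": 0.125},
    {"hand": -0.1,"dx": -1,"dy": 0.65,"dz": 0,"wx": 0,"wy": 0,"wz": 0.125},
    {"hand": -0.1,"dx": -1,"dy": 0.65,"dz": 0,"wx": 0,"wy": 0,"wz": 0.125},
    {"hand": -0.1,"dx": -1,"dy": 0.65,"dz": 0,"wx": 0,"wy": 0,"wz": 0.125},
    {"hand": -0.1,"dx": -1,"dy": 0.65,"dz": 0,"wx": 0,"wy": 0,"wz": 0.125},
    {"hand": -0.1,"dx": -1,"dy": 0.65,"dz": 0,"wx": 0,"wy": 0,"wz": 0.125}
  ]
}}

```text
t: 42.42
eef_pos: [0.4652, 0.2743, 0.1195]
eef_rot: [-0.002, -0.461, 0.887, 0.001]
wrist_force: [0.9, 0.6, 0.1]
opening: 0.0382
grasp_force: 0.0
```

Emit:
{"op": "arm_command", "data": {
  "deltas": [
    {"hand": -0.1,"dx": -1,"dy": 0.6,"dz": 0,"wx": 0,"wy": 0,"wz": 0.125},
    {"hand": -0.1,"dx": -1,"dy": 0.6,"dz": 0,"wx": 0,"wy": 0,"wz": 0.125},
    {"hand": -0.1,"dx": -1,"dy": 0.6,"dz": 0,"wx": 0,"wy": 0,"wz": 0.125},
    {"hand": -0.1,"dx": -0.9,"dy": 0.55,"dz": 0,"wx": 0,"wy": 0,"wz": 0.125},
    {"hand": -0.1,"dx": 0,"dy": 0,"dz": -2,"wx": 0,"wy": 0,"wz": 0},
    {"hand": -0.1,"dx": 0,"dy": 0,"dz": -3,"wx": 0,"wy": 0,"wz": 0},
    {"hand": -0.1,"dx": 0,"dy": 0,"dz": 0,"wx": 0,"wy": 0,"wz": 0},
    {"hand": -0.1,"dx": 0,"dy": 0,"dz": 0,"wx": 0,"wy": 0,"wz": 0}
  ]
}}

```text
t: 43.08
eef_pos: [0.425, 0.2962, 0.068]
eef_rot: [-0.005, -0.664, 0.748, 0.0]
wrist_force: [0.1, -0.1, 0.6]
opening: 0.0385
grasp_force: 0.0
```

```bash
python3 -c "
from h import *
st();strips()"
```

```text
t43.1 pos [0.425  0.2962 0.068 ] yawY 173.2 zax [-0.008 -0.006 -1.   ] F [ 0.1 -0.1  0.6] op 0.0385 gf 0.0 j [-0.42  0.33 -0.3   2.    0.13  0.84  2.23]
```

Emit:
{"op": "arm_command", "data": {
  "deltas": [
    {"hand": -0.1,"dx": 0.2,"dy": 0.15,"dz": -2.5,"wx": 0,"wy": 0,"wz": 0},
    {"hand": -0.1,"dx": 0,"dy": 0,"dz": -2.5,"wx": 0,"wy": 0,"wz": 0},
    {"hand": -0.1,"dx": 0,"dy": 0,"dz": -2,"wx": 0,"wy": 0,"wz": 0},
    {"hand": -0.1,"dx": 0,"dy": 0,"dz": -1,"wx": 0,"wy": 0,"wz": 0},
    {"hand": -0.1,"dx": 0,"dy": 0,"dz": 0,"wx": 0,"wy": 0,"wz": 0},
    {"hand": -1,"dx": 0,"dy": 0,"dz": 0,"wx": 0,"wy": 0,"wz": 0},
    {"hand": -1,"dx": 0,"dy": 0,"dz": 0,"wx": 0,"wy": 0,"wz": 0},
    {"hand": -1,"dx": 0,"dy": 0,"dz": 0,"wx": 0,"wy": 0,"wz": 0}
  ],
  "grip_force": 90
}}

```text
t: 43.8
eef_pos: [0.4306, 0.3003, -0.0087]
eef_rot: [-0.0, -0.664, 0.748, -0.0]
wrist_force: [0.2, -0.2, 2.7]
opening: 0.012
grasp_force: 89.0
```

Emit:
{"op": "arm_command", "data": {
  "deltas": [
    {"hand": -1,"dx": 0,"dy": 0,"dz": 0,"wx": 0,"wy": 0,"wz": 0},
    {"hand": -1,"dx": 0,"dy": 0,"dz": 0,"wx": 0,"wy": 0,"wz": 0},
    {"hand": -1,"dx": 0,"dy": 0,"dz": 2,"wx": 0,"wy": 0,"wz": 0},
    {"hand": -1,"dx": 0,"dy": 0,"dz": 4,"wx": 0,"wy": 0,"wz": 0},
    {"hand": -1,"dx": 0,"dy": 0,"dz": 4,"wx": 0,"wy": 0,"wz": 0},
    {"hand": -1,"dx": 0,"dy": 0,"dz": 4,"wx": 0,"wy": 0,"wz": 0},
    {"hand": -1,"dx": 0,"dy": 0,"dz": 0,"wx": 0,"wy": 0,"wz": 0},
    {"hand": -1,"dx": 0,"dy": 0,"dz": 0,"wx": 0,"wy": 0,"wz": 0}
  ]
}}

```text
t: 44.47
eef_pos: [0.4301, 0.3004, 0.1319]
eef_rot: [0.001, -0.664, 0.748, -0.0]
wrist_force: [-0.1, -0.1, -4.8]
opening: 0.0121
grasp_force: 88.7
```

```bash
python3 -c "
from h import *
st()"
```

```text
t44.5 pos [0.4301 0.3004 0.1319] yawY 173.2 zax [ 0.001  0.    -1.   ] F [-0.1 -0.1 -4.8] op 0.0121 gf 88.7 j [-0.4   0.24 -0.32  1.95  0.09  0.96  2.26]
```

Emit:
{"op": "arm_command", "data": {
  "deltas": [
    {"hand": -1,"dx": 0,"dy": 0,"dz": 4.1,"wx": 0,"wy": 0,"wz": -0.121},
    {"hand": -1,"dx": 0,"dy": 0,"dz": 4.1,"wx": 0,"wy": 0,"wz": -0.121},
    {"hand": -1,"dx": 0,"dy": 0,"dz": 4.1,"wx": 0,"wy": 0,"wz": -0.121},
    {"hand": -1,"dx": 0,"dy": 0,"dz": 4.1,"wx": 0,"wy": 0,"wz": -0.121},
    {"hand": -1,"dx": 0.81,"dy": -2.38,"dz": 0,"wx": 0,"wy": 0,"wz": -0.121},
    {"hand": -1,"dx": 0.81,"dy": -2.38,"dz": 0,"wx": 0,"wy": 0,"wz": -0.121},
    {"hand": -1,"dx": 0.81,"dy": -2.38,"dz": 0,"wx": 0,"wy": 0,"wz": -0.121},
    {"hand": -1,"dx": 0.81,"dy": -2.38,"dz": 0,"wx": 0,"wy": 0,"wz": -0.121}
  ]
}}

```text
t: 45.13
eef_pos: [0.4591, 0.2017, 0.2898]
eef_rot: [-0.005, -0.237, 0.971, 0.001]
wrist_force: [0.3, -0.8, -3.9]
opening: 0.0121
grasp_force: 89.2
```

Emit:
{"op": "arm_command", "data": {
  "deltas": [
    {"hand": -1,"dx": 0.81,"dy": -2.38,"dz": 0,"wx": 0,"wy": 0,"wz": -0.121},
    {"hand": -1,"dx": 0.81,"dy": -2.38,"dz": 0,"wx": 0,"wy": 0,"wz": -0.121},
    {"hand": -1,"dx": 0.81,"dy": -2.38,"dz": 0,"wx": 0,"wy": 0,"wz": -0.121},
    {"hand": -1,"dx": 0.81,"dy": -2.38,"dz": 0,"wx": 0,"wy": 0,"wz": -0.121},
    {"hand": -1,"dx": 0.81,"dy": -2.38,"dz": 0,"wx": 0,"wy": 0,"wz": -0.121},
    {"hand": -1,"dx": 0.81,"dy": -2.38,"dz": 0,"wx": 0,"wy": 0,"wz": -0.121},
    {"hand": -1,"dx": 0.81,"dy": -2.38,"dz": 0,"wx": 0,"wy": 0,"wz": -0.121},
    {"hand": -1,"dx": 0.81,"dy": -2.38,"dz": 0,"wx": 0,"wy": 0,"wz": -0.121}
  ]
}}

```text
t: 45.8
eef_pos: [0.5235, 0.0119, 0.2892]
eef_rot: [-0.005, 0.242, 0.97, 0.001]
wrist_force: [-0.8, -0.1, -3.6]
opening: 0.012
grasp_force: 89.2
```

Emit:
{"op": "arm_command", "data": {
  "deltas": [
    {"hand": -1,"dx": 0.81,"dy": -2.38,"dz": 0,"wx": 0,"wy": 0,"wz": -0.121},
    {"hand": -1,"dx": 0.81,"dy": -2.38,"dz": 0,"wx": 0,"wy": 0,"wz": -0.121},
    {"hand": -1,"dx": 0.81,"dy": -2.38,"dz": 0,"wx": 0,"wy": 0,"wz": -0.121},
    {"hand": -1,"dx": 0.81,"dy": -2.38,"dz": 0,"wx": 0,"wy": 0,"wz": -0.121},
    {"hand": -1,"dx": 0.81,"dy": -2.38,"dz": 0,"wx": 0,"wy": 0,"wz": -0.121},
    {"hand": -1,"dx": 0.81,"dy": -2.38,"dz": 0,"wx": 0,"wy": 0,"wz": -0.121},
    {"hand": -1,"dx": 0.81,"dy": -2.38,"dz": 0,"wx": 0,"wy": 0,"wz": -0.121},
    {"hand": -1,"dx": 0.81,"dy": -2.38,"dz": 0,"wx": 0,"wy": 0,"wz": -0.121}
  ]
}}

```text
t: 46.47
eef_pos: [0.5883, -0.1777, 0.2888]
eef_rot: [-0.003, 0.666, 0.746, 0.0]
wrist_force: [0.7, 0.3, -3.1]
opening: 0.0118
grasp_force: 89.2
```

```bash
cat >> h.py <<'E'
def plate(f,zs):
    im=cv2.imread(f).astype(int);sub=im[95:190,235:325]
    m=((sub.min(2)>168)&(sub.max(2)-sub.min(2)<22)).astype(np.uint8);m=cv2.morphologyEx(m,cv2.MORPH_OPEN,np.ones((11,11),np.uint8))
    n,l,s,c=cv2.connectedComponentsWithStats(m);i=1+np.argmax(s[1:,4]);p=np.argwhere(l==i)[:,::-1].astype(np.float32)+np.float32([235,95])
    r=cv2.minAreaRect(p);b=cv2.boxPoints(r);w=world('top',b,.055)
    s=w-w.mean(0);z=.5*(zs[0]+zs[1])+(s@X)/.18*(zs[1]-zs[0]);w=world('top',b,z)
    print(f,'area',len(p),'mid',np.round(w.mean(0),4),'sides',np.round([np.linalg.norm(w[0]-w[1]),np.linalg.norm(w[1]-w[2])],4),'ang',np.round(np.degrees(np.arctan2(*(w[0]-w[1])[1::-1])),1),np.round(np.degrees(np.arctan2(*(w[1]-w[2])[1::-1])),1))
E
python3 -c "
from h import *
st();plate('pics/raw_a.png',(.048,.061));plate('pics/q_top.png',(.0715,.0585));plate('pics/r_top.png',(.0715,.0585))
cv2.imwrite('pics/t_top.png',bot.read_camera('top')[:,:,::-1])"
```

```text
t46.5 pos [ 0.5883 -0.1777  0.2888] yawY 6.5 zax [-0.005  0.005 -1.   ] F [ 0.7  0.3 -3.1] op 0.0118 gf 89.2 j [ 0.02  0.26  0.25  1.58 -0.07  1.31  0.4 ]
pics/raw_a.png area 1269 mid [ 0.6484 -0.0675  0.0545] sides [0.0919 0.1771] ang 159.6 69.6
pics/q_top.png area 2450 mid [ 0.7002 -0.0813  0.065 ] sides [0.198  0.1781] ang 161.2 68.7
pics/r_top.png area 470 mid [ 0.6259 -0.0976  0.065 ] sides [0.0775 0.0726] ang 90.0 0.2
```

Emit:
{"op": "arm_command", "data": {
  "deltas": [
    {"hand": -1,"dx": 0.93,"dy": -2.32,"dz": 0,"wx": 0,"wy": 0,"wz": -0.1195},
    {"hand": -1,"dx": 0.93,"dy": -2.32,"dz": 0,"wx": 0,"wy": 0,"wz": -0.1195},
    {"hand": -1,"dx": 0.93,"dy": -2.32,"dz": 0,"wx": 0,"wy": 0,"wz": -0.1195},
    {"hand": -1,"dx": 0.93,"dy": -2.32,"dz": 0,"wx": 0,"wy": 0,"wz": -0.1195},
    {"hand": -1,"dx": 0,"dy": 0,"dz": -4,"wx": 0,"wy": 0,"wz": 0},
    {"hand": -1,"dx": 0,"dy": 0,"dz": -4,"wx": 0,"wy": 0,"wz": 0},
    {"hand": -1,"dx": 0,"dy": 0,"dz": -4,"wx": 0,"wy": 0,"wz": 0},
    {"hand": -1,"dx": 0,"dy": 0,"dz": -4,"wx": 0,"wy": 0,"wz": 0}
  ]
}}

```text
t: 47.18
eef_pos: [0.6246, -0.2686, 0.1276]
eef_rot: [-0.002, 0.822, 0.57, 0.0]
wrist_force: [-0.0, 0.8, -4.2]
opening: 0.012
grasp_force: 89.1
```

Emit:
{"op": "arm_command", "data": {
  "deltas": [
    {"hand": -1,"dx": 0,"dy": 0,"dz": -4,"wx": 0,"wy": 0,"wz": 0},
    {"hand": -1,"dx": 0,"dy": 0,"dz": -3,"wx": 0,"wy": 0,"wz": 0},
    {"hand": -1,"dx": 0,"dy": 0,"dz": 0,"wx": 0,"wy": 0,"wz": 0},
    {"hand": -1,"dx": 0,"dy": 0,"dz": 0,"wx": 0,"wy": 0,"wz": 0},
    {"hand": -1,"dx": 0,"dy": 0,"dz": 0,"wx": 0,"wy": 0,"wz": 0},
    {"hand": -1,"dx": 0,"dy": 0,"dz": 0,"wx": 0,"wy": 0,"wz": 0},
    {"hand": -1,"dx": 0,"dy": 0,"dz": 0,"wx": 0,"wy": 0,"wz": 0},
    {"hand": -1,"dx": 0,"dy": 0,"dz": 0,"wx": 0,"wy": 0,"wz": 0}
  ]
}}

```text
t: 47.85
eef_pos: [0.6296, -0.2707, 0.0661]
eef_rot: [0.002, 0.822, 0.57, 0.004]
wrist_force: [-0.3, -0.3, -3.2]
opening: 0.0122
grasp_force: 89.1
```

```bash
python3 -c "
from h import *
st();o=bot.get_obs()['eef_pos'];t=bot.read_camera('top')[:,:,::-1].copy();cv2.imwrite('pics/u_top.png',t)
# thick strip bright end: print predicted corners and patch
zt=o[2]+.0087+.016;f=o+.088*X;c=[f+.018*Y,f-.018*Y,o+.0*X+.018*Y,o-.018*Y]
P=px('top',[[*q[:2],zt] for q in c]);print(P.round(1))
u0,v0=P.min(0).astype(int)-4;u1,v1=P.max(0).astype(int)+5;print(u0,v0);print(t[v0:v1,u0:u1].mean(2).astype(int))"
```

```text
t47.9 pos [ 0.6296 -0.2707  0.0661] yawY -20.6 zax [ 0.009  0.    -1.   ] F [-0.3 -0.3 -3.2] op 0.0122 gf 89.1 j [ 0.12  0.59  0.31  1.62 -0.21  0.95  0.14]
[[310.8 154.4]
 [315.  143.6]
 [337.9 165. ]
 [342.1 154.1]]
306 139
[[185 187 135 ...  31  36  73]
 [185 174 133 ...  45  55 109]
 [186 141 130 ...  48  93 112]
 ...
 [ 63  68  71 ... 102 109 105]
 [ 67  69  69 ... 105 102 108]
 [ 75  67  71 ... 103 108 106]]
```

```bash
python3 -c "
from h import *
import sys
np.set_printoptions(threshold=sys.maxsize,linewidth=200)
t=cv2.imread('pics/u_top.png');print(t[138:164,304:336].mean(2).astype(int))"
```

```text
[[180 183 185 185 149 133 133 136 133 133 129 136 116 114  73  63  62  63  59  61  63  57  62  60  97 125 126 127 127 131 129 134]
 [183 184 185 187 135 129 133 131 134 131 136 118  78  63  66  55  58  62  64  66  60  65  60  63  59  95 106 123 131 131 133 118]
 [181 186 185 174 133 131 134 132 135 136 119  80  64  66  65  64  61  62  61  64  61  60  61  64  64  65  61 100 111 128 135  85]
 [182 180 186 141 130 133 134 133 136 140  86  70  68  71  65  68  61  61  65  60  62  62  64  69  64  68  64  69  65 100 108  79]
 [184 183 179 136 132 136 137 139 139 120  85  69  67  72  69  65  62  65  68  63  62  61  63  60  65  65  72  66  68  65  63  68]
 [186 186 158 135 134 134 134 136 141  90  69  70  69  65  66  65  61  59  62  60  60  61  59  63  61  63  66  65  68  64  69  66]
 [184 192 136 132 133 136 135 135 124  86  72  67  73  66  70  70  64  64  61  58  64  61  60  61  62  66  66  68  70  68  64  74]
 [180 187 138 130 135 137 136 143  88  68  72  69  77  71  64  68  68  65  58  61  63  56  60  63  62  66  64  63  72  69  71  69]
 [184 151 133 135 138 138 138 125  86  70  66  61  9
[... 1606 characters left out ...]
103 104 102 102 103 101 102 102 103 103 102]
 [135 137 123  79  68  71  75  70  69  66  70  70  71  69  76  86  97  98 107 108 104 101 101 101 100 101 106 101 105 104 101 101]
 [141 121  72  71  74  71  72  75  73  74  73  72  73  71  73  70  73  83 100  93  97 106 104 101 102 101 102 103 101 104 104  88]
 [139  88  67  71  77  72  75  68  69  73  74  70  72  74  73  71  69  71  74  70  84  92  92 103 105 105 101 101  98 101 101  70]
 [120  83  73  71  75  72  71  73  73  68  69  70  68  72  67  72  68  71  68  70  74  65  77  85  95  99 105 105 100 103  85  65]
 [ 66  67  71  76  71  71  72  68  73  58  73  67  72  67  66  73  67  70  73  70  66  67  75  73  70  84  97  98 100 102  75  61]]
```

Emit:
{"op": "arm_command", "data": {
  "deltas": [
    {"hand": -1,"dx": 0,"dy": 0,"dz": -3,"wx": 0,"wy": 0,"wz": 0},
    {"hand": -1,"dx": 0,"dy": 0,"dz": -2.5,"wx": 0,"wy": 0,"wz": 0},
    {"hand": -1,"dx": 0,"dy": 0,"dz": -1.2,"wx": 0,"wy": 0,"wz": 0},
    {"hand": -1,"dx": 0,"dy": 0,"dz": -0.3,"wx": 0,"wy": 0,"wz": 0},
    {"hand": -1,"dx": 0,"dy": 0,"dz": 0,"wx": 0,"wy": 0,"wz": 0},
    {"hand": -1,"dx": 0,"dy": 0,"dz": 0,"wx": 0,"wy": 0,"wz": 0},
    {"hand": -1,"dx": 0,"dy": 0,"dz": 0,"wx": 0,"wy": 0,"wz": 0},
    {"hand": -1,"dx": 0,"dy": 0,"dz": 0,"wx": 0,"wy": 0,"wz": 0}
  ]
}}

```text
t: 48.57
eef_pos: [0.6288, -0.2703, -0.0053]
eef_rot: [0.002, 0.822, 0.57, 0.003]
wrist_force: [-0.4, 0.0, -4.9]
opening: 0.0121
grasp_force: 89.2
```

```bash
python3 -c "
from h import *
st()
b=bot.read_camera('side')
for c in (190,200,210,220): print(c,b[165:200:2,c].mean(1).astype(int))"
```

```text
t48.6 pos [ 0.6288 -0.2703 -0.0053] yawY -20.6 zax [ 0.007  0.001 -1.   ] F [-0.4  0.  -4.9] op 0.0121 gf 89.2 j [ 0.14  0.68  0.28  1.65 -0.24  0.84  0.17]
190 [ 82  96 219 241 241 240 240 242 239 241 239 241 240 240 241 221 128 110]
200 [242 242 241 242 240 240 240 239 240 239 239 239 239 240 240 240 243 136]
210 [185 243 242 240 241 240 241 240 239 240 239 239 241 239 239 239 236 235]
220 [170  93 250 241 238 241 241 240 242 241 240 239 240 239 239 239 240 240]
```

Emit:
{"op": "arm_command", "data": {
  "deltas": [
    {"hand": -1,"dx": 0,"dy": 0,"dz": -0.2,"wx": 0,"wy": 0,"wz": 0},
    {"hand": -1,"dx": 0.57,"dy": 1.39,"dz": 0,"wx": 0,"wy": 0,"wz": 0},
    {"hand": -1,"dx": 0.57,"dy": 1.39,"dz": 0,"wx": 0,"wy": 0,"wz": 0},
    {"hand": -1,"dx": 0.57,"dy": 1.39,"dz": 0,"wx": 0,"wy": 0,"wz": 0},
    {"hand": -1,"dx": 0.57,"dy": 1.39,"dz": 0,"wx": 0,"wy": 0,"wz": 0},
    {"hand": -1,"dx": 0.57,"dy": 1.39,"dz": 0,"wx": 0,"wy": 0,"wz": 0},
    {"hand": -1,"dx": 0,"dy": 0,"dz": 0,"wx": 0,"wy": 0,"wz": 0},
    {"hand": -1,"dx": 0,"dy": 0,"dz": 0,"wx": 0,"wy": 0,"wz": 0}
  ]
}}

```text
t: 49.28
eef_pos: [0.6583, -0.1957, -0.0085]
eef_rot: [-0.0, 0.821, 0.572, 0.004]
wrist_force: [0.7, 0.8, -1.6]
opening: 0.0123
grasp_force: 89.6
```

Emit:
{"op": "arm_command", "data": {
  "deltas": [
    {"hand": -1,"dx": 0,"dy": 0,"dz": -0.1,"wx": 0,"wy": 0,"wz": 0},
    {"hand": -1,"dx": 0,"dy": 0,"dz": 0,"wx": 0,"wy": 0,"wz": 0},
    {"hand": -1,"dx": 0,"dy": 0,"dz": 0,"wx": 0,"wy": 0,"wz": 0},
    {"hand": -1,"dx": 0,"dy": 0,"dz": 0,"wx": 0,"wy": 0,"wz": 0},
    {"hand": -1,"dx": 0,"dy": 0,"dz": 0,"wx": 0,"wy": 0,"wz": 0},
    {"hand": -1,"dx": 0,"dy": 0,"dz": 0,"wx": 0,"wy": 0,"wz": 0},
    {"hand": -1,"dx": 0,"dy": 0,"dz": 0,"wx": 0,"wy": 0,"wz": 0},
    {"hand": -1,"dx": 0,"dy": 0,"dz": 0,"wx": 0,"wy": 0,"wz": 0}
  ]
}}

```text
t: 49.95
eef_pos: [0.6576, -0.2002, -0.0086]
eef_rot: [0.001, 0.822, 0.569, 0.004]
wrist_force: [0.6, 3.6, 5.4]
opening: 0.0121
grasp_force: 90.4
```

```bash
python3 -c "
from h import *
st()"
```

```text
t50.0 pos [ 0.6576 -0.2002 -0.0086] yawY -20.6 zax [ 0.007  0.003 -1.   ] F [0.6 3.6 5.4] op 0.0121 gf 90.4 j [ 0.03  0.69  0.28  1.64 -0.24  0.84  0.05]
```

Emit:
{"op": "arm_command", "data": {
  "deltas": [
    {"hand": -0.3,"dx": 0,"dy": 0,"dz": 0,"wx": 0,"wy": 0,"wz": 0},
    {"hand": -0.3,"dx": 0,"dy": 0,"dz": 0,"wx": 0,"wy": 0,"wz": 0},
    {"hand": -0.3,"dx": 0,"dy": 0,"dz": 0,"wx": 0,"wy": 0,"wz": 0},
    {"hand": -0.3,"dx": 0,"dy": 0,"dz": 2,"wx": 0,"wy": 0,"wz": 0},
    {"hand": -0.3,"dx": 0,"dy": 0,"dz": 4,"wx": 0,"wy": 0,"wz": 0},
    {"hand": -0.1,"dx": 0,"dy": 0,"dz": 3.5,"wx": 0,"wy": 0,"wz": 0},
    {"hand": -0.1,"dx": -1,"dy": -2,"dz": 0,"wx": 0.112,"wy": -0.043,"wz": 0},
    {"hand": -0.1,"dx": -2.5,"dy": -2,"dz": 0,"wx": 0,"wy": 0,"wz": 0}
  ]
}}

```text
t: 50.62
eef_pos: [0.6259, -0.2431, 0.089]
eef_rot: [-0.029, 0.819, 0.57, 0.055]
wrist_force: [-1.7, -4.5, -0.6]
opening: 0.0384
grasp_force: 0.0
```

Emit:
{"op": "arm_command", "data": {
  "deltas": [
    {"hand": -0.1,"dx": -3,"dy": -2,"dz": 0,"wx": 0,"wy": 0,"wz": 0},
    {"hand": -0.1,"dx": -3,"dy": -2,"dz": 0,"wx": 0,"wy": 0,"wz": 0},
    {"hand": -0.1,"dx": -1.6,"dy": -1,"dz": 0,"wx": 0,"wy": 0,"wz": 0},
    {"hand": -0.1,"dx": 0,"dy": 0,"dz": 0,"wx": 0,"wy": 0,"wz": 0},
    {"hand": -0.1,"dx": 0,"dy": 0,"dz": 0,"wx": 0,"wy": 0,"wz": 0},
    {"hand": -0.1,"dx": 0,"dy": 0,"dz": 0,"wx": 0,"wy": 0,"wz": 0},
    {"hand": -0.1,"dx": 0,"dy": 0,"dz": 0,"wx": 0,"wy": 0,"wz": 0},
    {"hand": -0.1,"dx": 0,"dy": 0,"dz": 0,"wx": 0,"wy": 0,"wz": 0}
  ]
}}

```text
t: 51.28
eef_pos: [0.5467, -0.2887, 0.085]
eef_rot: [-0.033, 0.819, 0.57, 0.052]
wrist_force: [-0.4, -0.3, -0.3]
opening: 0.0386
grasp_force: 0.0
```

```bash
python3 -c "
from h import *
import sys
np.set_printoptions(threshold=sys.maxsize,linewidth=220)
st();bar();t=bot.read_camera('top')[:,:,::-1].copy();cv2.imwrite('pics/v_top.png',t)
print(px('top',[[.6538,-.2045,.046],[.6504,-.205,.046]]))
print(t[148:172,300:332].mean(2).astype(int))"
```

```text
t51.3 pos [ 0.5467 -0.2887  0.085 ] yawY -20.4 zax [ 0.048  0.114 -0.992] F [-0.4 -0.3 -0.3] op 0.0386 gf 0.0 j [ 0.26  0.47  0.29  1.77 -0.31  0.96  0.35]
tip X 17.3 Y 3.2 z 137.1 mm pitch -0.124 yaw 69.6
underside at ridge 127.8, top at edge 143.4 F [-0.4 -0.3 -0.3] tau [-0.14  0.09  0.04] op 0.0386 t 51.2833
[[316.24385552 154.34550736]
 [316.40294178 155.41216504]]
[[184 184 189 186 182 186 182 171 178 155 129 135 132 135 133 134 135 134 133 135 128 121 118 121 119 116 110 119 127 128 129 133]
 [186 186 188 185 163 181 187 190 200 179 162 155 141 135 134 131 133 137 131 137 129 128 118 122 120 119 117 122 124 131 131 134]
 [184 185 187 187 164 182 184 184 186 187 189 184 171 172 154 128 131 133 137 135 135 129 126 123 122 121 117 122 122 129 131 136]
 [185 190 187 171 171 185 186 184 184 182 185 186 187 198 174 160 176 155 128 133 137 135 131 123 122 125 122 120 125 128 128 135]
 [185 188 190 149 183 189 187 186 185 184 185 183 187 173 145 162 179 164 170 161 145 137 130 126 121 128 121 122 126 127 126 130]
 [186 186 178 174 187 188 187 187 188 188 187 188 165 122  99  99  96 125
[... 1716 characters left out ...]
133 136 135 132 135 135 136 139 137 137 134]
 [129 131 136 134 132 137 137 137 136 134 136 135 140  87  40  44 104 164 190 153 111 125 130 135 134 132 136 141 140 138 135 136]
 [137 129 136 134 138 138 136 135 132 136 133 135 139  91  46  29 158 177 196 188 155 132 109 131 137 128 133 135 136 137 137 139]
 [166 169 151 131 138 139 129 124 119 133 138 132 135 108  52  23 175 179 180 185 175 137  97 127 129 129 130 138 137 138 139 141]
 [187 195 177 159 157 132  99  85 103 121 121 120 128 119  63  26 163 181 182 149 140 122 129 130 126 132 135 141 140 136 138 139]
 [188 188 190 188 185 154  78  74  79  78  74  91 124 133 114  58 124 186 198 119 122 121 133 130 131 138 133 140 139 138 140 124]]
```

Emit:
{"op": "arm_command", "data": {
  "deltas": [
    {"hand": -0.1,"dx": 0.1,"dy": 0.2,"dz": -3,"wx": 0,"wy": 0,"wz": 0},
    {"hand": -0.1,"dx": 0,"dy": 0,"dz": -3,"wx": 0,"wy": 0,"wz": 0},
    {"hand": -0.1,"dx": 0,"dy": 0,"dz": -2.2,"wx": 0,"wy": 0,"wz": 0},
    {"hand": -0.1,"dx": 0,"dy": 0,"dz": -1.3,"wx": 0,"wy": 0,"wz": 0},
    {"hand": -0.1,"dx": 0,"dy": 0,"dz": 0,"wx": 0,"wy": 0,"wz": 0},
    {"hand": -1,"dx": 0,"dy": 0,"dz": 0,"wx": 0,"wy": 0,"wz": 0},
    {"hand": -1,"dx": 0,"dy": 0,"dz": 0,"wx": 0,"wy": 0,"wz": 0},
    {"hand": -1,"dx": 0,"dy": 0,"dz": 0,"wx": 0,"wy": 0,"wz": 0}
  ],
  "grip_force": 110
}}

```text
t: 52.0
eef_pos: [0.5475, -0.289, -0.0081]
eef_rot: [-0.032, 0.82, 0.569, 0.053]
wrist_force: [1.3, -0.0, -0.6]
opening: 0.0135
grasp_force: 107.9
```

Emit:
{"op": "arm_command", "data": {
  "deltas": [
    {"hand": -1,"dx": 0,"dy": 0,"dz": 0,"wx": 0,"wy": 0,"wz": 0},
    {"hand": -1,"dx": 0,"dy": 0,"dz": 0,"wx": 0,"wy": 0,"wz": 0},
    {"hand": -1,"dx": 0,"dy": 0,"dz": 0,"wx": 0,"wy": 0,"wz": 0},
    {"hand": -1,"dx": 0,"dy": 0,"dz": 0,"wx": 0,"wy": 0,"wz": 0},
    {"hand": -1,"dx": 0,"dy": 0,"dz": 0,"wx": 0,"wy": 0,"wz": 0},
    {"hand": -1,"dx": 0,"dy": 0,"dz": 0,"wx": 0,"wy": 0,"wz": 0},
    {"hand": -1,"dx": 0,"dy": 0,"dz": 0,"wx": 0,"wy": 0,"wz": 0},
    {"hand": -1,"dx": 0,"dy": 0,"dz": 0,"wx": 0,"wy": 0,"wz": 0}
  ]
}}

```text
t: 52.67
eef_pos: [0.5474, -0.2889, -0.0085]
eef_rot: [-0.032, 0.82, 0.568, 0.053]
wrist_force: [-0.2, 0.2, 6.2]
opening: 0.0137
grasp_force: 108.8
```

```bash
python3 -c "
from h import *
st();bar()"
```

```text
t52.7 pos [ 0.5474 -0.2889 -0.0085] yawY -20.6 zax [ 0.05   0.113 -0.992] F [-0.2  0.2  6.2] op 0.0137 gf 108.8 j [ 0.29  0.6   0.25  1.8  -0.37  0.8   0.41]
tip X 17.4 Y 2.0 z 43.5 mm pitch -0.124 yaw 69.5
underside at ridge 34.2, top at edge 49.8 F [-0.2  0.2  6.2] tau [0.16 0.02 0.02] op 0.0137 t 52.6667
```

Emit:
{"op": "arm_command", "data": {
  "deltas": [
    {"hand": -1,"dx": -0.08,"dy": -0.2,"dz": 0.57,"wx": -0.056,"wy": 0.0215,"wz": 0},
    {"hand": -1,"dx": -0.08,"dy": -0.2,"dz": 0.57,"wx": -0.056,"wy": 0.0215,"wz": 0},
    {"hand": -1,"dx": -0.05,"dy": -0.13,"dz": 0.6,"wx": -0.056,"wy": 0.0215,"wz": 0},
    {"hand": -1,"dx": -0.05,"dy": -0.13,"dz": 0.6,"wx": -0.056,"wy": 0.0215,"wz": 0},
    {"hand": -1,"dx": -0.03,"dy": -0.07,"dz": 0.61,"wx": -0.056,"wy": 0.0215,"wz": 0},
    {"hand": -1,"dx": -0.03,"dy": -0.07,"dz": 0.61,"wx": -0.056,"wy": 0.0215,"wz": 0},
    {"hand": -1,"dx": 0,"dy": 0,"dz": 0,"wx": 0,"wy": 0,"wz": 0},
    {"hand": -1,"dx": 0,"dy": 0,"dz": 0,"wx": 0,"wy": 0,"wz": 0}
  ]
}}

```text
t: 53.33
eef_pos: [0.5437, -0.2926, 0.0241]
eef_rot: [0.066, 0.815, 0.567, -0.095]
wrist_force: [1.4, 2.4, -4.2]
opening: 0.0128
grasp_force: 108.1
```

```bash
python3 -c "
from h import *
st();bar()
b=bot.read_camera('side')
for c in (190,200,210,220): print(c,b[165:200:2,c].mean(1).astype(int))"
```

```text
t53.3 pos [ 0.5437 -0.2926  0.0241] yawY -20.3 zax [-0.08  -0.216 -0.973] F [ 1.4  2.4 -4.2] op 0.0128 gf 108.1 j [-0.09  0.58  0.48  1.84 -0.03  0.79 -0.01]
tip X 19.8 Y 4.7 z 12.1 mm pitch 0.233 yaw 69.7
underside at ridge 30.3, top at edge 25.3 F [ 1.4  2.4 -4.2] tau [ 1.24 -0.51 -0.04] op 0.0128 t 53.3333
190 [ 81  96 180 185 242 242 241 242 240 240 239 240 240 240 241 137 115 100]
200 [186 242 242 242 242 241 241 240 240 240 239 239 240 240 240 241 177 130]
210 [184 186 242 242 240 241 240 240 239 239 239 239 240 240 239 239 237 238]
220 [169 177 179 236 241 239 240 240 240 241 239 240 240 239 240 238 239 240]
```

Emit:
{"op": "arm_command", "data": {
  "deltas": [
    {"hand": -1,"dx": 0,"dy": 0,"dz": 0.3,"wx": 0,"wy": 0,"wz": 0},
    {"hand": -1,"dx": -0.64,"dy": -1.66,"dz": 0.42,"wx": 0,"wy": 0,"wz": 0},
    {"hand": -1,"dx": -0.64,"dy": -1.66,"dz": 0.42,"wx": 0,"wy": 0,"wz": 0},
    {"hand": -1,"dx": -0.64,"dy": -1.66,"dz": 0.42,"wx": 0,"wy": 0,"wz": 0},
    {"hand": -1,"dx": -0.64,"dy": -1.66,"dz": 0.5,"wx": 0,"wy": 0,"wz": 0},
    {"hand": -1,"dx": -0.3,"dy": -0.8,"dz": 1.5,"wx": 0,"wy": 0,"wz": 0},
    {"hand": -1,"dx": 0,"dy": 0,"dz": 3,"wx": 0,"wy": 0,"wz": 0},
    {"hand": -1,"dx": 0,"dy": 0,"dz": 0,"wx": 0,"wy": 0,"wz": 0}
  ]
}}

```text
t: 54.05
eef_pos: [0.5146, -0.3763, 0.0967]
eef_rot: [0.071, 0.818, 0.563, -0.095]
wrist_force: [3.2, -2.4, -5.0]
opening: 0.0131
grasp_force: 109.0
```

```bash
python3 -c "
from h import *
st();bar()
cv2.imwrite('pics/w_top.png',bot.read_camera('top')[:,:,::-1]);plate('pics/w_top.png',(.06,.06))"
```

```text
t54.0 pos [ 0.5146 -0.3763  0.0967] yawY -20.8 zax [-0.075 -0.224 -0.972] F [ 3.2 -2.4 -5. ] op 0.0131 gf 109.0 j [0.02 0.48 0.52 1.79 0.   0.88 0.12]
tip X -68.8 Y 0.2 z 83.7 mm pitch 0.238 yaw 69.0
underside at ridge 80.8, top at edge 75.5 F [ 3.2 -2.4 -5. ] tau [ 0.16 -0.56  0.08] op 0.0131 t 54.05
pics/w_top.png area 3405 mid [ 0.6965 -0.0853  0.06  ] sides [0.1968 0.1813] ang 160.3 69.2
```

Emit:
{"op": "arm_command", "data": {
  "deltas": [
    {"hand": -1,"dx": 0,"dy": 0,"dz": 0,"wx": 0.111,"wy": -0.0425,"wz": 0},
    {"hand": -1,"dx": 0,"dy": 0,"dz": 0,"wx": 0.111,"wy": -0.0425,"wz": 0},
    {"hand": -1,"dx": 0.15,"dy": 0.6,"dz": 0,"wx": 0,"wy": 0,"wz": 0.116},
    {"hand": -1,"dx": 0.15,"dy": 0.6,"dz": 0,"wx": 0,"wy": 0,"wz": 0.116},
    {"hand": -1,"dx": 0.15,"dy": 0.6,"dz": 0,"wx": 0,"wy": 0,"wz": 0.116},
    {"hand": -1,"dx": 0.15,"dy": 0.6,"dz": 0,"wx": 0,"wy": 0,"wz": 0.116},
    {"hand": -1,"dx": 0.15,"dy": 0.6,"dz": 0,"wx": 0,"wy": 0,"wz": 0.116},
    {"hand": -1,"dx": 0.15,"dy": 0.6,"dz": 0,"wx": 0,"wy": 0,"wz": 0.116}
  ]
}}

```text
t: 54.77
eef_pos: [0.5216, -0.3335, 0.0892]
eef_rot: [-0.002, 0.576, 0.818, 0.001]
wrist_force: [-0.5, -0.1, -6.9]
opening: 0.013
grasp_force: 108.9
```

Emit:
{"op": "arm_command", "data": {
  "deltas": [
    {"hand": -1,"dx": 0.15,"dy": 0.6,"dz": 0,"wx": 0,"wy": 0,"wz": 0.116},
    {"hand": -1,"dx": 0.15,"dy": 0.6,"dz": 0,"wx": 0,"wy": 0,"wz": 0.116},
    {"hand": -1,"dx": 0.15,"dy": 0.6,"dz": 0,"wx": 0,"wy": 0,"wz": 0.116},
    {"hand": -1,"dx": 0,"dy": 0,"dz": -3,"wx": 0,"wy": 0,"wz": 0},
    {"hand": -1,"dx": 0,"dy": 0,"dz": -4,"wx": 0,"wy": 0,"wz": 0},
    {"hand": -1,"dx": 0,"dy": 0,"dz": -3,"wx": 0,"wy": 0,"wz": 0},
    {"hand": -1,"dx": 0,"dy": 0,"dz": 0,"wx": 0,"wy": 0,"wz": 0},
    {"hand": -1,"dx": 0,"dy": 0,"dz": 0,"wx": 0,"wy": 0,"wz": 0}
  ]
}}

```text
t: 55.43
eef_pos: [0.5232, -0.3143, -0.0126]
eef_rot: [-0.005, 0.428, 0.904, 0.002]
wrist_force: [0.4, 0.0, -7.4]
opening: 0.0132
grasp_force: 109.6
```

```bash
python3 -c "
from h import *
st()"
```

```text
t55.4 pos [ 0.5232 -0.3143 -0.0126] yawY 39.3 zax [-0.008  0.008 -1.   ] F [ 0.4  0.  -7.4] op 0.0132 gf 109.6 j [ 0.35  0.58  0.16  1.82 -0.13  0.76  1.26]
```

Emit:
{"op": "arm_command", "data": {
  "deltas": [
    {"hand": -1,"dx": 0,"dy": 0,"dz": -0.5,"wx": 0,"wy": 0,"wz": 0},
    {"hand": -1,"dx": 0,"dy": 0,"dz": -0.4,"wx": 0,"wy": 0,"wz": 0},
    {"hand": -1,"dx": 0,"dy": 0,"dz": -0.3,"wx": 0,"wy": 0,"wz": 0},
    {"hand": -1,"dx": 0,"dy": 0,"dz": -0.2,"wx": 0,"wy": 0,"wz": 0},
    {"hand": -1,"dx": 0,"dy": 0,"dz": 0,"wx": 0,"wy": 0,"wz": 0},
    {"hand": -1,"dx": 0,"dy": 0,"dz": 0,"wx": 0,"wy": 0,"wz": 0},
    {"hand": -1,"dx": 0,"dy": 0,"dz": 0,"wx": 0,"wy": 0,"wz": 0},
    {"hand": -1,"dx": 0,"dy": 0,"dz": 0,"wx": 0,"wy": 0,"wz": 0}
  ]
}}

```text
t: 56.1
eef_pos: [0.5282, -0.3169, -0.0222]
eef_rot: [0.0, 0.428, 0.904, 0.002]
wrist_force: [0.6, 0.3, -7.2]
opening: 0.0134
grasp_force: 109.6
```

Emit:
{"op": "arm_command", "data": {
  "deltas": [
    {"hand": -1,"dx": 0,"dy": 0,"dz": -0.2,"wx": 0,"wy": 0,"wz": 0},
    {"hand": -1,"dx": 0,"dy": 0,"dz": -0.15,"wx": 0,"wy": 0,"wz": 0},
    {"hand": -1,"dx": 0,"dy": 0,"dz": 0,"wx": 0,"wy": 0,"wz": 0},
    {"hand": -1,"dx": 0,"dy": 0,"dz": 0,"wx": 0,"wy": 0,"wz": 0},
    {"hand": -1,"dx": 0,"dy": 0,"dz": 0,"wx": 0,"wy": 0,"wz": 0},
    {"hand": -1,"dx": 0,"dy": 0,"dz": 0,"wx": 0,"wy": 0,"wz": 0},
    {"hand": -1,"dx": 0,"dy": 0,"dz": 0,"wx": 0,"wy": 0,"wz": 0},
    {"hand": -1,"dx": 0,"dy": 0,"dz": 0,"wx": 0,"wy": 0,"wz": 0}
  ]
}}

```text
t: 56.77
eef_pos: [0.5283, -0.3171, -0.0252]
eef_rot: [0.001, 0.428, 0.904, 0.002]
wrist_force: [-2.7, 1.3, 5.2]
opening: 0.0135
grasp_force: 111.3
```

Emit:
{"op": "arm_command", "data": {
  "deltas": [
    {"hand": -0.1,"dx": 0,"dy": 0,"dz": 0,"wx": 0,"wy": 0,"wz": 0},
    {"hand": -0.1,"dx": 0,"dy": 0,"dz": 0,"wx": 0,"wy": 0,"wz": 0},
    {"hand": -0.1,"dx": 0,"dy": 0,"dz": 0,"wx": 0,"wy": 0,"wz": 0},
    {"hand": -0.1,"dx": 0,"dy": 0,"dz": 2,"wx": 0,"wy": 0,"wz": 0},
    {"hand": -0.1,"dx": 0,"dy": 0,"dz": 4,"wx": 0,"wy": 0,"wz": 0},
    {"hand": -0.1,"dx": 0,"dy": 0,"dz": 4,"wx": 0,"wy": 0,"wz": 0},
    {"hand": -0.1,"dx": 0,"dy": 0,"dz": 4,"wx": 0,"wy": 0,"wz": 0},
    {"hand": -0.1,"dx": 0,"dy": 0,"dz": 4,"wx": 0,"wy": 0,"wz": 0}
  ]
}}

```text
t: 57.43
eef_pos: [0.5282, -0.317, 0.1558]
eef_rot: [0.001, 0.428, 0.904, 0.002]
wrist_force: [1.5, 0.0, -0.1]
opening: 0.0387
grasp_force: 0.0
```

```bash
python3 -c "
from h import *
np.set_printoptions(precision=3,suppress=True,linewidth=180)
st();t=bot.read_camera('top')[:,:,::-1].copy();cv2.imwrite('pics/x_top.png',t);s=bot.read_camera('side')[:,:,::-1].copy();cv2.imwrite('pics/x_side.png',s)
a=t.astype(int)
for r in range(100,150,4):
  d=np.where((a[r,110:215].max(1)<60))[0]+110
  if len(d): c=d.max();print(r,c,world('top',[(c,r)]*3,[.1,.18,.27])[:,:2].ravel())
# lid: wood colour, right end
for r in range(134,160,2): print(r,a[r,178:204,0].tolist())
print('lid pred top TR/bottom', px('top',[[.643,.167,.187],[.647,.167,.0625],[.643,.38,.187],[.647,.38,.0625]]))"
```

```text
t57.4 pos [ 0.528 -0.317  0.156] yawY 39.3 zax [ 0.003  0.002 -1.   ] F [ 1.5  0.  -0.1] op 0.0387 gf 0.0 j [ 0.32  0.36  0.19  1.73 -0.08  1.05  1.23]
100 191 [0.807 0.187 0.781 0.176 0.752 0.164]
104 191 [0.794 0.187 0.769 0.176 0.741 0.163]
108 190 [0.781 0.19  0.757 0.178 0.73  0.166]
112 190 [0.769 0.189 0.745 0.178 0.719 0.165]
116 189 [0.756 0.192 0.733 0.18  0.708 0.168]
120 189 [0.743 0.191 0.721 0.18  0.697 0.167]
124 188 [0.731 0.194 0.71  0.183 0.685 0.17 ]
128 187 [0.718 0.197 0.698 0.185 0.674 0.172]
132 185 [0.706 0.202 0.686 0.19  0.663 0.177]
136 182 [0.693 0.211 0.674 0.199 0.652 0.185]
140 178 [0.681 0.223 0.662 0.21  0.641 0.195]
144 119 [0.665 0.402 0.647 0.378 0.627 0.353]
148 123 [0.653 0.389 0.636 0.366 0.617 0.341]
134 [36, 28, 23, 23, 13, 9, 78, 103, 105, 105, 105, 105, 102, 101, 102, 98, 102, 98, 97, 94, 97, 96, 98, 95, 102, 98]
136 [23, 29, 17, 23, 35, 105, 103, 110, 108, 110, 108, 105, 105, 106, 101, 104, 96, 99, 97, 93, 91, 93, 90, 90, 97, 97]
138 [22, 15, 34, 81, 99, 102, 103, 104, 110, 106, 110, 106, 103, 100, 102, 102, 97, 101, 101, 95, 90, 91, 91, 90
[... 627 characters left out ...]
0, 95]
150 [70, 71, 80, 76, 72, 76, 78, 73, 71, 78, 76, 78, 75, 75, 77, 74, 74, 74, 97, 107, 109, 108, 109, 103, 98, 96]
152 [71, 65, 68, 74, 74, 71, 66, 65, 72, 69, 71, 72, 71, 76, 71, 76, 66, 65, 91, 96, 103, 104, 104, 107, 101, 98]
154 [71, 69, 72, 70, 69, 72, 69, 71, 71, 72, 68, 71, 69, 70, 67, 68, 72, 67, 59, 110, 108, 106, 109, 113, 102, 99]
156 [139, 140, 131, 126, 120, 121, 118, 115, 107, 113, 113, 137, 98, 88, 90, 98, 81, 78, 67, 54, 106, 116, 112, 109, 106, 110]
158 [55, 59, 61, 58, 68, 76, 76, 87, 93, 94, 103, 125, 128, 134, 126, 124, 124, 135, 107, 51, 111, 115, 108, 114, 109, 106]
lid pred top TR/bottom [[192.388 146.179]
 [197.449 153.604]
 [117.709 144.961]
 [129.003 152.496]]
```

Emit:
{"op": "arm_command", "data": {
  "deltas": [
    {"hand": -0.4,"dx": 0,"dy": 0,"dz": 4.1,"wx": 0,"wy": 0,"wz": -0.122},
    {"hand": -0.4,"dx": 0,"dy": 0,"dz": 4.1,"wx": 0,"wy": 0,"wz": -0.122},
    {"hand": -0.4,"dx": 0,"dy": 0,"dz": 4.1,"wx": 0,"wy": 0,"wz": -0.122},
    {"hand": -0.4,"dx": 0,"dy": 0,"dz": 4.1,"wx": 0,"wy": 0,"wz": -0.122},
    {"hand": -0.4,"dx": 0.9,"dy": 3.9,"dz": 0,"wx": 0,"wy": 0,"wz": -0.122},
    {"hand": -0.4,"dx": 0.9,"dy": 3.9,"dz": 0,"wx": 0,"wy": 0,"wz": -0.122},
    {"hand": -0.4,"dx": 0.9,"dy": 3.9,"dz": 0,"wx": 0,"wy": 0,"wz": 0},
    {"hand": -0.4,"dx": 0.9,"dy": 3.9,"dz": 0,"wx": 0,"wy": 0,"wz": 0}
  ]
}}

```text
t: 58.2
eef_pos: [0.5638, -0.1637, 0.3182]
eef_rot: [0.002, 0.72, 0.694, 0.002]
wrist_force: [0.7, -0.6, -0.4]
opening: 0.0256
grasp_force: 0.0
```

Emit:
{"op": "arm_command", "data": {
  "deltas": [
    {"hand": -0.4,"dx": 0.9,"dy": 3.9,"dz": 0,"wx": 0,"wy": 0,"wz": 0},
    {"hand": -0.4,"dx": 0.9,"dy": 3.9,"dz": 0,"wx": 0,"wy": 0,"wz": 0},
    {"hand": -0.4,"dx": 0.9,"dy": 3.9,"dz": 0,"wx": 0,"wy": 0,"wz": 0},
    {"hand": -0.4,"dx": 0.9,"dy": 3.9,"dz": 0,"wx": 0,"wy": 0,"wz": 0},
    {"hand": -0.4,"dx": 0.9,"dy": 3.9,"dz": 0,"wx": 0,"wy": 0,"wz": 0},
    {"hand": -0.4,"dx": 0.9,"dy": 3.9,"dz": 0,"wx": 0,"wy": 0,"wz": 0},
    {"hand": -0.4,"dx": 0.9,"dy": 3.9,"dz": 0,"wx": 0,"wy": 0,"wz": 0},
    {"hand": -0.4,"dx": 0.9,"dy": 3,"dz": 0,"wx": 0,"wy": 0,"wz": 0}
  ]
}}

```text
t: 58.87
eef_pos: [0.6351, 0.1432, 0.3174]
eef_rot: [0.0, 0.718, 0.696, 0.003]
wrist_force: [0.7, 0.6, 0.1]
opening: 0.0254
grasp_force: 0.0
```

Emit:
{"op": "arm_command", "data": {
  "deltas": [
    {"hand": -0.4,"dx": 1,"dy": 0,"dz": 0,"wx": 0.1,"wy": 0,"wz": 0},
    {"hand": -0.4,"dx": 0,"dy": 0,"dz": 0,"wx": 0.1,"wy": 0,"wz": 0},
    {"hand": -0.4,"dx": 0,"dy": 0,"dz": 0,"wx": 0.1,"wy": 0,"wz": 0},
    {"hand": -0.4,"dx": 0,"dy": 0,"dz": 0,"wx": 0.1,"wy": 0,"wz": 0},
    {"hand": -0.4,"dx": 0,"dy": 0,"dz": 0,"wx": 0,"wy": 0,"wz": 0},
    {"hand": -0.4,"dx": 0,"dy": 0,"dz": 0,"wx": 0,"wy": 0,"wz": 0},
    {"hand": -0.4,"dx": 0,"dy": 0,"dz": 0,"wx": 0,"wy": 0,"wz": 0},
    {"hand": -0.4,"dx": 0,"dy": 0,"dz": 0,"wx": 0,"wy": 0,"wz": 0}
  ]
}}

```text
t: 59.53
eef_pos: [0.6449, 0.1409, 0.3184]
eef_rot: [-0.142, 0.704, 0.682, 0.14]
wrist_force: [-0.7, -0.5, -1.1]
opening: 0.0256
grasp_force: 0.0
```

```bash
cat >> h.py <<'E'
def tip():
    o=bot.get_obs();w,x,y,z=o['eef_rot'];M=Ro.from_quat([x,y,z,w]).as_matrix();print('true tip',np.round(o['eef_pos']-.0325*M[:,2],4),'F',np.round(o['wrist_force'],1),'t',round(o['t'],1))
E
python3 -c "
from h import *
st();tip()"
```

```text
t59.5 pos [0.6449 0.1409 0.3184] yawY -1.7 zax [ 0.003  0.391 -0.92 ] F [-0.7 -0.5 -1.1] op 0.0256 gf 0.0 j [-0.07  0.31  0.01  1.5  -0.42  1.32  0.01]
true tip [0.6448 0.1282 0.3483] F [-0.7 -0.5 -1.1] t 59.5
```

Emit:
{"op": "arm_command", "data": {
  "deltas": [
    {"hand": -0.4,"dx": 0.2,"dy": 2.5,"dz": 0,"wx": 0,"wy": 0,"wz": 0},
    {"hand": -0.4,"dx": 0.2,"dy": 2.5,"dz": 0,"wx": 0,"wy": 0,"wz": 0},
    {"hand": -0.4,"dx": 0,"dy": 0,"dz": -4,"wx": 0,"wy": 0,"wz": 0},
    {"hand": -0.4,"dx": 0,"dy": 0,"dz": -4,"wx": 0,"wy": 0,"wz": 0},
    {"hand": -0.4,"dx": 0,"dy": 0,"dz": -4,"wx": 0,"wy": 0,"wz": 0},
    {"hand": -0.4,"dx": 0,"dy": 0,"dz": -2.5,"wx": 0,"wy": 0,"wz": 0},
    {"hand": -0.4,"dx": 0,"dy": 0,"dz": 0,"wx": 0,"wy": 0,"wz": 0},
    {"hand": -0.4,"dx": 0,"dy": 0,"dz": 0,"wx": 0,"wy": 0,"wz": 0}
  ]
}}

```text
t: 60.2
eef_pos: [0.6475, 0.1906, 0.1718]
eef_rot: [-0.144, 0.704, 0.682, 0.138]
wrist_force: [-1.2, 0.5, -0.1]
opening: 0.0257
grasp_force: 0.0
```

```bash
python3 -c "
from h import *
tip();t=bot.read_camera('side')[:,:,::-1];cv2.imwrite('pics/y_side.png',t)
print(px('side',[[.6435,.17,.187],[.6435,.385,.187],[.6455,.175,.2]]))
a=t.astype(int)
for r in range(194,232,2): print(r,a[r,196:226,0].tolist())"
```

```text
true tip [0.6476 0.1779 0.2017] F [-1.2  0.5 -0.1] t 60.2
[[209.8503267  194.72533006]
 [195.28960156 245.30292079]
 [208.59263022 191.99438272]]
194 [235, 235, 234, 234, 234, 233, 233, 234, 234, 234, 234, 233, 234, 233, 233, 233, 233, 232, 232, 232, 232, 232, 232, 232, 233, 233, 233, 233, 234, 234]
196 [150, 201, 230, 235, 234, 235, 235, 236, 235, 234, 212, 196, 194, 181, 231, 234, 234, 234, 233, 233, 233, 234, 234, 233, 232, 232, 232, 232, 232, 232]
198 [118, 127, 124, 125, 126, 128, 126, 149, 181, 228, 207, 196, 155, 106, 230, 234, 234, 234, 234, 234, 234, 234, 234, 234, 234, 233, 233, 232, 235, 148]
200 [104, 105, 105, 108, 107, 108, 111, 117, 126, 166, 192, 186, 108, 102, 130, 177, 228, 234, 236, 234, 234, 234, 234, 233, 233, 233, 233, 162, 125, 105]
202 [76, 75, 75, 75, 82, 93, 104, 104, 142, 199, 209, 106, 100, 104, 103, 125, 122, 124, 125, 126, 125, 144, 174, 224, 136, 185, 135, 117, 88, 95]
204 [75, 76, 75, 75, 75, 74, 74, 94, 207, 209, 134, 105, 103, 104, 98, 104, 105, 106, 106, 106, 113, 115, 125, 122, 122, 116, 91, 92, 83, 80]
206 [74, 74, 74, 74, 74, 73, 84, 201, 210, 15
[... 1041 characters left out ...]
156, 171]
222 [68, 47, 81, 99, 102, 102, 102, 102, 104, 102, 102, 103, 99, 98, 97, 84, 79, 68, 67, 68, 70, 67, 67, 66, 107, 114, 127, 123, 156, 130]
224 [49, 49, 127, 92, 101, 102, 102, 102, 102, 102, 103, 98, 96, 96, 96, 86, 84, 71, 71, 71, 69, 71, 70, 69, 70, 71, 108, 115, 118, 89]
226 [81, 115, 103, 102, 101, 100, 101, 102, 101, 103, 102, 98, 97, 97, 98, 99, 85, 73, 73, 71, 72, 71, 71, 71, 72, 72, 72, 71, 71, 72]
228 [192, 108, 101, 101, 101, 101, 102, 101, 101, 102, 98, 97, 97, 96, 99, 100, 86, 76, 74, 73, 75, 74, 73, 73, 73, 74, 74, 73, 72, 71]
230 [111, 99, 100, 102, 100, 101, 101, 101, 101, 98, 97, 96, 96, 98, 100, 99, 83, 180, 109, 94, 99, 102, 104, 137, 166, 177, 187, 193, 200, 197]
```

Emit:
{"op": "arm_command", "data": {
  "deltas": [
    {"hand": -0.4,"dx": 0.25,"dy": 0,"dz": -0.8,"wx": 0,"wy": 0,"wz": 0},
    {"hand": -0.4,"dx": 0,"dy": 0,"dz": -0.8,"wx": 0,"wy": 0,"wz": 0},
    {"hand": -0.4,"dx": 0,"dy": 0,"dz": -0.8,"wx": 0,"wy": 0,"wz": 0},
    {"hand": -0.4,"dx": 0,"dy": 0,"dz": -0.8,"wx": 0,"wy": 0,"wz": 0},
    {"hand": -0.4,"dx": 0,"dy": 0,"dz": -0.8,"wx": 0,"wy": 0,"wz": 0},
    {"hand": -0.4,"dx": 0,"dy": 0,"dz": -0.6,"wx": 0,"wy": 0,"wz": 0},
    {"hand": -0.4,"dx": 0,"dy": 0,"dz": 0,"wx": 0,"wy": 0,"wz": 0},
    {"hand": -0.4,"dx": 0,"dy": 0,"dz": 0,"wx": 0,"wy": 0,"wz": 0}
  ]
}}

```text
t: 60.92
eef_pos: [0.651, 0.1882, 0.126]
eef_rot: [-0.143, 0.705, 0.681, 0.139]
wrist_force: [-0.9, 0.9, -0.2]
opening: 0.0256
grasp_force: 0.0
```

```bash
python3 -c "
from h import *
tip();st()"
```

```text
true tip [0.651  0.1755 0.1559] F [-0.9  0.9 -0.2] t 60.9
t60.9 pos [0.651  0.1882 0.126 ] yawY -1.9 zax [ 0.002  0.39  -0.921] F [-0.9  0.9 -0.2] op 0.0256 gf 0.0 j [-0.11  0.49 -0.04  1.67 -0.46  0.97  0.08]
```

Emit:
{"op": "arm_command", "data": {
  "deltas": [
    {"hand": -0.4,"dx": -0.8,"dy": 0,"dz": 0,"wx": 0,"wy": 0,"wz": 0},
    {"hand": -0.4,"dx": -1,"dy": 0,"dz": 0,"wx": 0,"wy": 0,"wz": 0},
    {"hand": -0.4,"dx": -1,"dy": 0,"dz": -0.2,"wx": 0,"wy": 0,"wz": 0},
    {"hand": -0.4,"dx": -1,"dy": 0,"dz": -0.3,"wx": 0,"wy": 0,"wz": 0},
    {"hand": -0.4,"dx": -1,"dy": 0,"dz": -0.5,"wx": 0,"wy": 0,"wz": 0},
    {"hand": -0.4,"dx": -1,"dy": 0,"dz": -0.6,"wx": 0,"wy": 0,"wz": 0},
    {"hand": -0.4,"dx": -1,"dy": 0,"dz": -0.6,"wx": 0,"wy": 0,"wz": 0},
    {"hand": -0.4,"dx": 0,"dy": 0,"dz": 0,"wx": 0,"wy": 0,"wz": 0}
  ]
}}

```text
t: 61.58
eef_pos: [0.5826, 0.1885, 0.1056]
eef_rot: [-0.142, 0.705, 0.681, 0.14]
wrist_force: [-0.6, -0.6, 2.9]
opening: 0.0256
grasp_force: 6.3
```

```bash
python3 -c "
from h import *
tip();t=bot.read_camera('side')[:,:,::-1];cv2.imwrite('pics/z_side.png',t)
th=np.radians([0,20,30,40,50])
print(px('side',[[.648-.124*np.sin(a),.383,.0665+.124*np.cos(a)] for a in th]).round(1))
d=np.abs(t.astype(int)-cv2.imread('pics/y_side.png')).sum(2)>70;ys,xs=np.where(d[215:300,180:260]);print(len(xs),xs.min()+180,xs.max()+180,ys.min()+215,ys.max()+215)
a=t.astype(int)
for r in range(232,276,3): print(r,a[r,190:250:2,2].tolist())"
```

```text
true tip [0.5825 0.1758 0.1356] F [-0.6 -0.6  2.9] t 61.6
[[193.5 243.6]
 [210.9 246.8]
 [219.  249.9]
 [226.4 254. ]
 [232.7 258.8]]
1944 186 258 215 283
232 [61, 60, 59, 61, 139, 138, 137, 143, 152, 176, 234, 240, 226, 227, 233, 233, 233, 234, 144, 162, 174, 179, 178, 181, 196, 231, 250, 254, 255, 255]
235 [60, 57, 58, 59, 162, 157, 146, 148, 134, 242, 230, 229, 226, 230, 231, 234, 233, 250, 140, 168, 173, 173, 173, 174, 175, 176, 176, 179, 179, 178]
238 [57, 56, 58, 56, 165, 163, 169, 175, 90, 227, 235, 226, 226, 232, 233, 232, 233, 254, 195, 177, 178, 179, 180, 180, 181, 181, 181, 181, 179, 179]
241 [55, 55, 55, 53, 168, 176, 187, 187, 136, 232, 232, 226, 229, 231, 234, 233, 234, 254, 174, 170, 171, 171, 171, 171, 173, 173, 174, 176, 177, 178]
244 [53, 59, 52, 65, 185, 194, 189, 162, 227, 237, 226, 226, 232, 231, 232, 233, 254, 236, 186, 167, 172, 173, 185, 172, 173, 173, 173, 173, 174, 172]
247 [56, 52, 51, 180, 182, 188, 203, 215, 233, 232, 226, 229, 230, 233, 233, 228, 254, 185, 173, 176, 188, 183, 255, 255, 255, 255, 255, 254, 255, 253]
250 [52, 51, 61, 188, 189, 192, 190, 22
[... 625 characters left out ...]
25, 181, 150, 140, 140, 141, 142, 141, 142, 248, 249, 249, 253, 241, 193, 89, 80, 89, 254, 165]
265 [172, 166, 174, 175, 232, 232, 235, 224, 224, 183, 175, 163, 138, 138, 140, 140, 141, 143, 143, 249, 249, 249, 250, 250, 142, 89, 88, 133, 245, 161]
268 [60, 102, 180, 254, 222, 236, 229, 217, 167, 165, 172, 139, 137, 139, 140, 140, 140, 141, 246, 248, 249, 249, 249, 248, 170, 134, 132, 254, 196, 202]
271 [47, 46, 50, 55, 68, 231, 168, 164, 140, 169, 169, 158, 161, 162, 167, 134, 162, 155, 161, 163, 177, 161, 155, 174, 183, 226, 234, 255, 168, 170]
274 [45, 45, 46, 49, 49, 52, 61, 100, 167, 169, 166, 157, 160, 164, 161, 165, 176, 254, 254, 255, 255, 255, 231, 136, 137, 139, 172, 250, 159, 150]
```

Emit:
{"op": "arm_command", "data": {
  "deltas": [
    {"hand": -0.4,"dx": 0,"dy": 0,"dz": 2,"wx": 0,"wy": 0,"wz": 0},
    {"hand": -0.4,"dx": 0,"dy": 0,"dz": 4,"wx": 0,"wy": 0,"wz": 0},
    {"hand": -0.4,"dx": 0,"dy": 0,"dz": 4,"wx": 0,"wy": 0,"wz": 0},
    {"hand": -1,"dx": 0.5,"dy": 0.3,"dz": 0,"wx": -0.1,"wy": 0,"wz": 0},
    {"hand": -1,"dx": 0.5,"dy": 0.3,"dz": 0,"wx": -0.1,"wy": 0,"wz": 0},
    {"hand": -1,"dx": 0.5,"dy": 0.3,"dz": 0,"wx": -0.1,"wy": 0,"wz": 0},
    {"hand": -1,"dx": 0.4,"dy": 0.3,"dz": 0,"wx": -0.1,"wy": 0,"wz": 0},
    {"hand": -1,"dx": 0,"dy": 0,"dz": 0,"wx": 0,"wy": 0,"wz": 0}
  ]
}}

```text
t: 62.3
eef_pos: [0.6018, 0.2108, 0.2062]
eef_rot: [0.0, 0.715, 0.699, 0.004]
wrist_force: [-1.7, 2.6, -0.5]
opening: -0.0
grasp_force: 0.0
```

Emit:
{"op": "arm_command", "data": {
  "deltas": [
    {"hand": -1,"dx": 0,"dy": 0,"dz": -1.5,"wx": 0,"wy": 0,"wz": 0},
    {"hand": -1,"dx": 0,"dy": 0,"dz": -1.5,"wx": 0,"wy": 0,"wz": 0},
    {"hand": -1,"dx": 0,"dy": 0,"dz": -1.5,"wx": 0,"wy": 0,"wz": 0},
    {"hand": -1,"dx": 0,"dy": 0,"dz": -1.5,"wx": 0,"wy": 0,"wz": 0},
    {"hand": -1,"dx": 0,"dy": 0,"dz": -1.5,"wx": 0,"wy": 0,"wz": 0},
    {"hand": -1,"dx": 0,"dy": 0,"dz": -1,"wx": 0,"wy": 0,"wz": 0},
    {"hand": -1,"dx": 0,"dy": 0,"dz": 0,"wx": 0,"wy": 0,"wz": 0},
    {"hand": -1,"dx": 0,"dy": 0,"dz": 0,"wx": 0,"wy": 0,"wz": 0}
  ]
}}

```text
t: 62.97
eef_pos: [0.6022, 0.2, 0.1195]
eef_rot: [0.0, 0.719, 0.695, 0.001]
wrist_force: [0.2, -0.4, 0.6]
opening: 0.0001
grasp_force: 0.0
```

```bash
python3 -c "
from h import *
tip();st();t=bot.read_camera('side')[:,:,::-1];cv2.imwrite('pics/z2_side.png',t);a=t.astype(int)
for r in range(238,276,4): print(r,a[r,190:250:2,2].tolist())"
```

```text
true tip [0.6021 0.2    0.152 ] F [ 0.2 -0.4  0.6] t 63.0
t63.0 pos [0.6022 0.2    0.1195] yawY -2.0 zax [ 0.002  0.001 -1.   ] F [ 0.2 -0.4  0.6] op 0.0001 gf 0.0 j [-0.39  0.43  0.    1.71 -0.    1.   -0.42]
238 [52, 51, 52, 50, 163, 161, 167, 172, 169, 149, 154, 149, 224, 231, 232, 231, 232, 254, 194, 173, 175, 175, 177, 178, 177, 177, 178, 178, 176, 176]
242 [50, 52, 49, 47, 171, 179, 187, 191, 161, 153, 221, 224, 230, 229, 231, 231, 254, 254, 164, 164, 164, 166, 167, 168, 169, 170, 169, 170, 170, 170]
246 [50, 48, 44, 58, 102, 89, 93, 113, 154, 233, 224, 225, 229, 231, 231, 228, 254, 180, 169, 172, 172, 165, 169, 171, 175, 175, 173, 164, 155, 193]
250 [47, 45, 57, 91, 91, 94, 92, 222, 235, 225, 223, 229, 229, 230, 231, 253, 231, 170, 168, 173, 170, 163, 170, 170, 178, 127, 136, 134, 136, 254]
254 [44, 61, 91, 92, 97, 94, 227, 235, 229, 222, 229, 227, 230, 231, 224, 253, 140, 140, 138, 138, 139, 139, 137, 137, 138, 100, 83, 71, 88, 254]
258 [47, 84, 86, 92, 92, 129, 231, 233, 223, 223, 227, 231, 227, 173, 144, 138, 138, 139, 138, 249, 249, 248, 248, 248, 248, 134, 119, 102, 254, 194]
262 [180, 183, 91, 90, 90, 230, 243, 227, 220, 228, 213, 178, 141, 136, 136, 137, 138, 138, 138, 248, 249, 249, 253, 240, 190, 81, 71, 81, 254, 161]
266 [173, 167, 80, 109, 233, 239, 231, 220, 215, 175, 163, 146, 138, 138, 136, 137, 137, 137, 244, 247, 248, 248, 248, 248, 108, 81, 81, 220, 209, 155]
270 [43, 42, 52, 63, 229, 234, 205, 166, 139, 169, 169, 144, 147, 146, 163, 143, 142, 159, 175, 227, 233, 252, 249, 249, 247, 247, 248, 255, 175, 203]
274 [42, 43, 43, 44, 46, 47, 56, 98, 165, 168, 164, 155, 159, 162, 159, 162, 173, 254, 254, 255, 255, 255, 230, 133, 133, 135, 169, 250, 156, 147]
```

Continue pressing down.

Emit:
{"op": "arm_command", "data": {
  "deltas": [
    {"hand": -1,"dx": 0,"dy": 0,"dz": -1,"wx": 0,"wy": 0,"wz": 0},
    {"hand": -1,"dx": 0,"dy": 0,"dz": -1,"wx": 0,"wy": 0,"wz": 0},
    {"hand": -1,"dx": 0,"dy": 0,"dz": -1,"wx": 0,"wy": 0,"wz": 0},
    {"hand": -1,"dx": 0,"dy": 0,"dz": -1,"wx": 0,"wy": 0,"wz": 0},
    {"hand": -1,"dx": 0,"dy": 0,"dz": -0.5,"wx": 0,"wy": 0,"wz": 0},
    {"hand": -1,"dx": 0,"dy": 0,"dz": 0,"wx": 0,"wy": 0,"wz": 0},
    {"hand": -1,"dx": 0,"dy": 0,"dz": 0,"wx": 0,"wy": 0,"wz": 0},
    {"hand": -1,"dx": 0,"dy": 0,"dz": 0,"wx": 0,"wy": 0,"wz": 0}
  ]
}}

```text
t: 63.68
eef_pos: [0.6023, 0.2002, 0.0746]
eef_rot: [0.001, 0.719, 0.695, 0.001]
wrist_force: [0.2, 0.2, -0.8]
opening: 0.0001
grasp_force: 0.0
```

```bash
python3 -c "
from h import *
tip();t=bot.read_camera('side')[:,:,::-1];cv2.imwrite('pics/z3_side.png',t);a=t.astype(int)
for r in range(242,290,4): print(r,a[r,190:260:2,2].tolist())"
```

```text
true tip [0.6022 0.2001 0.1071] F [ 0.2  0.2 -0.8] t 63.7
242 [56, 58, 55, 55, 175, 182, 190, 194, 167, 155, 161, 168, 172, 248, 247, 248, 251, 251, 250, 252, 251, 252, 251, 251, 154, 159, 169, 172, 173, 173, 254, 148, 96, 96, 95]
246 [56, 55, 52, 64, 107, 95, 99, 105, 156, 169, 251, 252, 246, 247, 248, 249, 251, 250, 251, 251, 252, 249, 252, 253, 198, 177, 177, 166, 159, 195, 235, 142, 97, 93, 93]
250 [54, 53, 63, 95, 96, 98, 98, 253, 249, 252, 252, 248, 248, 247, 247, 251, 250, 249, 252, 250, 252, 250, 251, 253, 180, 133, 139, 138, 139, 254, 182, 139, 91, 92, 94]
254 [51, 68, 95, 96, 102, 99, 155, 250, 251, 253, 252, 247, 247, 247, 250, 251, 249, 251, 250, 251, 250, 252, 253, 167, 141, 105, 88, 78, 93, 255, 161, 113, 102, 174, 177]
258 [54, 175, 104, 96, 98, 97, 252, 250, 253, 252, 249, 247, 248, 248, 251, 249, 249, 251, 250, 251, 251, 251, 253, 143, 245, 135, 123, 107, 254, 197, 201, 174, 177, 179, 177]
262 [182, 184, 191, 105, 95, 251, 250, 251, 252, 252, 247, 247, 245, 250, 250, 249, 251, 250, 252, 250, 252, 253, 175, 145, 114, 87, 76, 86, 254, 164, 204, 163, 168, 170, 166]
266 
[... 322 characters left out ...]
, 166, 159, 142, 141, 144]
274 [49, 50, 51, 52, 53, 55, 63, 102, 189, 168, 167, 157, 161, 165, 162, 165, 176, 171, 163, 172, 173, 176, 134, 136, 135, 138, 170, 250, 159, 149, 147, 144, 152, 151, 158]
278 [48, 48, 51, 50, 52, 52, 55, 56, 59, 157, 141, 141, 142, 141, 140, 139, 140, 140, 140, 139, 138, 139, 99, 75, 66, 82, 254, 201, 203, 144, 147, 139, 146, 165, 178]
282 [48, 48, 51, 52, 51, 52, 53, 54, 55, 56, 71, 179, 173, 169, 170, 158, 146, 142, 134, 139, 139, 138, 110, 83, 83, 83, 255, 159, 199, 150, 144, 146, 142, 140, 139]
286 [48, 50, 51, 54, 52, 52, 53, 52, 54, 54, 55, 69, 168, 168, 170, 172, 172, 173, 173, 175, 176, 177, 179, 181, 182, 167, 177, 157, 142, 140, 140, 139, 146, 145, 145]
```

Emit:
{"op": "arm_command", "data": {
  "deltas": [
    {"hand": -1,"dx": 0,"dy": 0,"dz": -0.9,"wx": 0,"wy": 0,"wz": 0},
    {"hand": -1,"dx": 0,"dy": 0,"dz": -0.9,"wx": 0,"wy": 0,"wz": 0},
    {"hand": -1,"dx": 0,"dy": 0,"dz": -0.8,"wx": 0,"wy": 0,"wz": 0},
    {"hand": -1,"dx": 0,"dy": 0,"dz": -0.5,"wx": 0,"wy": 0,"wz": 0},
    {"hand": -1,"dx": 0,"dy": 0,"dz": -0.3,"wx": 0,"wy": 0,"wz": 0},
    {"hand": -1,"dx": 0,"dy": 0,"dz": -0.2,"wx": 0,"wy": 0,"wz": 0},
    {"hand": -1,"dx": 0,"dy": 0,"dz": 0,"wx": 0,"wy": 0,"wz": 0},
    {"hand": -1,"dx": 0,"dy": 0,"dz": 0,"wx": 0,"wy": 0,"wz": 0}
  ]
}}

```text
t: 64.4
eef_pos: [0.6027, 0.1999, 0.0385]
eef_rot: [0.001, 0.719, 0.695, 0.002]
wrist_force: [-0.2, 0.0, -0.2]
opening: 0.0
grasp_force: 0.0
```

```bash
python3 -c "
from h import *
tip()"
```

```text
true tip [0.6026 0.1999 0.071 ] F [-0.2  0.  -0.2] t 64.4
```

Emit:
{"op": "arm_command", "data": {
  "deltas": [
    {"hand": -1,"dx": 0,"dy": 0,"dz": 2.5,"wx": 0,"wy": 0,"wz": 0},
    {"hand": -1,"dx": -2.8,"dy": 2,"dz": 0,"wx": 0,"wy": 0,"wz": 0},
    {"hand": -1,"dx": -2.8,"dy": 2,"dz": 0,"wx": 0,"wy": 0,"wz": 0},
    {"hand": -1,"dx": 0,"dy": 0,"dz": -1.5,"wx": 0,"wy": 0,"wz": 0},
    {"hand": -1,"dx": 0,"dy": 0,"dz": -0.7,"wx": 0,"wy": 0,"wz": 0},
    {"hand": -1,"dx": 0,"dy": 0,"dz": -0.4,"wx": 0,"wy": 0,"wz": 0},
    {"hand": -1,"dx": 0,"dy": 0,"dz": 0,"wx": 0,"wy": 0,"wz": 0},
    {"hand": -1,"dx": 0,"dy": 0,"dz": 0,"wx": 0,"wy": 0,"wz": 0}
  ]
}}

```text
t: 65.07
eef_pos: [0.548, 0.2391, 0.0381]
eef_rot: [0.001, 0.72, 0.694, 0.002]
wrist_force: [-0.6, 0.0, 1.8]
opening: 0.0001
grasp_force: 0.9
```

```bash
python3 -c "
from h import *
tip()"
```

```text
true tip [0.5478 0.2391 0.0706] F [-0.6  0.   1.8] t 65.1
```

Emit:
{"op": "arm_command", "data": {
  "deltas": [
    {"hand": -1,"dx": 0,"dy": 0,"dz": -0.15,"wx": 0,"wy": 0,"wz": 0},
    {"hand": -1,"dx": 0,"dy": 0,"dz": -0.1,"wx": 0,"wy": 0,"wz": 0},
    {"hand": -1,"dx": 0,"dy": 0,"dz": 0,"wx": 0,"wy": 0,"wz": 0},
    {"hand": -1,"dx": 0,"dy": 0,"dz": 0,"wx": 0,"wy": 0,"wz": 0},
    {"hand": -1,"dx": 0,"dy": 0,"dz": 0,"wx": 0,"wy": 0,"wz": 0},
    {"hand": -1,"dx": 0,"dy": 0,"dz": 0,"wx": 0,"wy": 0,"wz": 0},
    {"hand": -1,"dx": 0,"dy": 0,"dz": 0,"wx": 0,"wy": 0,"wz": 0},
    {"hand": -1,"dx": 0,"dy": 0,"dz": 0,"wx": 0,"wy": 0,"wz": 0}
  ]
}}

```text
t: 65.73
eef_pos: [0.548, 0.2392, 0.0379]
eef_rot: [0.001, 0.72, 0.694, 0.002]
wrist_force: [-4.7, -2.2, 13.9]
opening: -0.0001
grasp_force: 6.7
```

Emit:
{"op": "arm_command", "data": {
  "deltas": [
    {"hand": -1,"dx": 0,"dy": 0,"dz": 3,"wx": 0,"wy": 0,"wz": 0},
    {"hand": -1,"dx": 0,"dy": 0,"dz": 4,"wx": 0,"wy": 0,"wz": 0},
    {"hand": -1,"dx": -1,"dy": 3,"dz": 2.5,"wx": 0,"wy": 0,"wz": 0},
    {"hand": -1,"dx": -1.5,"dy": 3.5,"dz": 1,"wx": 0,"wy": 0,"wz": 0},
    {"hand": -1,"dx": -1.5,"dy": 3.5,"dz": 1,"wx": 0,"wy": 0,"wz": 0},
    {"hand": -1,"dx": -1.5,"dy": 3.5,"dz": 1,"wx": 0,"wy": 0,"wz": 0},
    {"hand": -1,"dx": -1.5,"dy": 3.5,"dz": 1,"wx": 0,"wy": 0,"wz": 0},
    {"hand": -1,"dx": -1.5,"dy": 3.5,"dz": 0,"wx": 0,"wy": 0,"wz": 0}
  ]
}}

```text
t: 66.4
eef_pos: [0.4639, 0.4467, 0.173]
eef_rot: [0.001, 0.72, 0.694, 0.004]
wrist_force: [0.4, 0.2, 0.2]
opening: 0.0001
grasp_force: 0.0
```

```bash
python3 -c "
from h import *
np.set_printoptions(precision=4,suppress=True,linewidth=200)
st();t=bot.read_camera('top')[:,:,::-1].copy();cv2.imwrite('pics/fin_top.png',t);s=bot.read_camera('side')[:,:,::-1].copy();cv2.imwrite('pics/fin_side.png',s)
plate('pics/fin_top.png',(.06,.06))
strips()
a=t.astype(int)
g=t[150:164,306:326].mean(2).astype(int);print('lug area');print(g)
# case top: wood colour rows near the free edge
m=((a[:,:,2]>a[:,:,0]+35)&(a[:,:,2]>140)).astype(np.uint8)[130:215,110:215];n,l,q,c=cv2.connectedComponentsWithStats(m);i=1+np.argmax(q[1:,4]);p=np.argwhere(l==i)[:,::-1].astype(np.float32)+np.float32([110,130]);b=cv2.boxPoints(cv2.minAreaRect(p));print('lid',q[i,4],world('top',b,.0705))
# bar: dark pixels
d=((a[160:250,300:400].max(2)<95)&(a[160:250,300:400].min(2)>40)).astype(np.uint8);n,l,q,c=cv2.connectedComponentsWithStats(d)
for i in range(1,n):
  if q[i,4]>150: p=np.argwhere(l==i)[:,::-1].astype(np.float32)+np.float32([300,160]);print('bar?',q[i,4],world('top',cv2.boxPoints(cv2.minAreaRect(p)),.012))"
```

```text
t66.4 pos [0.4639 0.4467 0.173 ] yawY -2.1 zax [ 0.008  0.004 -1.   ] F [0.4 0.2 0.2] op 0.0001 gf 0.0 j [-0.76  0.39 -0.1   1.64  0.05  1.1  -0.9 ]
pics/fin_top.png area 3392 mid [ 0.6967 -0.0838  0.06  ] sides [0.1961 0.1788] ang 160.6 69.4
lug area
[[174 180 181 184 184 182 163 168 149 128 128 127 134 134 132 130 121 118 114 116]
 [178 180 179 179 178 182 183 196 169 158 172 149 128 129 135 131 129 120 118 118]
 [183 184 181 182 178 180 181 166 139 158 174 160 169 156 142 131 127 117 120 121]
 [183 183 184 183 183 184 160 119  92  94  92 125 175 177 146 133 128 119 121 123]
 [186 183 182 184 184 191 108  64  99  99 100  94  96 132 135 133 126 126 125 122]
 [184 184 184 183 186 164  80  67 103 107 102 101  98  95 132 135 131 129 125 126]
 [180 182 184 186 189 138  52  52  78  92  96 101 106 106 134 138 131 129 127 130]
 [184 182 181 182 186 176 129  61  27  39  60  80  92 126 137 136 132 130 125 127]
 [193 185 186 180 183 184 177 147 122  69  32  26  85 133 138 136 135 130 127 124]
 [172 166 176 189 183 184 184 186 177 148 138 149 129 133 132 133 136 129 126 121]
 [101 100 127 164 166 192 194 186 185 186 188 189 146 134 133 133 133 129 128 124]
 [130 130 112  92  97 168 172 175 190 189 186 157 127 130 133 131 134 129 129 129]
 [133 135 139 128 112 113 102 128 161 166 178 136 120 128 130 130 130 128 128 130]
 [133 136 135 137 129 132 126  92  77  86 131 134 130 131 130 131 133 127 132 130]]
lid 2837 [[0.5253 0.3938 0.0705]
 [0.6557 0.3903 0.0705]
 [0.6421 0.1708 0.0705]
 [0.512  0.1766 0.0705]]
```

```bash
python3 -c "
from h import *
np.set_printoptions(precision=4,suppress=True,linewidth=200)
for f in('pics/raw_a.png','pics/fin_top.png'):
  a=cv2.imread(f).astype(int)[165:240,300:395]
  d=((a.max(2)<125)&(abs(a[:,:,2]-a[:,:,0])<12)).astype(np.uint8);n,l,q,c=cv2.connectedComponentsWithStats(d);i=1+np.argmax(q[1:,4]);p=np.argwhere(l==i)[:,::-1].astype(np.float32)+np.float32([300,165]);r=cv2.minAreaRect(p);print(f,q[i,4],r);print(world('top',cv2.boxPoints(r),.012)[:,:2])
for f in('pics/raw_b.png','pics/fin_side.png'):
  a=cv2.imread(f).astype(int)[140:190,235:295]
  d=((a.max(2)<125)&(abs(a[:,:,2]-a[:,:,0])<14)).astype(np.uint8);n,l,q,c=cv2.connectedComponentsWithStats(d)
  for i in range(1,n):
    if q[i,4]>60: p=np.argwhere(l==i)[:,::-1].astype(np.float32)+np.float32([235,140]);print(f,q[i,4],cv2.minAreaRect(p))
"
```

```text
pics/raw_a.png 530 ((351.2050476074219, 196.1245880126953), (7.30152702331543, 84.19222259521484), 51.842769622802734)
[[ 0.4521 -0.2077]
 [ 0.622  -0.4186]
 [ 0.6036 -0.4326]
 [ 0.4342 -0.2219]]
pics/fin_top.png 525 ((350.3233337402344, 197.13877868652344), (7.245360851287842, 84.36071014404297), 51.842769622802734)
[[ 0.4486 -0.2047]
 [ 0.6187 -0.416 ]
 [ 0.6005 -0.4299]
 [ 0.4308 -0.2188]]
pics/fin_side.png 1930 ((267.5, 164.49998474121094), (52.99999237060547, 48.99999237060547), 0.0)
```

```bash
python3 -c "
from cell import bot
print(bot.sign_off())"
```

```text
the job is handed in; nothing more can be done
None
```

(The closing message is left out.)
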